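# Sort left- and right-hand wax casket corners into a partitioned tray

### The job

Nudge the tray's stiff sliding partition back to the red mark in the middle of the rim without shoving the corner that stands just beyond it, then sort the three loose turquoise wax casket corners by hand: left-hand ones into the left bay, the right-hand one into the right bay with the one already filed there. They lie on their outer faces now; stand each one in its bay upright on its ledge edge like the filed one, setting it down gently (wax chips if it is dropped). Leave the filed corner standing where it is and the other things on the bench where they are.

Things in the scene. Friction and masses are not known exactly. Their poses are not given: they have to be found in the camera images.
- tray: grey tray fixed on the bench, 170 (x) x 340 (y) x 27 mm high, walls 6 mm, floor 4 mm thick, turned up to 0.1 rad. Origin: centre of underside; x away from the robot, y left. Left bay (+y) for left-hand, right bay (-y) for right-hand corners, each 161 mm wide, 158 deep inside with the partition on its mark; a grey L plan is inlaid in each floor.
- partition (a joint): black partition across the tray with aluminium cap and end shoes on the rims; slides along the tray's y, very stiff (about 7 N, stays where left). Value in m from the red mark at mid rim, + to the left; 0 = on the mark. Starts 25 to 48 mm left, so the left bay is too narrow.
- partition_top (a point): middle of the partition's top edge, 49 mm above the tray's underside. Cap 8 mm thick (top 6 mm), plate below it 5 mm thick; push it sideways here with closed fingers
- left_a: LEFT-HAND turquoise wax casket corner, loose, 0.11 kg: L of two walls 10 mm thick. Origin: centre of the long wall's outer face. x: ledge edge (-28 mm) to top edge (+28), y: along the long wall (-48 to +48), z: inward (short wall up to 60). Short wall at y +38 to +48. Starts lying on the outer face, z up, x to the left (within 26 deg); standing right, x points up.
- left_a_arm (a point): on left_a's short wall, mid-thickness, 42 mm from the outer face of the long wall (body z) and 30 mm from the ledge edge (body x +2 mm): a good place to pinch the 10 mm wall, jaws closing along body y. Left-hand: standing on its ledge and seen from the inner side, the short wall is at the left
- left_b: LEFT-HAND corner, same as left_a and lying in the same way. Along the ledge edge of every corner runs an inner ledge 8 mm thick (x -28 to -20 mm) reaching to z = 28 mm; the top edge bears an 11 mm sprue stub, 8 mm thick.
- left_b_arm (a point): on left_b's short wall, mid-thickness, 42 mm from the outer face of the long wall (body z) and 30 mm from the ledge edge (body x +2 mm): a good place to pinch the 10 mm wall, jaws closing along body y. 
- right_a: RIGHT-HAND corner, mirror image of left_a, same sizes and axes and lying in the same way, but the short wall is at the other end: y -48 to -38 mm.
- right_a_arm (a point): on right_a's short wall, mid-thickness, 42 mm from the outer face of the long wall (body z) and 30 mm from the ledge edge (body x +2 mm): a good place to pinch the 10 mm wall, jaws closing along body y. Right-hand: standing on its ledge and seen from the inner side, the short wall is at the right
- right_filed: right-hand corner like right_a, already standing on its ledge in the right bay, its long wall 19 to 21 mm right of the mark along the partition's path, inner side to the right; it stays there. If the partition is pushed some 15 mm past the mark it shoves this corner.
- mould_teal: teal two-part rubber mould, a block 62 x 87 x 26 mm, bystander on the bench at the far left; origin under its centre
- wax_scraper: thin wax scraper, 147 mm long, bystander lying on the bench in front of the tray, to the right
- masking_tape: roll of masking tape lying flat, 96 mm across, 25 mm high, bystander on the bench in front of the tray
- talc_bottle: white talc bottle with a blue cap, 60 mm thick, 144 mm high, bystander standing behind the tray
Mind the look-alikes: they are no part of the job. What is shaped like the left_a but orange is not meant.

How it is judged:
By the outcome, as a careful person would: the job done as asked, in the order asked, and still so for the second after the job is handed in, with the robot touching nothing.
It also fails if it takes over 72 s, if anything falls off the work surface, if the arm or the gripper's body presses on something with over 40 N, if the wrist force passes 120 N, or if a joint passes its speed limit or range.

### The arm

A 6-joint arm with a two-finger parallel gripper is mounted at the origin on a cart in front of the work surface, level with it; the furniture and walls round the work are solid. World frame = base frame: x ahead of the robot, y to its left, z up, the work surface at z = 0. Lengths are in m, angles in degrees, forces in N, time in s.
With the tool pointing down it reaches from about 0.25 to 0.8 m from the base axis. Payload 3.9 kg.
Tool frame: the origin (TCP) lies at the very end of the fingers, on their centre line; the grasp point (between the pads) lies 19 mm behind it; y points along the fingers, x is the direction in which the jaws open and shut, and the axes are right-handed (so a half turn about y gives the same grasp; the last joint's range is limited). The gripper opens to 85 mm and grips with 20 to 120 N. Pads are 22 mm wide; open, the fingers measure 114 mm over their backs; the gripper's body (76 mm by 85 mm) begins 54 mm behind the grasp point. The pads swing forward as they close: fully open they stand 13 mm farther back than shut.
Start: joints at [-76.49, 14.897, -7.913, 67.191, 0, 90], TCP at [0.123, -0.51, 0.231] pointing down, gripper open.
Joint ranges: [-159.42, 159.42], [-47.68, 98.78], [-73.54, 78.23], [-108.79, 121.32], [-90, 84.71], [-180, 180]. Speed limits (degrees/s): [147.25, 147.25, 180, 180, 180, 180].

### API

Orientations are given as a 3x3 rotation matrix whose columns are the frame's x, y, z axes.
In Python, from cell import ctrl gives the robot as it stands.
- The arm moves only by the tool arm_command, never from a script. Its argument "moves" is a list that holds one entry, the list of rows, each a list of 6 numbers: the shift along the tool's x, y, z in units of 0.8 m (1.0 is 0.8 m), then the turn, a rotation vector about the tool's x, y, z in units of 180 degrees (1.0 is 180 degrees). In form: [[[x, y, z, wx, wy, wz], ...]]. A call has 1 to 8 rows; each row is the pose to reach, as a shift and turn from the pose commanded when the call began, along the tool's axes at that moment, turning the shorter way round; what a row does not reach only later rows make up. A row lasts 1/12 s, in which the tool goes at most 41.7 mm and 7.16 degrees, less where a joint would pass 70% of its speed; a pose out of reach is approached as far as the arm can. A call with a number of a shift or a turn outside -1 to 1 is refused whole. A call with a gripper value outside its range is refused whole. "grip" is the closure, from -1 (fully open) to 1 (shut), set as the call begins (left out, the last holds). The fingers move at their own pace and stop on an object; the grip force is fixed at half the most. Time passes only in rows, so rows that repeat a pose let the fingers close. It gives the time, the measured TCP pose, the force and the opening at its end, in the units of the state.
- ctrl.read_state(): the state, without advancing time (a new reading comes with each control period).
- ctrl.grab_frame(name): name is "side" or "top"; returns the picture (480x640x3 uint8, red, green, blue); there is no depth.
- ctrl.get_calibration(name): a dict with "K" (3x3 intrinsics, pixels), "position" and "orientation" of the camera in the world. Camera axes: x right, y down, z forward; pixel columns grow to the right and rows downward; lengths in m; the calibration is good to about 2 mm. A picture is of the moment at which its call begins. get_calibration takes no time and is no camera call.
- ctrl.close_job(): hands the job in, once; it reports no verdict.
The state is a dict: "time": time; "q": joint angles; "dq": joint speeds; "tau": joint torques, N m; "position": TCP position; "ee_rot": TCP orientation; "ft_force": force on the tool from outside, world axes, zero at the start; "moment": the same for the moment, N m; "width": finger opening in m.
Only numpy, scipy, OpenCV 4.12 (cv2) and the standard library are available. Lean on these libraries where they do the work, as an engineer would, in place of code of your own. Each camera call takes 0.05 s, during which the arm holds its last target.

## Working session

There is one attempt and no reset: what is moved stays moved. The work goes in short steps, Python scripts to look and compute and a tool call to move; the robot and the scene stay as the last step left them, time stands still between calls to the robot, and variables do not carry over. Pictures are saved under pics/ and viewed, and the job is handed in when it is done.

Besides the shell and the picture viewer there is one more tool, called after "Emit:" in YAML: its name, and indented under it one key for each argument. arm_command: Moves the arm, as the interface text tells. Shifts and turns lie within -1 to 1; 1 stands for 0.8 m of shift or 180 degrees of turn. Its arguments: {"type":"object","properties":{"moves":{"type":"array","items":{"type":"array","items":{"type":"array","items":{"type":"number"}}}},"grip":{"type":"number"}},"required":["moves"]}

```bash
ls; mkdir -p pics; python3 - <<'E'
from cell import ctrl
import cv2
for n in ("side","top"):
    im=ctrl.grab_frame(n); cv2.imwrite(f"pics/{n}0.png",im[:,:,::-1])
    c=ctrl.get_calibration(n); print(n,c)
print(ctrl.read_state())
E
```

```text
pics
side {'K': array([[615.82111621,   0.        , 319.70326152],
       [  0.        , 615.82111621, 240.6128102 ],
       [  0.        ,   0.        ,   1.        ]]), 'position': array([-0.36610034,  1.25392823,  0.81936211]), 'orientation': array([[-0.75359087, -0.30104679,  0.58435575],
       [-0.65730752,  0.35443948, -0.66507103],
       [-0.00690125, -0.88529288, -0.46498268]])}
top {'K': array([[507.93309469,   0.        , 316.11367366],
       [  0.        , 507.93309469, 232.9750765 ],
       [  0.        ,   0.        ,   1.        ]]), 'position': array([0.44781637, 0.19275773, 1.34257949]), 'orientation': array([[ 0.0301683 , -0.99353492,  0.10944512],
       [-0.99952828, -0.03061657, -0.00241729],
       [ 0.0057525 , -0.10932056, -0.9939899 ]])}
{'time': 0.1, 'q': array([-7.64891413e+01,  1.49305511e+01, -7.98004606e+00,  6.71909172e+01,
       -1.78540874e-04,  9.00005870e+01]), 'dq': array([-0.07202347, -0.0741183 ,  0.1458095 , -0.02700852, -0.01748541,
        0.05087638]), 'tau': array([-2.42429032e-04, -4.06508160e+01,  2.54528081e+01,  1.00956619e-02,
       -3.07623998e-05,  8.75209196e-06]), 'position': array([ 0.12250649, -0.50985482,  0.23055004]), 'ee_rot': array([[ 2.33619315e-01, -4.16965257e-04,  9.72328053e-01],
       [-9.72326528e-01,  1.72199849e-03,  2.33619687e-01],
       [-1.77175873e-03, -9.99998430e-01, -3.13427323e-06]]), 'ft_force': array([-0.24113752, -0.37562303,  0.40608626]), 'moment': array([0.01001523, 0.00157124, 0.02154452]), 'width': 0.08503115886285528}
```

View pics/top0.png

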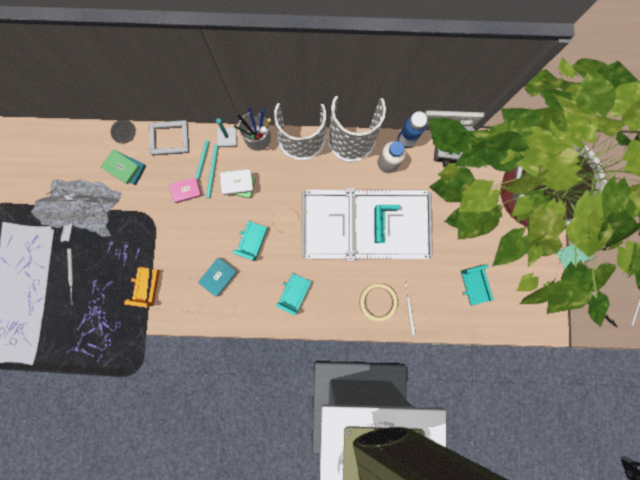

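View pics/side0.png

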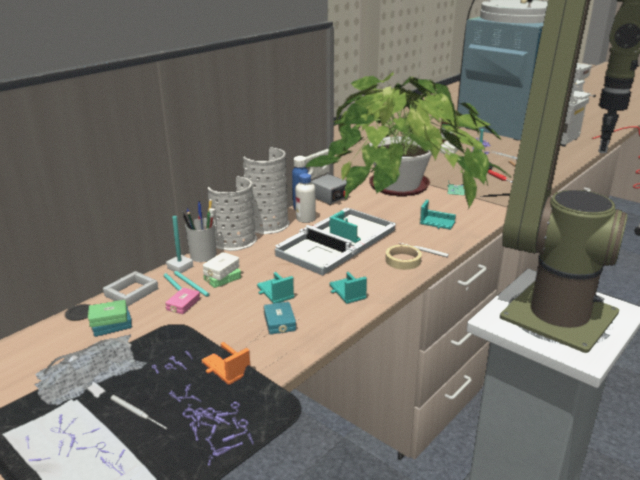

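```bash
cat > h.py <<'E'
import numpy as np, cv2
from cell import ctrl
def cal(n):
    c=ctrl.get_calibration(n); return c["K"],c["position"],c["orientation"]
def ray(n,u,v,z):
    K,p,R=cal(n); d=R@np.linalg.solve(K,[u,v,1.]); return p+d*(z-p[2])/d[2]
def proj(n,P):
    K,p,R=cal(n); q=(np.atleast_2d(P)-p)@R@K.T; return q[:,:2]/q[:,2:]
def tri(uvt,uvs):
    A=[];b=[]
    for n,uv in(("top",uvt),("side",uvs)):
        K,p,R=cal(n); d=R@np.linalg.solve(K,[*uv,1.]); d/=np.linalg.norm(d)
        M=np.eye(3)-np.outer(d,d); A.append(M); b.append(M@p)
    return np.linalg.lstsq(np.vstack(A),np.hstack(b),rcond=None)[0]
def crop(im,x0,y0,w,h,s,name):
    c=im[y0:y0+h,x0:x0+w]; c=cv2.resize(c,None,fx=s,fy=s,interpolation=cv2.INTER_CUBIC)
    c=c.copy()
    st=20 if s<8 else 10
    for u in range((x0//st+1)*st,x0+w,st):
        X=int((u-x0+.5)*s); cv2.line(c,(X,0),(X,6),(255,0,0),1); cv2.putText(c,str(u),(X-10,18),0,.4,(255,0,0),1)
    for v in range((y0//st+1)*st,y0+h,st):
        Y=int((v-y0+.5)*s); cv2.line(c,(0,Y),(6,Y),(255,0,0),1); cv2.putText(c,str(v),(8,Y+4),0,.4,(255,0,0),1)
    cv2.imwrite(f"pics/{name}.png",c[:,:,::-1])
E
python3 - <<'E'
from h import *
t=cv2.imread("pics/top0.png")[:,:,::-1]; s=cv2.imread("pics/side0.png")[:,:,::-1]
crop(t,295,180,145,90,5.5,"t_tray"); crop(t,225,210,100,110,5.4,"t_left"); crop(t,430,240,100,80,7,"t_right")
crop(s,250,170,160,110,5,"s_tray"); crop(s,245,255,140,90,5.5,"s_left"); crop(s,380,180,100,90,6,"s_right")
E
```

```text
(no output)
```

View pics/t_tray.png

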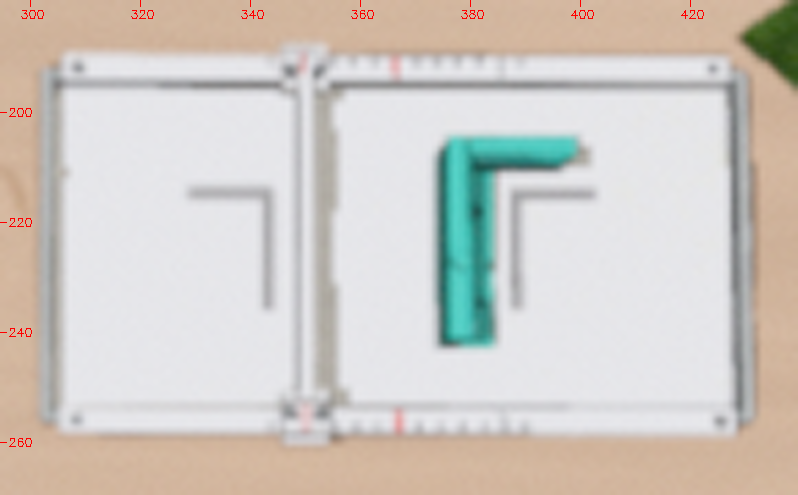

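View pics/t_left.png

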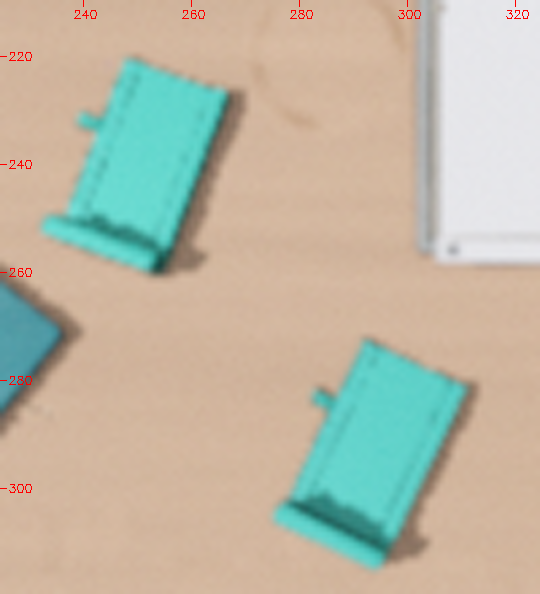

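View pics/t_right.png

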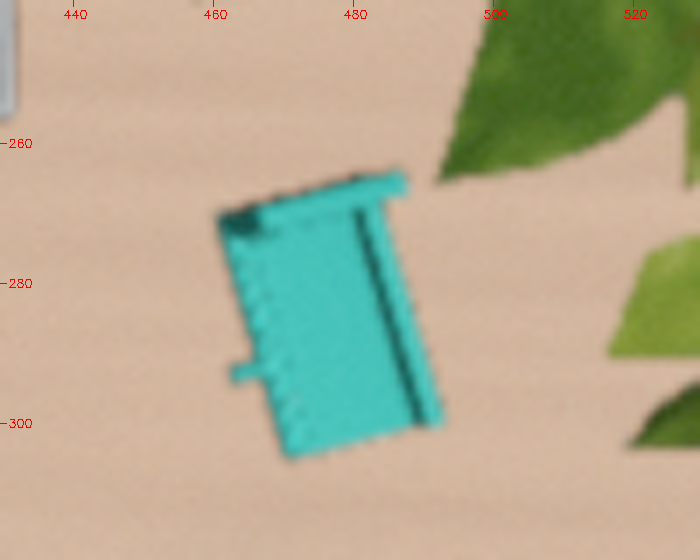

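View pics/s_tray.png

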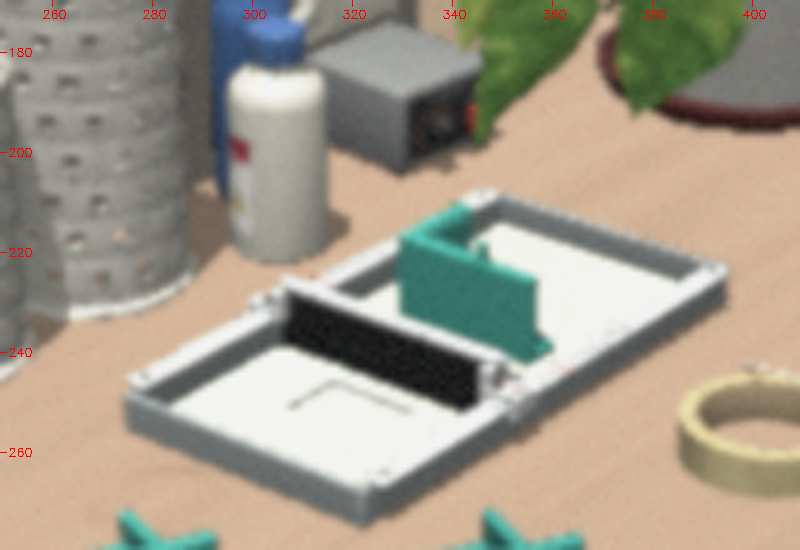

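View pics/s_left.png

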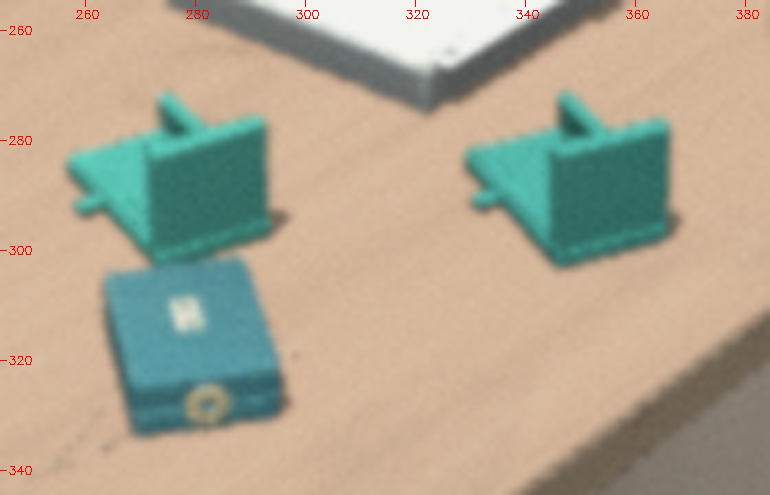

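View pics/s_right.png

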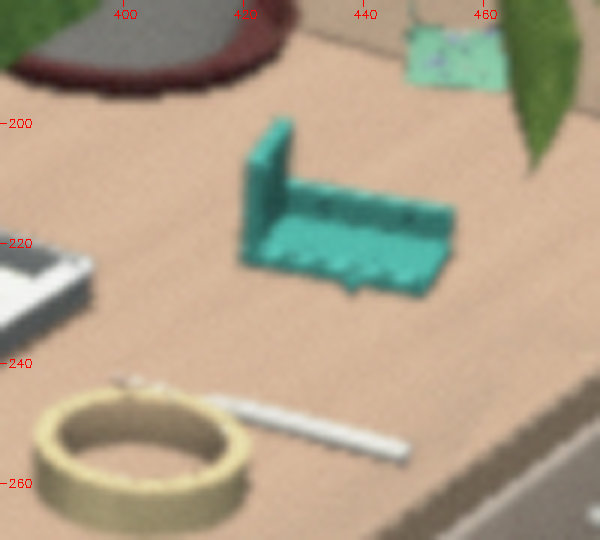

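```bash
cat > fit.py <<'E'
from h import *
from scipy.optimize import minimize
def boxv(a,b): 
    return np.array([[x,y,z] for x in(a[0],b[0]) for y in(a[1],b[1]) for z in(a[2],b[2])])/1000.
def corner(hand):
    s=1 if hand=='L' else -1
    f=lambda y0,y1:(min(s*y0,s*y1),max(s*y0,s*y1))
    y=f(38,48)
    return [boxv((-28,-48,0),(28,48,10)),boxv((-28,y[0],0),(28,y[1],60)),boxv((-28,-48,0),(-20,48,28))]
STUB={}
def lyingT(p):
    x,y,t=p; 
    bx=np.array([-np.sin(t),np.cos(t),0]); bz=np.array([0,0,1.]); by=np.cross(bz,bx)
    return np.c_[bx,by,bz],np.array([x,y,0])
def standT(p,hand,z=.004):
    # t: yaw of plan; body x up; left: body y = +x rotated; right: body y=-x
    x,y,t=p; s=1 if hand=='L' else -1
    by=s*np.array([np.cos(t),np.sin(t),0]); bx=np.array([0,0,1.]); bz=np.cross(bx,by)
    return np.c_[bx,by,bz],np.array([x,y,z+.028])
S=4
def render(n,R,t,boxes,roi,off=(0,0)):
    x0,y0,w,h=roi; m=np.zeros((h*S,w*S),np.uint8)
    for b in boxes:
        uv=proj(n,b@R.T+t)+np.array(off)
        q=np.round(((uv-[x0,y0])+.5)*S*16-8).astype(int)
        hull=cv2.convexHull(q.astype(np.int32)); cv2.fillConvexPoly(m,hull,255,shift=4)
    return cv2.resize(m,(w,h),interpolation=cv2.INTER_AREA)/255.
def mask(im,roi):
    x0,y0,w,h=roi; c=im[y0:y0+h,x0:x0+w]; hsv=cv2.cvtColor(np.ascontiguousarray(c),cv2.COLOR_RGB2HSV)
    m=((hsv[...,0]>=78)&(hsv[...,0]<=92)&(hsv[...,1]>110)).astype(np.uint8)
    k,l,st,_=cv2.connectedComponentsWithStats(m,connectivity=8)
    return (l==1+np.argmax(st[1:,4])).astype(float)
def fit(p0,hand,pose,rois,ims,use=("top","side")):
    ms={n:mask(ims[n],rois[n]) for n in use}; bx=corner(hand)
    def cost(v):
        R,t=pose(v[:3]); c=0
        for n in use:
            r=render(n,R,t,bx,rois[n]); c+=np.abs(r-ms[n]).sum()/ms[n].sum()
        return c
    best=None
    for dt in(-.2,-.07,.07,.2):
        r=minimize(cost,np.array(p0)+[0,0,dt],method="Nelder-Mead",options=dict(initial_simplex=np.array(p0)+[0,0,dt]+np.array([[0,0,0],[.015,0,0],[0,.015,0],[0,0,.15]]),xatol=1e-4,fatol=1e-4))
        if best is None or r.fun<best.fun: best=r
    return best
E
python3 - <<'E'
from fit import *
ims={n:cv2.imread(f"pics/{n}0.png")[:,:,::-1] for n in("top","side")}
for name,uv,hand,rt,rs in(("LA",(252,240),'L',(225,212,55,55),(250,262,52,47)),("LB",(295,292),'L',(268,265,55,55),(325,265,52,47)),("RA",(476,285),'R',(450,258,55,55),(410,190,55,50))):
    g=ray("top",*uv,.01)
    rois={"top":rt,"side":rs}
    for use in(("top","side"),("top",),("side",)):
        r=fit([g[0],g[1],0],hand,lyingT,rois,ims,use); print(name,use,r.x.round(4),round(r.fun,3))
g=ray("top",379,224,.03)
for use in(("top","side"),("top",),("side",)):
    r=fit([g[0],g[1],0],'R',lambda p:standT(p,'R'),{"top":(365,195,50,55),"side":(320,200,45,50)},ims,use); print("RF",use,r.x.round(4),round(r.fun,3))
a=ray("top",366.5,191.5,.027);b=ray("top",367.05,255.9,.027); print("marks",a,b,"yaw",np.arctan2(a[1]-b[1],a[0]-b[0]),(a+b)/2)
for X,Y in((40,70),(753,70),(753,420),(40,422),(62,52),(735,55),(740,437),(55,432)):
    print((X,Y),ray("top",X/5.5+294.5,Y/5.5+179.5,.027).round(4))
for X,Y in((283,45),(330,45),(283,443),(330,440),(297,250),(314,250)):
    print((X,Y),ray("top",X/5.5+294.5,Y/5.5+179.5,.049).round(4))
E
```

```text
LA ('top', 'side') [ 0.5694  0.3602 -0.4061] 0.402Traceback (most recent call last):
  File "<stdin>", line 7, in <module>
  File "fit.py", line 42, in fit
    r=minimize(cost,np.array(p0)+[0,0,dt],method="Nelder-Mead",options=dict(initial_simplex=np.array(p0)+[0,0,dt]+np.array([[0,0,0],[.015,0,0],[0,.015,0],[0,0,.15]]),xatol=1e-4,fatol=1e-4))
    res = _minimize_neldermead(fun, x0, args, callback, bounds=bounds,
                               **options)
    fxc = func(xc)
    fx = function(np.copy(x), *(wrapper_args + args))
  File "fit.py", line 38, in cost
    r=render(n,R,t,bx,rois[n]); c+=np.abs(r-ms[n]).sum()/ms[n].sum()
  File "fit.py", line 24, in render
    uv=proj(n,b@R.T+t)+np.array(off)
       ~~~~^^^^^^^^^^^
  File "h.py", line 8, in proj
    K,p,R=cal(n); q=(np.atleast_2d(P)-p)@R@K.T; return q[:,:2]/q[:,2:]
          ~~~^^^
  File "h.py", line 4, in cal
    c=ctrl.get_calibration(n); return c["K"],c["position"],c["orientation"]
ValueError: time passes only in moves, steps and waits
```

```bash
python3 - <<'E'
s=open("h.py").read()
s=s.replace('''def cal(n):
    c=ctrl.get_calibration(n); return c["K"],c["position"],c["orientation"]''','''_C={}
def cal(n):
    if n not in _C:
        c=ctrl.get_calibration(n); _C[n]=(c["K"],c["position"],c["orientation"])
    return _C[n]''')
open("h.py","w").write(s)
E
cat > f0.py <<'E'
from fit import *
ims={n:cv2.imread(f"pics/{n}0.png")[:,:,::-1] for n in("top","side")}
vis=[]
def show(rois,R,t,hand):
    row=[]
    for n in("top","side"):
        m=mask(ims[n],rois[n]); r=render(n,R,t,corner(hand),rois[n])
        a=np.dstack([m*255,r*255,0*m]).astype(np.uint8); row.append(cv2.resize(a,(260,200),interpolation=0))
    return np.hstack(row)
for name,uv,hand,rt,rs in(("LA",(252,240),'L',(225,212,55,55),(250,262,52,47)),("LB",(295,292),'L',(268,265,55,55),(325,265,52,47)),("RA",(476,285),'R',(450,258,55,55),(410,190,55,50))):
    g=ray("top",*uv,.01)
    rois={"top":rt,"side":rs}
    for use in(("top",),("side",),("top","side")):
        r=fit([g[0],g[1],0],hand,lyingT,rois,ims,use); print(name,use,r.x.round(4),round(r.fun,3))
    vis.append(show(rois,*lyingT(r.x),hand))
g=ray("top",379,224,.03); rois={"top":(365,195,50,55),"side":(320,200,45,50)}
for use in(("top",),("side",),("top","side")):
    r=fit([g[0],g[1],0],'R',lambda p:standT(p,'R'),rois,ims,use); print("RF",use,r.x.round(4),round(r.fun,3))
vis.append(show(rois,*standT(r.x,'R'),'R'))
cv2.imwrite("pics/fit0.png",np.vstack([np.hstack(vis[:2]),np.hstack(vis[2:])])[:, ::1])
a=ray("top",366.5,191.5,.027);b=ray("top",367.05,255.9,.027); print("marks",a,b,"yaw",np.arctan2(a[1]-b[1],a[0]-b[0]),(a+b)/2)
for X,Y in((40,70),(753,70),(753,420),(40,422),(62,52),(735,55),(740,437),(55,432)):
    print((X,Y),ray("top",X/5.5+294.5,Y/5.5+179.5,.027).round(4))
for X,Y in((283,45),(330,45),(283,443),(330,440),(297,250),(314,250)):
    print((X,Y),ray("top",X/5.5+294.5,Y/5.5+179.5,.049).round(4))
E
python3 f0.py; python3 -c "
import cv2;i=cv2.imread('pics/fit0.png');cv2.imwrite('pics/fit0.png',cv2.resize(i,(800,308)))"
```

```text
LA ('top',) [ 0.5696  0.3619 -0.3202] 0.173
LA ('side',) [ 0.5673  0.3612 -0.4233] 0.206
LA ('top', 'side') [ 0.5694  0.3602 -0.4061] 0.402
LB ('top',) [ 0.4353  0.2435 -0.4238] 0.136
LB ('side',) [ 0.4342  0.2426 -0.5261] 0.228
LB ('top', 'side') [ 0.4349  0.2429 -0.4962] 0.395
RA ('top',) [ 0.4713 -0.2306  0.2654] 0.171
RA ('side',) [ 0.4696 -0.2363  0.4801] 0.263
RA ('top', 'side') [ 0.4682 -0.2328  0.4226] 0.491
RF ('top',) [0.6195 0.0392 0.0314] 0.354
RF ('side',) [ 0.6252  0.0329 -0.1323] 0.33
RF ('top', 'side') [ 0.6236  0.0375 -0.0545] 0.743
marks [0.70647694 0.06037129 0.027     ] [0.53693433 0.05566693 0.027     ] yaw 0.02774024825951623 [0.62170563 0.05801911 0.027     ]
(40, 70) [0.6992 0.2305 0.027 ]
(753, 70) [ 0.7099 -0.1106  0.027 ]
(753, 420) [ 0.5421 -0.1114  0.027 ]
(40, 422) [0.5309 0.2249 0.027 ]
(62, 52) [0.7083 0.2203 0.027 ]
(735, 55) [ 0.7169 -0.1019  0.027 ]
(740, 437) [ 0.5339 -0.1054  0.027 ]
(55, 432) [0.5264 0.2177 0.027 ]
(283, 45) [0.7105 0.116  0.049 ]
(330, 45) [0.7112 0.0938 0.049 ]
(283, 443) [0.5232 0.1115 0.049 ]
(330, 440) [0.5253 0.0898 0.049 ]
(297, 250) [0.6135 0.1071 0.049 ]
(314, 250) [0.6138 0.0992 0.049 ]
```

View pics/fit0.png

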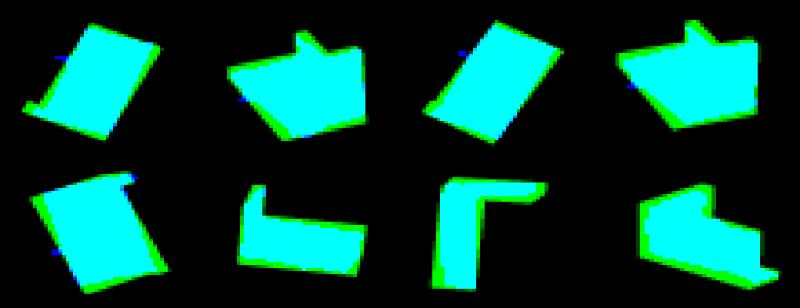

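```bash
python3 - <<'E'
s=open("fit.py").read()
s=s.replace("m=((hsv[...,0]>=78)&(hsv[...,0]<=92)&(hsv[...,1]>110)).astype(np.uint8)","c=c.astype(int); m=((c[...,1]-c[...,0]>22)&(c[...,2]-c[...,0]>5)).astype(np.uint8)")
open("fit.py","w").write(s)
E
python3 f0.py|head -12; python3 -c "
import cv2;i=cv2.imread('pics/fit0.png');cv2.imwrite('pics/fit0b.png',cv2.resize(i,(800,308)))"
```

```text
LA ('top',) [ 0.57    0.3608 -0.3128] 0.079
LA ('side',) [ 0.5672  0.3615 -0.3594] 0.238
LA ('top', 'side') [ 0.5695  0.3612 -0.34  ] 0.335
LB ('top',) [ 0.4352  0.2432 -0.4132] 0.054
LB ('side',) [ 0.4348  0.2428 -0.488 ] 0.12
LB ('top', 'side') [ 0.4353  0.2431 -0.4331] 0.199
RA ('top',) [ 0.4702 -0.2319  0.2839] 0.094
RA ('side',) [ 0.4696 -0.2346  0.3853] 0.116
RA ('top', 'side') [ 0.4691 -0.2327  0.3401] 0.233
RF ('top',) [0.6222 0.0357 0.0176] 0.125
RF ('side',) [ 0.6237  0.0327 -0.0722] 0.122
RF ('top', 'side') [ 0.623   0.0357 -0.0053] 0.296
```

View pics/fit0b.png

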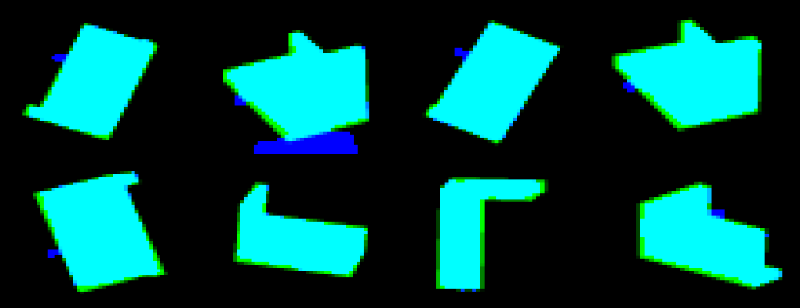

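```bash
python3 - <<'E'
from h import *
for uv in((492,265),(630,-0),(518,290),(530,318),(432,140)):
    print(uv,[ (z,ray("top",*uv,z)[:2].round(3).tolist(),proj("side",ray("top",*uv,z))[0].round(0).tolist()) for z in(.0,.1,.2,.3,.4)])
s=cv2.imread("pics/side0.png")[:,:,::-1]
crop(s,320,60,200,140,4,"s_plant")
E
```

```text
(492, 265) [(0.0, [0.525, -0.278], [429.0, 213.0]), (0.1, [0.519, -0.243], [427.0, 187.0]), (0.2, [0.513, -0.208], [425.0, 159.0]), (0.3, [0.508, -0.173], [422.0, 129.0]), (0.4, [0.502, -0.138], [419.0, 96.0])]
(630, 0) [(0.0, [1.281, -0.673], [327.0, 134.0]), (0.1, [1.219, -0.608], [328.0, 117.0]), (0.2, [1.157, -0.544], [330.0, 99.0]), (0.3, [1.095, -0.479], [331.0, 78.0]), (0.4, [1.033, -0.415], [333.0, 55.0])]
(518, 290) [(0.0, [0.461, -0.346], [458.0, 212.0]), (0.1, [0.46, -0.306], [455.0, 186.0]), (0.2, [0.459, -0.266], [452.0, 158.0]), (0.3, [0.458, -0.226], [448.0, 128.0]), (0.4, [0.457, -0.186], [444.0, 95.0])]
(530, 318) [(0.0, [0.389, -0.377], [484.0, 215.0]), (0.1, [0.393, -0.334], [480.0, 189.0]), (0.2, [0.398, -0.292], [475.0, 160.0]), (0.3, [0.402, -0.25], [470.0, 130.0]), (0.4, [0.407, -0.207], [465.0, 96.0])]
(432, 140) [(0.0, [0.859, -0.118], [315.0, 201.0]), (0.1, [0.829, -0.094], [317.0, 177.0]), (0.2, [0.798, -0.071], [319.0, 150.0]), (0.3, [0.767, -0.048], [322.0, 121.0]), (0.4, [0.737, -0.025], [324.0, 90.0])]
```

View pics/s_plant.png

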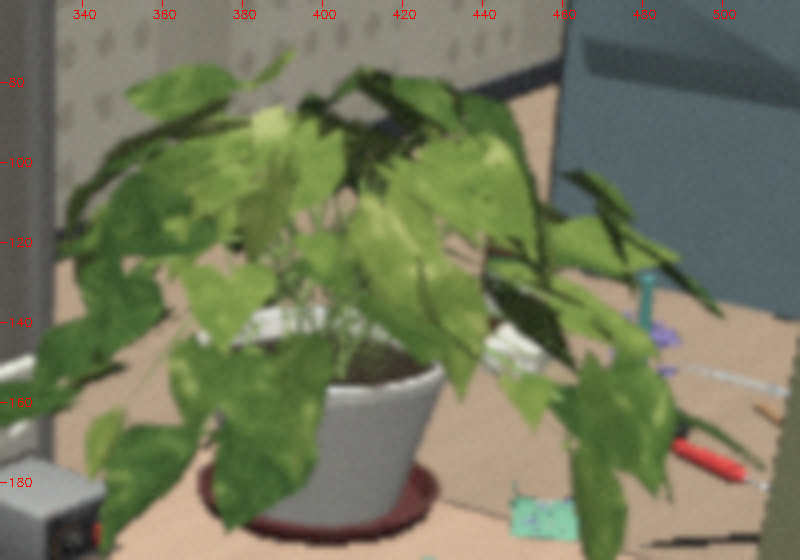

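```bash
cat > mv.py <<'E'
from h import *
from scipy.spatial.transform import Rotation as Ro
import json
def Rxd(x,d):
    "tool x and pointing dir -> matrix"
    d=np.array(d,float); d/=np.linalg.norm(d); x=np.array(x,float); x-=d*(x@d); x/=np.linalg.norm(x)
    return np.c_[x,d,np.cross(x,d)]
def st():
    s=ctrl.read_state()
    print("t %.2f"%s["time"],"p",s["position"].round(4),"q",s["q"].round(1),"F",s["ft_force"].round(1),"w %.4f"%s["width"])
    with open("log.jsonl","a") as f: f.write(json.dumps({k:np.array(s[k]).tolist() for k in("q","position","ee_rot")})+"\n")
    return s
def to(*targets):
    s=st(); p0=s["position"]; R0=s["ee_rot"]
    for p,R in targets:
        sh=R0.T@(np.array(p)-p0); rv=Ro.from_matrix(R0.T@R).as_rotvec()
        n=max(np.linalg.norm(sh)/.0417,np.degrees(np.linalg.norm(rv))/7.16)
        print("rows %.1f"%n, "dist %.3f ang %.1f"%(np.linalg.norm(sh),np.degrees(np.linalg.norm(rv))),(sh/.8).round(4).tolist()+(np.degrees(rv)/180).round(4).tolist())
E
python3 - <<'E'
from mv import *
X=[1,.028,0]; D=[0,0,-1]
# via points
az=lambda p:[p[0],p[1],0]
p1=[.30,-.12,.27]; 
to((p1,Rxd(p1[:2]+[0],D)),([.62,.14,.2],Rxd(X,D)))
E
```

```text
t 0.10 p [ 0.1225 -0.5099  0.2306] q [-76.5  14.9  -8.   67.2  -0.   90. ] F [-0.2 -0.4  0.4] w 0.0850
rows 10.3 dist 0.430 ang 54.7 [-0.4221, -0.0486, 0.3296, -0.0003, -0.3038, -0.0005]
rows 19.6 dist 0.819 ang 78.1 [-0.6445, 0.0393, 0.7944, -0.0004, -0.4339, -0.0005]
```

Emit:
arm_command:
  moves:
    - [[-0.1,-0.02,0.08,0,-0.08,0],[-0.2,-0.03,0.16,0,-0.15,0],[-0.3,-0.04,0.24,0,-0.22,0],[-0.36,-0.045,0.29,0,-0.27,0],[-0.41,-0.045,0.33,0,-0.3,0],[-0.43,-0.045,0.38,0,-0.34,0],[-0.46,-0.045,0.43,0,-0.37,0],[-0.49,-0.04,0.48,0,-0.4,0]]
  grip: 1

```text
time: 0.77
position: [0.2785, -0.2162, 0.2581]
ee_rot: [[0.946, 0.0, 0.324], [-0.324, -0.0, 0.946], [0.0, -1.0, -0.0]]
ft_force: [1.2, -0.1, -0.5]
width: -0.0003
```

```bash
python3 - <<'E'
from mv import *
X=[1,.028,0]; D=[0,0,-1]
to(([.62,.14,.2],Rxd(X,D)),([.62,.138,.036],Rxd(X,D)))
E
```

```text
t 0.77 p [ 0.2785 -0.2162  0.2581] q [-37.8  -2.9 -24.4  68.5  -0.   71.1] F [ 1.2 -0.1 -0.5] w -0.0003
rows 11.9 dist 0.497 ang 20.5 [0.2595, 0.0726, 0.5595, 0.0001, -0.114, 0.0001]
rows 12.9 dist 0.540 ang 20.5 [0.2603, 0.2776, 0.5572, 0.0001, -0.114, 0.0001]
```

Emit:
arm_command:
  moves:
    - [[0.26,0.07,0.56,0,-0.114,0],[0.26,0.07,0.56,0,-0.114,0],[0.26,0.07,0.56,0,-0.114,0],[0.26,0.07,0.56,0,-0.114,0],[0.26,0.07,0.56,0,-0.114,0],[0.26,0.07,0.56,0,-0.114,0],[0.26,0.07,0.56,0,-0.114,0],[0.26,0.07,0.56,0,-0.114,0]]

```text
time: 1.43
position: [0.5098, 0.0217, 0.2198]
ee_rot: [[1.0, -0.001, -0.024], [0.024, -0.0, 1.0], [-0.001, -1.0, -0.0]]
ft_force: [0.2, -1.4, 1.0]
width: -0.0001
```

```bash
python3 - <<'E'
from mv import *
X=[1,.028,0]; D=[0,0,-1]
to(([.62,.14,.2],Rxd(X,D)),([.62,.138,.036],Rxd(X,D)))
E
```

```text
t 1.43 p [0.5098 0.0217 0.2198] q [  2.4  13.8 -11.2  65.1  -0.   91.1] F [ 0.2 -1.4  1. ] w -0.0001
rows 3.9 dist 0.163 ang 0.2 [0.1413, 0.0246, 0.1446, 0.0001, -0.0013, -0.0002]
rows 5.8 dist 0.244 ang 0.2 [0.1414, 0.2296, 0.1421, 0.0001, -0.0013, -0.0002]
```

Emit:
arm_command:
  moves:
    - [[0.14,0.025,0.143,0,0,0],[0.14,0.025,0.143,0,0,0],[0.14,0.025,0.143,0,0,0],[0.14,0.05,0.143,0,0,0],[0.14,0.1,0.143,0,0,0],[0.14,0.15,0.143,0,0,0],[0.14,0.195,0.143,0,0,0],[0.14,0.225,0.143,0,0,0]]

```text
time: 2.1
position: [0.6155, 0.1364, 0.0357]
ee_rot: [[1.0, -0.006, -0.024], [0.024, -0.001, 1.0], [-0.006, -1.0, -0.001]]
ft_force: [-0.2, 0.5, -0.3]
width: 0.0
```

```bash
python3 - <<'E'
from mv import *
t=ctrl.grab_frame("top"); s=ctrl.grab_frame("side")
X=[1,.028,0]; D=[0,0,-1]
to(([.6214,.11,.036],Rxd(X,D)),([.6225,.082,.036],Rxd(X,D)))
crop(t,295,180,145,90,5.5,"t1"); crop(s,250,170,160,110,5,"s1")
E
```

```text
t 2.20 p [0.6133 0.1357 0.0348] q [ 12.5  33.   -9.8  47.9  -0.  101.1] F [-1.3 -1.3  0.3] w -0.0001
rows 0.6 dist 0.027 ang 0.7 [0.0093, -0.0016, -0.0323, 0.0007, -0.0015, -0.0037]
rows 1.3 dist 0.054 ang 0.7 [0.0098, -0.0015, -0.0674, 0.0007, -0.0015, -0.0037]
```

View pics/t1.png

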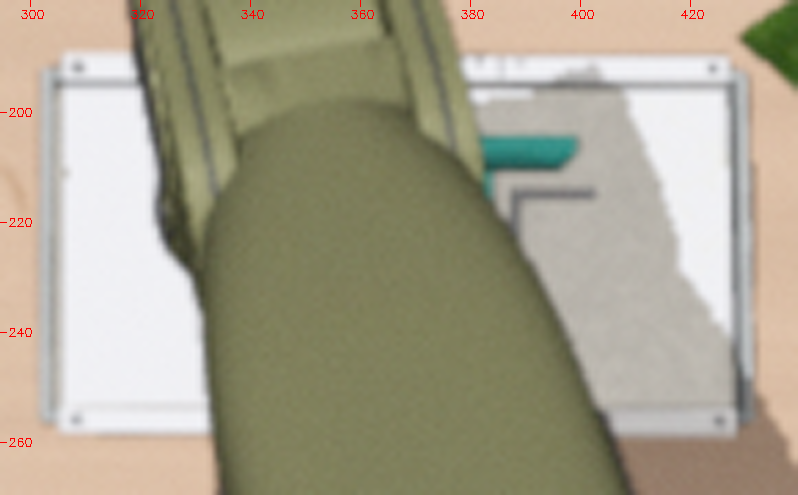

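View pics/s1.png

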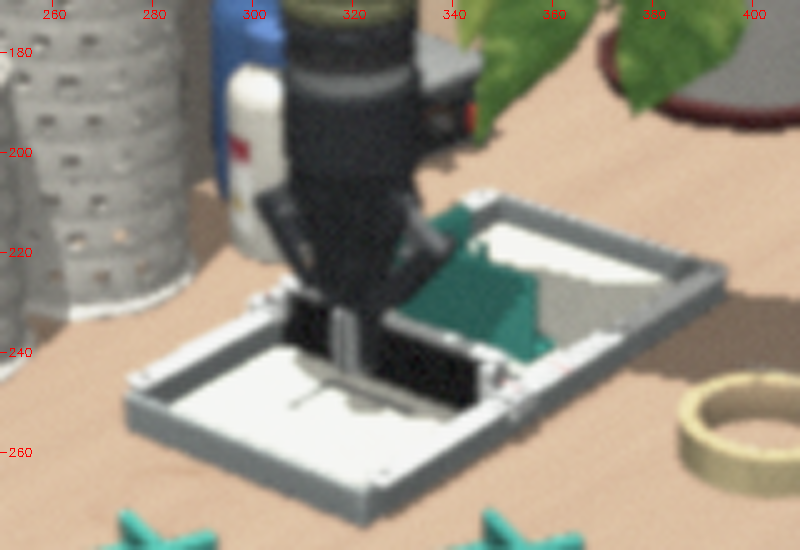

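Emit:
arm_command:
  moves:
    - [[0.004,0,-0.012,0,0,0],[0.008,0,-0.02,0,0,0],[0.009,0,-0.028,0,0,0],[0.009,0,-0.036,0,0,0],[0.009,0,-0.044,0,0,0],[0.009,0,-0.052,0,0,0],[0.01,0,-0.059,0,0,0],[0.01,0,-0.065,0,0,0]]

```text
time: 2.87
position: [0.6297, 0.0869, 0.0432]
ee_rot: [[1.0, 0.005, -0.024], [0.024, 0.007, 1.0], [0.005, -1.0, 0.007]]
ft_force: [0.7, 6.9, -0.1]
width: -0.0002
```

```bash
python3 - <<'E'
from mv import *
t=ctrl.grab_frame("top"); s=ctrl.grab_frame("side")
X=[1,.028,0]; D=[0,0,-1]
to(([.6225,.073,.036],Rxd(X,D)))
crop(t,295,180,145,90,5.5,"t2"); crop(s,250,190,130,90,6,"s2")
E
```

```text
t 2.97 p [0.6297 0.086  0.0431] q [ 7.6 32.5 -9.2 47.9  0.2 96.3] F [0.3 5.6 1. ] w 0.0002
rows 0.4 dist 0.016 ang 0.5 [-0.0094, 0.0088, -0.016, -0.0016, -0.0016, 0.0015]
```

View pics/s2.png

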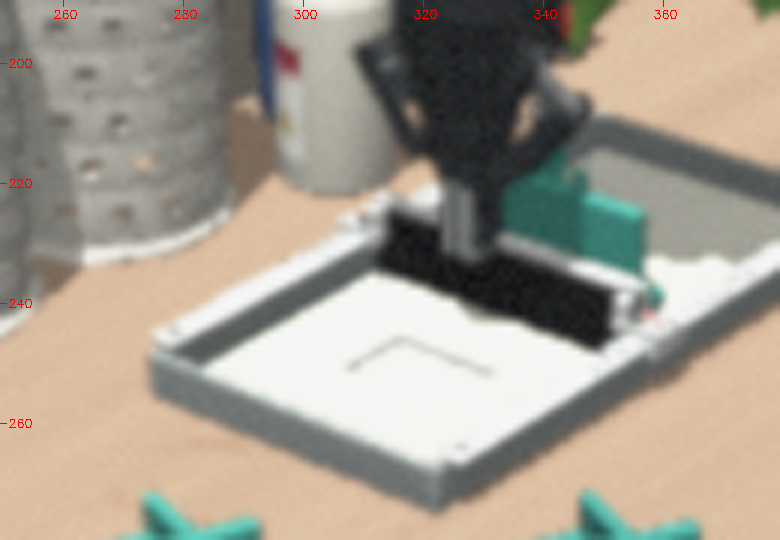

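Emit:
arm_command:
  moves:
    - [[-0.003,0.005,0,0,0,0],[-0.006,0.01,0,0,0,0],[-0.006,0.01,-0.003,0,0,0],[-0.006,0.01,-0.006,0,0,0],[-0.006,0.01,-0.009,0,0,0],[-0.006,0.01,-0.011,0,0,0]]

```text
time: 3.47
position: [0.6255, 0.0778, 0.0347]
ee_rot: [[1.0, 0.005, -0.024], [0.024, 0.005, 1.0], [0.006, -1.0, 0.005]]
ft_force: [0.8, 7.3, 0.1]
width: 0.0
```

```bash
python3 - <<'E'
from mv import *
t=ctrl.grab_frame("top"); s=ctrl.grab_frame("side")
X=[1,.028,0]; D=[0,0,-1]
to(([.6225,.073,.036],Rxd(X,D)))
crop(t,335,235,60,35,12,"t3"); crop(s,300,200,80,60,10,"s3")
E
```

```text
t 3.57 p [0.6255 0.0775 0.0347] q [  6.9  32.5 -10.7  46.4   0.2  95.6] F [0.4 5.8 0.7] w 0.0001
rows 0.1 dist 0.006 ang 0.5 [-0.0039, -0.0016, -0.0056, -0.0015, -0.0014, 0.0018]
```

View pics/s3.png

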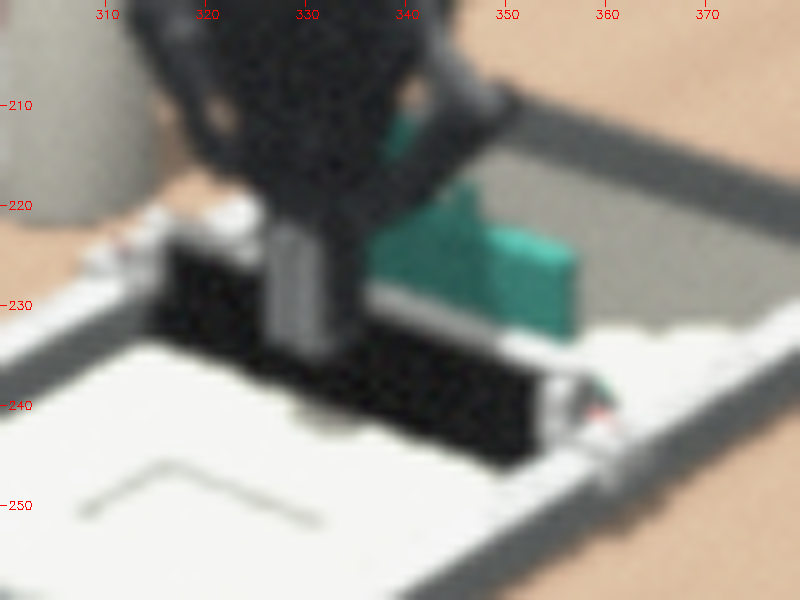

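View pics/t3.png

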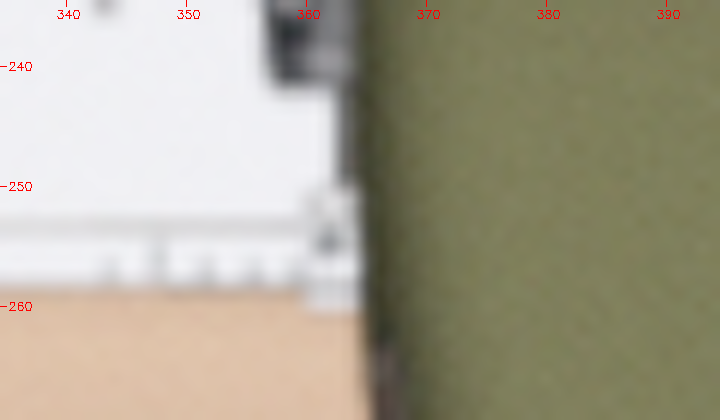

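Emit:
arm_command:
  moves:
    - [[0,0,-0.003,0,0,0],[0,0,-0.005,0,0,0],[0,0,-0.0065,0,0,0],[0,0,-0.0065,0,0,0]]

```text
time: 3.9
position: [0.6257, 0.0724, 0.0348]
ee_rot: [[1.0, 0.006, -0.024], [0.024, 0.005, 1.0], [0.006, -1.0, 0.005]]
ft_force: [0.5, 5.8, 0.3]
width: 0.0001
```

```bash
python3 - <<'E'
from mv import *
t=ctrl.grab_frame("top"); s=ctrl.grab_frame("side")
st()
crop(t,335,235,60,35,12,"t4"); crop(s,300,200,80,60,10,"s4")
E
```

```text
t 4.00 p [0.6257 0.0725 0.0348] q [  6.5  32.5 -10.8  46.4   0.2  95.1] F [0.6 6.1 0.7] w -0.0004
```

View pics/s4.png

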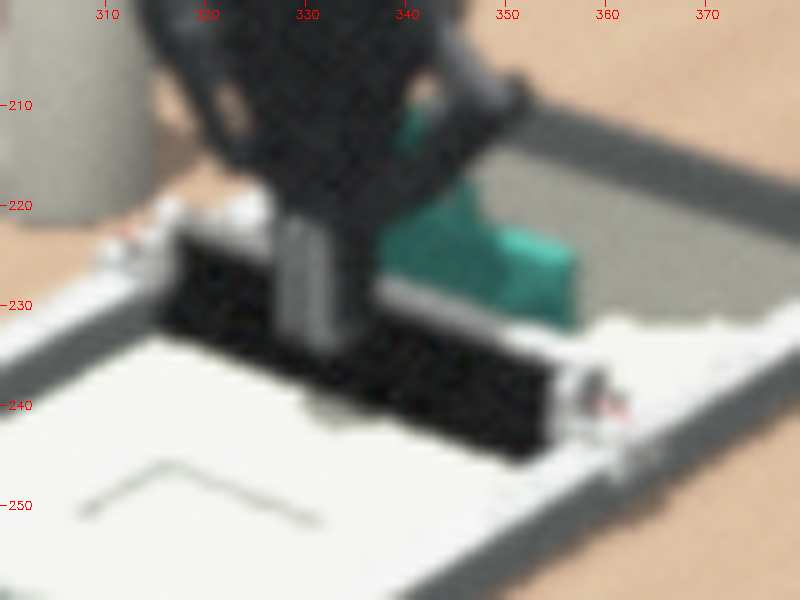

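View pics/t4.png

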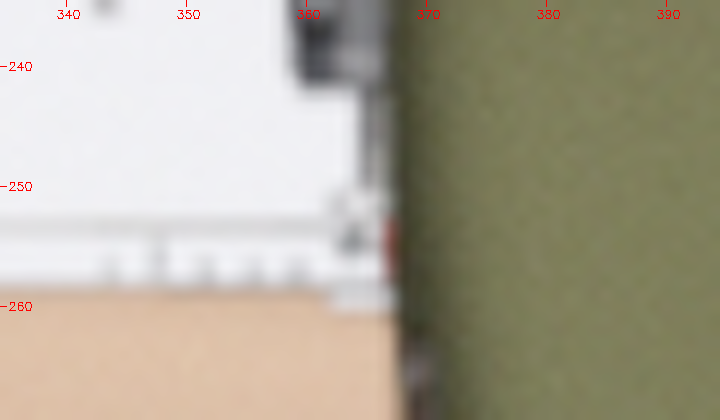

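Emit:
arm_command:
  moves:
    - [[0,0,0.02,0,0,0],[0,-0.05,0.05,0,0,0],[0,-0.1,0.1,0,0,0],[0,-0.15,0.15,0,0,0],[0,-0.2,0.2,0,0,0],[0,-0.2,0.25,0,0,0]]

```text
time: 4.5
position: [0.6214, 0.233, 0.1807]
ee_rot: [[1.0, 0.007, -0.02], [0.02, 0.001, 1.0], [0.007, -1.0, 0.001]]
ft_force: [2.3, 0.5, 0.0]
width: 0.0001
```

```bash
python3 - <<'E'
from mv import *
t=ctrl.grab_frame("top"); s=ctrl.grab_frame("side")
st()
cv2.imwrite("pics/top5.png",t[:,:,::-1]);cv2.imwrite("pics/side5.png",s[:,:,::-1])
crop(t,340,180,55,90,6.6,"t5"); crop(s,290,195,90,65,8.8,"s5")
E
```

```text
t 4.60 p [0.6225 0.2389 0.1812] q [2.100e+01 2.970e+01 7.700e+00 6.730e+01 1.000e-01 1.093e+02] F [ 0.6 -0.3 -0.4] w -0.0001
```

View pics/s5.png

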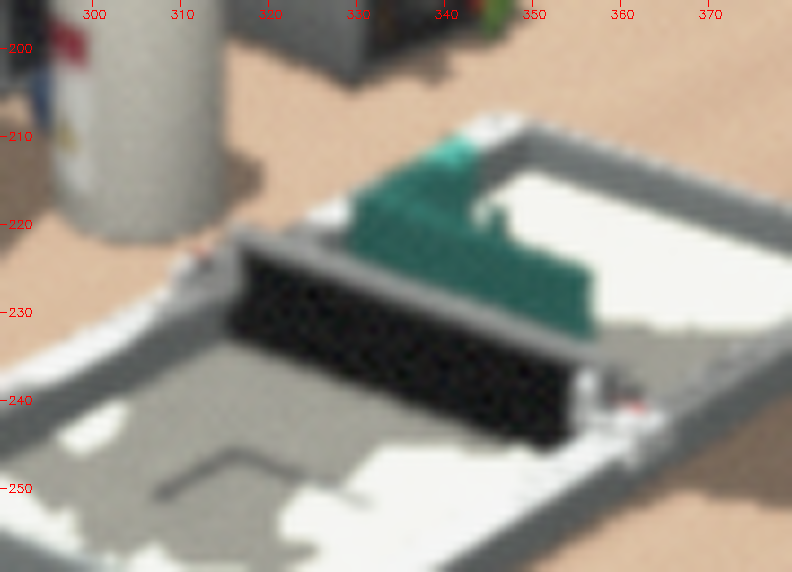

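View pics/t5.png

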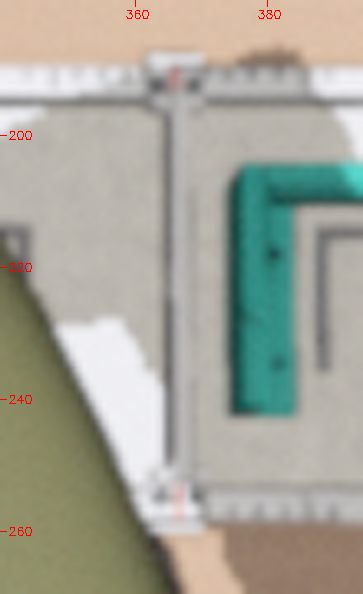

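```bash
python3 - <<'E'
from mv import *
a0=cv2.imread("pics/top0.png")[:,:,::-1]; a5=cv2.imread("pics/top5.png")[:,:,::-1]
m=np.array([.6217,.0580]); X=np.array([1,.028])
for z in(.027,.033,.049):
    print(z,[proj("top",[*(m+X*d),z])[0].round(2).tolist() for d in(-.085,0,.085)])
for r in(210,225,240): print(r,a5[r,358:378].mean(1).astype(int))
for r in(210,225,240): print("init",r,a0[r,340:362].mean(1).astype(int))
for im,c in((a0,360),(a5,360)):
  for r in(190,191,192,253,254,255,256): print(r,(im[r,c:c+14,0].astype(int)-im[r,c:c+14,1]))
for r in(190,191,192,253,254,255,256): print("ptr0",r,(a0[r,344:358,0].astype(int)-a0[r,344:358,1]))
# red also in side
E
```

```text
0.027 [[367.07, 255.99], [366.78, 223.48], [366.5, 191.42]]
0.033 [[367.31, 255.84], [367.02, 223.18], [366.74, 190.98]]
0.049 [[367.98, 255.44], [367.68, 222.38], [367.39, 189.8]]
210 [178 181 180 178 180 179 153 124 166 179 167 165 178 180 175 158 109  59
  78 103]
225 [183 184 181 181 179 176 153 122 162 182 176 169 179 181 176 157 107  59
  72  96]
240 [240 240 240 240 240 238 212 134 150 179 176 168 179 178 178 168 131  66
  69  96]
init 210 [230 230 230 231 231 232 231 228 205 191 225 216 184 173 170 176 204 228
 229 231 230 230]
init 225 [230 229 213 176 194 222 230 229 206 191 226 218 189 174 176 203 228 231
 231 231 231 232]
init 240 [230 230 230 231 230 231 231 229 206 194 226 218 192 172 169 175 203 228
 230 231 230 230]
190 [ 4  5  5  5  6 13 35 33  7  5  5  7  5  5]
191 [ 0  1  0  0  0 11 42 36  3  1  0  0  0  1]
192 [-1 -1  0  0  1 11 40 35  3  0  0 -1 -1 -1]
253 [0 1 2 0 0 0 1 3 0 0 1 0 0 0]
254 [ 0 -1  1  0  0  2 14 31 14  2  1  1  0  1]
255 [ 0  0  0  0  0  1 19 51 22  2 -1  0  0  0]
256 [ 0  0 -1  0  0  2 22 62 28  2  0  0  0 -1]
190 [ 7  9  3  1  3 12 28 17  3  3  3  8  7  9]
191 [ 1  3  1  1  3 19 39 17  2  2  2  2  3  1]
192 [ 1  1  2  0  4 22 34 20  4 -1  1  2  1  1]
253 [ 0  1  0  2  1  2 12 19  4  2  3  4  4  5]
254 [ 0  1  0 -1 -1  4 21 31  4 -1  2  2  3  2]
255 [-1  0 -1 -1 -3  4 26 31  3 -2  2  1  2  2]
256 [ 1 -1 -1  0 -1  2 19 25  4  0  2  0  2  2]
ptr0 190 [ 5  6  2  0  2 17 27  2 -1  2  5  4  4  5]
ptr0 191 [ 0  1  1 -1  3 21 27  2  0  1  1  0  0  0]
ptr0 192 [ 1  0  0 -2  2 27 26  3 -1 -2 -1  0  0  0]
ptr0 253 [ 1 -1  2  0  2  8 16 11  2  2  3  2  3  2]
ptr0 254 [ 1  1  0 -3  3 12 24 18  3 -2  1  1  1  1]
ptr0 255 [-1  0  0 -2  2 16 25 20  3 -2 -2 -1 -1  0]
ptr0 256 [-1  0 -1  0  0 12 24 16  1 -1 -1 -1  0  0]
```

```bash
python3 - <<'E'
from mv import *
X=[1,.024,0]; D=[0,0,-1]
to(([.6245,.095,.06],Rxd(X,D)),([.6245,.09,.035],Rxd(X,D)))
E
```

```text
t 4.60 p [0.6225 0.2389 0.1812] q [2.100e+01 2.970e+01 7.700e+00 6.730e+01 1.000e-01 1.093e+02] F [ 0.6 -0.3 -0.4] w -0.0001
rows 4.5 dist 0.188 ang 0.8 [-0.0042, 0.1506, -0.1806, -0.0017, 0.0013, 0.0036]
rows 5.0 dist 0.209 ang 0.8 [-0.0048, 0.1818, -0.187, -0.0017, 0.0013, 0.0036]
```

Emit:
arm_command:
  moves:
    - [[0,0.03,-0.035,0,0,0],[0,0.06,-0.07,0,0,0],[0,0.09,-0.105,0,0,0],[0,0.12,-0.14,0,0,0],[-0.002,0.15,-0.175,0,0,0],[-0.003,0.18,-0.184,0,0,0],[-0.004,0.182,-0.186,0,0,0],[-0.004,0.182,-0.186,0,0,0]]

```text
time: 5.27
position: [0.618, 0.0828, 0.0286]
ee_rot: [[1.0, -0.003, -0.021], [0.021, -0.001, 1.0], [-0.003, -1.0, -0.001]]
ft_force: [-0.2, -0.4, 0.6]
width: 0.0001
```

```bash
python3 - <<'E'
from mv import *
st()
E
```

```text
t 5.27 p [0.618  0.0828 0.0286] q [  7.6  32.7 -11.5  46.   -0.   96.4] F [-0.2 -0.4  0.6] w 0.0001
```

Emit:
arm_command:
  moves:
    - [[0.004,-0.006,-0.004,0,0,0],[0.006,-0.006,-0.008,0,0,0],[0.006,-0.006,-0.008,0,0,0],[0.006,-0.006,-0.008,0,0,0]]

```text
time: 5.6
position: [0.6262, 0.079, 0.036]
ee_rot: [[1.0, 0.004, -0.024], [0.024, 0.0, 1.0], [0.004, -1.0, 0.0]]
ft_force: [0.1, -0.3, -0.6]
width: 0.0001
```

```bash
python3 - <<'E'
from mv import *
st()
E
```

```text
t 5.60 p [0.6262 0.079  0.036 ] q [  7.2  32.6 -10.3  46.9   0.   95.8] F [ 0.1 -0.3 -0.6] w 0.0001
```

Emit:
arm_command:
  moves:
    - [[0,0,-0.005,0,0,0],[0,0,-0.008,0,0,0],[0,0,-0.0098,0,0,0],[0,0,-0.0105,0,0,0],[0,0,-0.0105,0,0,0]]

```text
time: 6.02
position: [0.6249, 0.0721, 0.0347]
ee_rot: [[1.0, 0.001, -0.024], [0.024, 0.005, 1.0], [0.001, -1.0, 0.005]]
ft_force: [-0.3, 6.7, 2.6]
width: -0.0001
```

Emit:
arm_command:
  moves:
    - [[0,0,-0.001,0,0,0],[0,0,-0.0016,0,0,0],[0,0,-0.0016,0,0,0]]

```text
time: 6.27
position: [0.625, 0.0712, 0.0347]
ee_rot: [[1.0, 0.001, -0.025], [0.025, 0.005, 1.0], [0.001, -1.0, 0.005]]
ft_force: [-1.4, 6.0, 2.2]
width: 0.0001
```

Emit:
arm_command:
  moves:
    - [[0,0,0.02,0,0,0],[0,-0.05,0.05,0,0,0],[0,-0.1,0.09,0,0,0],[0,-0.14,0.13,0,0,0],[0,-0.18,0.16,0,0,0],[0,-0.22,0.18,0,0,0],[0,-0.25,0.2,0,0,0]]
  grip: -1

```text
time: 6.85
position: [0.6206, 0.2296, 0.2362]
ee_rot: [[1.0, 0.0, -0.024], [0.024, -0.0, 1.0], [0.0, -1.0, -0.0]]
ft_force: [1.6, 0.4, 0.3]
width: 0.083
```

```bash
cat > kin.py <<'E'
import json
from mv import *
from scipy.optimize import least_squares
def fk(q,P):
    q=np.radians(q); z0,r0,l2,a2,l3,a3,l4,l5=P[:8]; 
    t2=q[1]+a2; t3=q[1]-q[2]+a3; t4=q[1]-q[2]+q[3]
    # angle measured from vertical for links? u(t)=(sin t, cos t)
    r=r0+l2*np.sin(t2)+l3*np.sin(t3)+l4*np.cos(t4); z=z0+l2*np.cos(t2)+l3*np.cos(t3)-l4*np.sin(t4)
    # wrist dir h at pitch t4 from horizontal downwards: (cos,-sin)
    s5=P[8]; c,s=np.cos(q[4]),np.sin(q[4])*s5
    h=np.array([np.cos(t4),0,-np.sin(t4)]); n=np.array([0,1,0]); a5=np.cross(h,n)
    d=c*h+s*n; n2=-s*h+c*n
    # tool x: q6=90 -> radial for tool down
    up=np.array([np.sin(t4),0,np.cos(t4)]) # perpendicular to h in plane; tool down -> radial
    th=q[5]-np.pi/2; s6=P[9]
    x=np.cos(th)*up+s6*np.sin(th)*n2
    p=np.array([r,0,z])+l5*d
    Rz=np.array([[np.cos(q[0]),-np.sin(q[0]),0],[np.sin(q[0]),np.cos(q[0]),0],[0,0,1]])
    return Rz@p, Rz@np.c_[x,d,np.cross(x,d)]
E
python3 - <<'E'
from kin import *
t=ctrl.grab_frame("top")
cv2.imwrite("pics/top6.png",t[:,:,::-1]); st()
crop(t,340,180,55,90,6.6,"t6")
L=[json.loads(l) for l in open("log.jsonl")]
for s6 in(-1,1):
    e=max(np.abs(fk(np.array(l["q"]),[0,0,0,0,0,0,0,0,1,s6])[1]-np.array(l["ee_rot"])).max() for l in L); print(s6,e)
def res(v):
    P=[v[0],v[1],v[2],v[3],v[4],v[5],v[6]-.1,.1,1,-1]
    return np.concatenate([fk(np.array(l["q"]),P)[0]-np.array(l["position"]) for l in L])
best=None
for a2 in(-.2,0,.2):
  for a3 in(.5,1,1.57,2):
    r=least_squares(res,[.1,0,.35,a2,.35,a3,.2]); 
    if best is None or r.cost<best.cost: best=r
print(best.x.round(3),best.cost,np.abs(best.fun).max())
P=np.r_[best.x[:6],best.x[6]-.1,.1]; np.save("P.npy",best.x)
E
```

```text
t 6.90 p [0.6235 0.2349 0.2436] q [ 20.6  28.6  15.   75.7   0.2 109. ] F [3.6 4.6 5.2] w 0.0854
-1 3.7816971776294395e-16
1 0.6188157354199136
[ 0.218  0.     0.567 -0.     0.391  1.415  0.441] 1.5398621201842103e-06 0.0009496143317827277
```

View pics/t6.png

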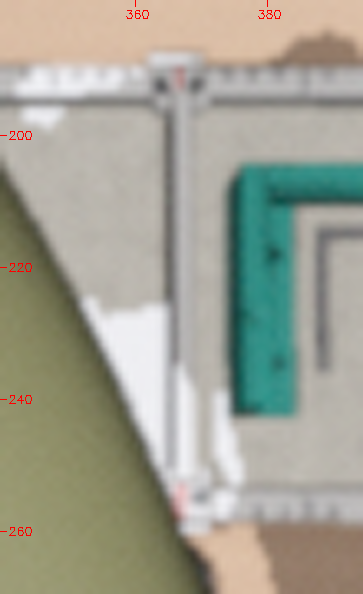

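```bash
python3 - <<'E'
from kin import *
L=[json.loads(l) for l in open("log.jsonl")]
def res(v):
    P=list(v[:8])+[1,-1]
    o=[]
    for l in L:
        q=np.array(l["q"]); o.append(fk(q,P)[0]-np.array(l["position"]))
    return np.concatenate(o)
b=None
for x0 in([.2,0,.5,0,.4,1.4,.2,.2],[.2,0,.4,0,.4,1.4,.1,.2],[.15,0.05,.4,-.2,.4,1.6,.1,.15]):
    r=least_squares(res,x0,xtol=1e-14,ftol=1e-14,gtol=1e-14,max_nfev=5000); print(r.x.round(4),np.abs(r.fun).max())
    print((r.fun.reshape(-1,3)*1000).round(2))
E
```

```text
[ 0.2183  0.      0.5672 -0.      0.3906  1.4153  0.1209  0.3204] 2.220446049250313e-16
[[ 0.  0.  0.]
 [ 0.  0.  0.]
 [ 0.  0.  0.]
 [ 0.  0. -0.]
 [-0.  0.  0.]
 [ 0.  0.  0.]
 [ 0.  0.  0.]
 [ 0.  0.  0.]
 [ 0.  0.  0.]
 [ 0.  0.  0.]
 [ 0.  0.  0.]
 [ 0.  0.  0.]]
[ 0.2183  0.      0.5672 -0.      0.3906  1.4153  0.1209  0.3204] 2.220446049250313e-16
[[ 0.  0.  0.]
 [ 0.  0.  0.]
 [ 0.  0. -0.]
 [ 0.  0.  0.]
 [-0.  0.  0.]
 [ 0.  0.  0.]
 [-0. -0. -0.]
 [-0. -0.  0.]
 [-0. -0.  0.]
 [ 0.  0.  0.]
 [ 0.  0.  0.]
 [-0. -0. -0.]]
[ 0.2183 -0.      0.5672  0.      0.3906  1.4153  0.1209  0.3204] 3.3306690738754696e-16
[[ 0.  0.  0.]
 [ 0. -0.  0.]
 [ 0.  0. -0.]
 [ 0.  0. -0.]
 [-0. -0. -0.]
 [-0. -0. -0.]
 [ 0. -0. -0.]
 [ 0.  0. -0.]
 [ 0.  0. -0.]
 [-0.  0. -0.]
 [-0. -0. -0.]
 [ 0.  0. -0.]]
```

```bash
cat >> kin.py <<'E'
PK=[.2183,0,.5672,0,.3906,1.4153,.1209,.3204,1,-1]
LIM=np.array([[-159.42,159.42],[-47.68,98.78],[-73.54,78.23],[-108.79,121.32],[-90,84.71],[-180,180]])
def ik(p,R,q0):
    def f(q):
        a,B=fk(q,PK); return np.r_[(a-p)*5,(B-R).ravel()]
    best=None
    for q1 in [q0]+[np.r_[q0[:5],s] for s in(-90,90,0,170,-170)]+[np.r_[q0[:4],30*k,s] for s in(-90,90) for k in(-1,1)]:
        r=least_squares(f,np.clip(q1,LIM[:,0]+.1,LIM[:,1]-.1),bounds=(LIM[:,0],LIM[:,1]),x_scale=30)
        if r.cost<1e-9: 
            best=best or []; 
            if not any(np.abs(r.x-b).max()<1 for b in best): best.append(r.x)
    return best
C=np.array([.6217,.0580]); YAW=.028
def tray(x,y): return C+x*np.array([np.cos(YAW),np.sin(YAW)])+y*np.array([-np.sin(YAW),np.cos(YAW)])
def lying(x,y,t):
    bx=np.array([-np.sin(t),np.cos(t),0]); bz=np.array([0,0,1.]); by=np.cross(bz,bx); return np.c_[bx,by,bz],np.array([x,y,0])
def standing(tx,ty,hand,dz=0,yaw=YAW):
    s=1 if hand=='L' else -1; by=s*np.array([np.cos(yaw),np.sin(yaw),0]); bx=np.array([0,0,1.]); bz=np.cross(bx,by)
    return np.c_[bx,by,bz],np.r_[tray(tx,ty),.004+.028+dz]
def grasp(B,hand,a,sx,dx=.002,dzb=.042):
    "a in deg: tool dir in body -x sin a - z cos a; sx: tool x = sx*body y"
    R,t=B; s=1 if hand=='L' else -1; a=np.radians(a)
    A=t+R@np.array([dx,s*.043,dzb]); d=R@np.array([-np.sin(a),0,-np.cos(a)])
    return A+.019*d, Rxd(sx*R[:,1],d)
LA=(.5698,.3608,-.32); LB=(.4352,.2432,-.417); RA=(.4700,-.2322,.295)
E
python3 - <<'E'
from kin import *
q0=np.array([20,28,15,75,0,109.])
for nm,pc,hand,dst in(("LA",LA,'L',(-.012,.09)),("LB",LB,'L',(-.012,.015)),("RA",RA,'R',(-.012,-.092))):
  for a in(35,45,55):
    for sx in(-1,1):
      for lab,B in(("pick",lying(*pc)),("place",standing(*dst,hand))):
        p,R=grasp(B,hand,a,sx)
        s=ik(p,R,q0); print(nm,a,sx,lab,p.round(3),None if not s else [x.round(0).astype(int).tolist() for x in s])
E
```

```text
LA 35 -1 pick [0.526 0.366 0.026] [[43, 59, 33, 95, -16, 156]]
LA 35 -1 place [0.649 0.175 0.023] [[34, 62, 27, 92, -44, -42]]
LA 35 1 pick [0.526 0.366 0.026] [[43, 59, 33, 95, -16, -24]]
LA 35 1 place [0.649 0.175 0.023] [[34, 62, 27, 92, -44, 138]]
LA 45 -1 pick [0.525 0.363 0.029] [[44, 69, 48, 111, -19, 160]]
LA 45 -1 place [0.649 0.177 0.021] [[32, 56, 19, 80, -38, -50]]
LA 45 1 pick [0.525 0.363 0.029] [[44, 69, 48, 111, -19, -20]]
LA 45 1 place [0.649 0.177 0.021] [[32, 56, 19, 80, -38, 130]]
LA 55 -1 pick [0.525 0.361 0.031] None
LA 55 -1 place [0.649 0.18  0.018] [[29, 50, 12, 71, -30, -57]]
LA 55 1 pick [0.525 0.361 0.031] None
LA 55 1 place [0.649 0.18  0.018] [[29, 50, 12, 71, -30, 123]]
LB 35 -1 pick [0.392 0.252 0.026] [[42, 43, -4, 75, -14, 160]]
LB 35 -1 place [0.652 0.1   0.023] [[29, 58, 16, 82, -46, -47]]
LB 35 1 pick [0.392 0.252 0.026] [[42, 43, -4, 75, -14, -20]]
LB 35 1 place [0.652 0.1   0.023] [[29, 58, 16, 82, -46, 133]]
LB 45 -1 pick [0.391 0.25  0.029] [[43, 50, 4, 86, -16, 164]]
LB 45 -1 place [0.651 0.102 0.021] [[27, 52, 10, 71, -40, -56]]
LB 45 1 pick
[... 453 characters left out ...]
06   0.023] [[-26, 57, 15, 81, 47, 48]]
RA 35 1 pick [ 0.514 -0.228  0.026] [[-6, 24, -44, 7, -32, -118]]
RA 35 1 place [ 0.656 -0.06   0.023] [[-26, 57, 15, 81, 47, -132]]
RA 45 -1 pick [ 0.514 -0.231  0.029] [[-2, 26, -48, -2, -42, 64]]
RA 45 -1 place [ 0.656 -0.062  0.021] [[-24, 51, 9, 71, 40, 56]]
RA 45 1 pick [ 0.514 -0.231  0.029] [[-2, 26, -48, -2, -42, -116]]
RA 45 1 place [ 0.656 -0.062  0.021] [[-24, 51, 9, 71, 40, -124]]
RA 55 -1 pick [ 0.515 -0.233  0.031] [[2, 31, -52, -13, -52, 66]]
RA 55 -1 place [ 0.656 -0.064  0.018] [[-21, 46, 4, 63, 32, 64]]
RA 55 1 pick [ 0.515 -0.233  0.031] [[2, 31, -52, -13, -52, -114]]
RA 55 1 place [ 0.656 -0.064  0.018] [[-21, 46, 4, 63, 32, -116]]
```

```bash
cat >> kin.py <<'E'
from scipy.spatial.transform import Slerp
def chk(p0,R0,p1,R1,q0,n=12):
    "ik along straight/slerp path; returns q list"
    sl=Slerp([0,1],Ro.from_matrix([R0,R1])); q=np.array(q0,float); out=[]
    for k in range(1,n+1):
        f=k/n; p=(1-f)*np.array(p0)+f*np.array(p1); R=sl(f).as_matrix()
        r=least_squares(lambda v:np.r_[(fk(v,PK)[0]-p)*5,(fk(v,PK)[1]-R).ravel()],np.clip(q,LIM[:,0]+.01,LIM[:,1]-.01),bounds=(LIM[:,0],LIM[:,1]),x_scale=30)
        q=r.x; out.append(q); 
        if r.cost>1e-6: print("  bad at",f,r.cost)
    return out
def rel(pts,quiet=False):
    "pts: list of (p,R); prints rel vectors from measured pose and the ik check between successive"
    s=st(); p0,R0,q=s["position"],s["ee_rot"],s["q"]; pa,Ra=p0,R0
    for p,R in pts:
        p=np.array(p); sh=R0.T@(p-p0); rv=Ro.from_matrix(R0.T@R).as_rotvec()
        ang=np.degrees(np.linalg.norm(Ro.from_matrix(Ra.T@R).as_rotvec()))
        qs=chk(pa,Ra,p,R,q,8); q=qs[-1]
        print("rows %.1f"%max(np.linalg.norm(p-pa)/.0417,ang/7.16),"d %.3f a %.0f"%(np.linalg.norm(p-pa),ang),(sh/.8).round(3).tolist()+(np.degrees(rv)/180).round(3).tolist(),"q",q.round(0).astype(int).tolist())
        pa,Ra=p,R
def between(p0,R0,p1,R1,n):
    sl=Slerp([0,1],Ro.from_matrix([R0,R1])); return [((1-f)*np.array(p0)+f*np.array(p1),sl(f).as_matrix()) for f in np.arange(1,n+1)/n]
E
python3 - <<'E'
from kin import *
s=ctrl.read_state()
p,R=grasp(lying(*LB),'L',45,1); d=R[:,1]
pre=p-.1*d+[0,0,.06]
rel(between(s["position"],s["ee_rot"],pre,R,4))
E
```

```text
t 6.90 p [0.6235 0.2349 0.2436] q [ 20.6  28.6  15.   75.7   0.2 109. ] F [3.6 4.6 5.2] w 0.0854
rows 5.5 d 0.059 a 39 [-0.063, 0.026, 0.027, 0.02, -0.2, 0.084] q [22, 37, 25, 92, 4, 74]
rows 5.5 d 0.059 a 39 [-0.126, 0.052, 0.053, 0.039, -0.4, 0.168] q [27, 46, 34, 106, 1, 42]
rows 5.5 d 0.059 a 39 [-0.19, 0.077, 0.08, 0.059, -0.6, 0.252] q [36, 51, 35, 112, -6, 13]
rows 5.5 d 0.059 a 39 [-0.253, 0.103, 0.106, 0.079, -0.8, 0.336] q [46, 50, 26, 109, -14, -15]
```

Emit:
arm_command:
  moves:
    - [[-0.013,0.005,0.005,0.004,-0.04,0.017],[-0.025,0.01,0.011,0.008,-0.08,0.034],[-0.038,0.015,0.016,0.012,-0.12,0.05],[-0.05,0.02,0.021,0.016,-0.16,0.067],[-0.063,0.026,0.027,0.02,-0.2,0.084],[-0.076,0.031,0.032,0.024,-0.24,0.1],[-0.089,0.036,0.037,0.028,-0.28,0.118],[-0.101,0.041,0.042,0.032,-0.32,0.134]]

```text
time: 7.57
position: [0.5393, 0.2597, 0.2009]
ee_rot: [[0.521, -0.363, -0.773], [0.804, -0.095, 0.587], [-0.286, -0.927, 0.242]]
ft_force: [-0.7, -0.4, -0.3]
width: 0.0854
```

```bash
python3 - <<'E'
from kin import *
s=ctrl.read_state()
p,R=grasp(lying(*LB),'L',45,1); d=R[:,1]
pre=p-.1*d+[0,0,.06]
rel(between(s["position"],s["ee_rot"],pre,R,4))
E
```

```text
t 7.57 p [0.5393 0.2597 0.2009] q [23.9 41.1 26.9 97.6  3.4 58.3] F [-0.7 -0.4 -0.3] w 0.0854
rows 3.5 d 0.034 a 25 [-0.002, 0.024, 0.036, 0.011, -0.127, 0.053] q [28, 46, 32, 106, 0, 39]
rows 3.5 d 0.034 a 25 [-0.004, 0.048, 0.072, 0.022, -0.253, 0.106] q [33, 50, 34, 110, -4, 21]
rows 3.5 d 0.034 a 25 [-0.006, 0.072, 0.107, 0.034, -0.38, 0.159] q [39, 51, 32, 111, -9, 3]
rows 3.5 d 0.034 a 25 [-0.007, 0.096, 0.143, 0.045, -0.506, 0.212] q [46, 50, 26, 109, -14, -15]
```

Emit:
arm_command:
  moves:
    - [[-0.001,0.007,0.01,0.003,-0.036,0.015],[-0.001,0.014,0.02,0.006,-0.073,0.03],[-0.002,0.021,0.031,0.009,-0.109,0.045],[-0.002,0.027,0.041,0.013,-0.145,0.06],[-0.003,0.034,0.051,0.016,-0.181,0.076],[-0.003,0.041,0.061,0.019,-0.217,0.091],[-0.004,0.048,0.072,0.022,-0.253,0.106],[-0.004,0.055,0.082,0.026,-0.29,0.121]]

```text
time: 8.23
position: [0.4714, 0.2922, 0.1764]
ee_rot: [[-0.422, -0.453, -0.786], [0.876, -0.427, -0.224], [-0.234, -0.783, 0.577]]
ft_force: [0.2, -0.0, -0.9]
width: 0.0856
```

```bash
python3 - <<'E'
from kin import *
s=ctrl.read_state()
p,R=grasp(lying(*LB),'L',45,1); d=R[:,1]
pre=p-.08*d+[0,0,.02]
rel(between(s["position"],s["ee_rot"],pre,R,7))
E
```

```text
t 8.23 p [0.4714 0.2922 0.1764] q [ 34.8  50.7  33.7 111.2  -5.3  15.5] F [ 0.2 -0.  -0.9] w 0.0856
rows 0.8 d 0.013 a 6 [0.009, 0.014, 0.0, 0.003, -0.031, 0.013] q [36, 51, 32, 110, -7, 11]
rows 0.8 d 0.013 a 6 [0.018, 0.028, 0.001, 0.005, -0.062, 0.026] q [38, 51, 30, 109, -8, 7]
rows 0.8 d 0.013 a 6 [0.026, 0.042, 0.001, 0.008, -0.093, 0.039] q [39, 51, 28, 108, -9, 2]
rows 0.8 d 0.013 a 6 [0.035, 0.055, 0.001, 0.011, -0.124, 0.052] q [41, 51, 26, 106, -11, -2]
rows 0.8 d 0.013 a 6 [0.044, 0.069, 0.002, 0.014, -0.155, 0.065] q [42, 51, 24, 105, -12, -6]
rows 0.8 d 0.013 a 6 [0.053, 0.083, 0.002, 0.016, -0.186, 0.078] q [44, 51, 21, 103, -13, -11]
rows 0.8 d 0.013 a 6 [0.062, 0.097, 0.002, 0.019, -0.216, 0.091] q [45, 51, 19, 101, -15, -15]
```

Emit:
arm_command:
  moves:
    - [[0.009,0.014,0,0.003,-0.031,0.013],[0.018,0.028,0.001,0.005,-0.062,0.026],[0.026,0.042,0.001,0.008,-0.093,0.039],[0.035,0.055,0.001,0.011,-0.124,0.052],[0.044,0.069,0.002,0.014,-0.155,0.065],[0.053,0.083,0.002,0.016,-0.186,0.078],[0.062,0.097,0.002,0.019,-0.216,0.091],[0.062,0.097,0.002,0.019,-0.216,0.091]]

```text
time: 8.9
position: [0.4116, 0.3031, 0.1034]
ee_rot: [[-0.914, -0.288, -0.287], [0.406, -0.648, -0.644], [-0.001, -0.705, 0.709]]
ft_force: [-0.5, 0.3, 1.4]
width: 0.0857
```

```bash
python3 - <<'E'
from kin import *
t=ctrl.grab_frame("top"); si=ctrl.grab_frame("side")
crop(t,235,230,110,100,5,"t7"); crop(si,290,190,120,110,5,"s7")
p,R=grasp(lying(*LB),'L',45,1); d=R[:,1]
rel([(p-.02*d,R),(p,R)])
E
```

```text
t 9.00 p [0.4141 0.3025 0.1055] q [ 45.2  51.1  19.1 101.  -14.6 -14.7] F [ 0.5 -0.1 -0.1] w 0.0856
rows 1.8 d 0.076 a 0 [-0.0, 0.093, -0.018, -0.0, -0.003, 0.0] q [44, 51, 7, 89, -16, -16]
rows 0.5 d 0.020 a 0 [-0.0, 0.118, -0.018, -0.0, -0.003, 0.0] q [43, 50, 4, 86, -16, -16]
```

View pics/t7.png

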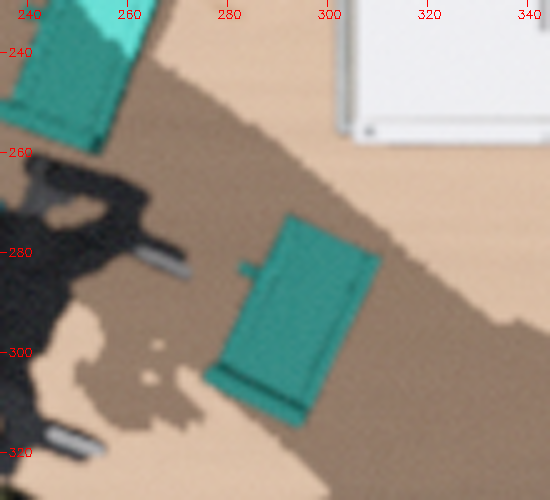

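View pics/s7.png

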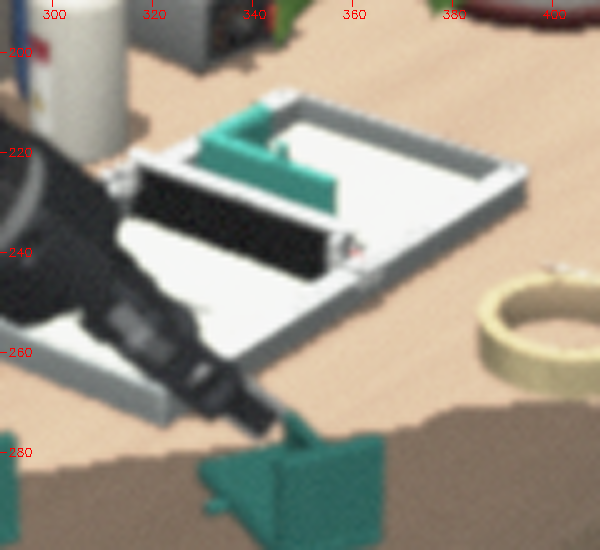

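Emit:
arm_command:
  moves:
    - [[0,0.03,-0.017,0,-0.003,0],[0,0.06,-0.018,0,-0.003,0],[0,0.09,-0.018,0,-0.003,0],[0,0.11,-0.018,0,-0.003,0],[0,0.118,-0.018,0,-0.003,0],[0,0.118,-0.018,0,-0.003,0],[0,0.118,-0.018,0,-0.003,0]]

```text
time: 9.58
position: [0.3926, 0.2512, 0.0293]
ee_rot: [[-0.914, -0.288, -0.287], [0.406, -0.644, -0.648], [0.002, -0.709, 0.705]]
ft_force: [0.5, -0.0, 1.4]
width: 0.0851
```

```bash
python3 - <<'E'
from kin import *
si=ctrl.grab_frame("side")
crop(si,310,240,80,60,9,"s8")
p,R=grasp(lying(*LB),'L',45,1); d=R[:,1]
rel([(p,R)])
E
```

```text
t 9.63 p [0.3928 0.2518 0.0294] q [ 43.4  50.3   4.4  86.6 -15.7 -16.6] F [ 0.1  0.2 -0. ] w 0.0850
rows 0.1 d 0.002 a 0 [0.001, 0.003, 0.001, 0.001, 0.0, 0.001] q [43, 50, 4, 86, -16, -16]
```

View pics/s8.png

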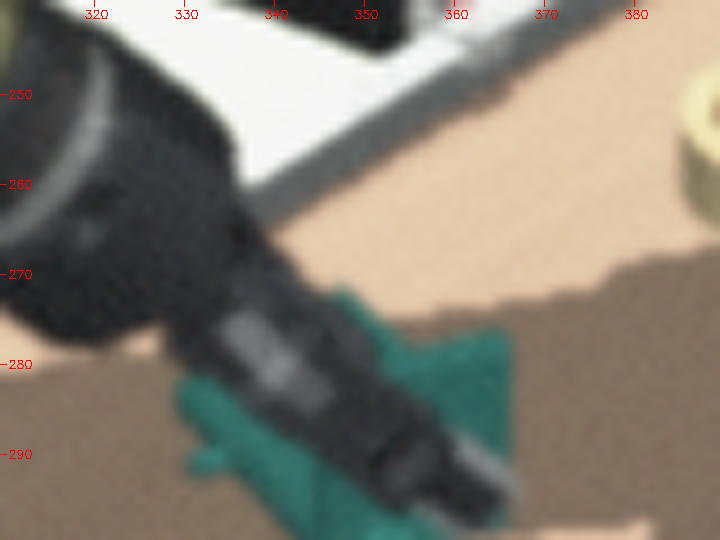

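Emit:
arm_command:
  moves:
    - [[0,0,0,0,0,0],[0,0,0,0,0,0],[0,0,0,0,0,0],[0,0,0,0,0,0],[0,0,0,0,0,0],[0,0,0,0,0,0],[0,0,0,0,0,0]]
  grip: 1

```text
time: 10.22
position: [0.3915, 0.2512, 0.0287]
ee_rot: [[-0.915, -0.287, -0.285], [0.404, -0.645, -0.648], [0.003, -0.708, 0.706]]
ft_force: [0.1, 1.0, 1.5]
width: 0.0096
```

```bash
cat >> kin.py <<'E'
def save_grasp(name,sx,hand,est):
    "after closing: body in tool frame; orientation from tool x = sx*by, body z up; origin from estimate for x/z, y from jaws"
    s=st(); p,R=s["position"],s["ee_rot"]; by=sx*R[:,0].copy(); by[2]=0; by/=np.linalg.norm(by); bz=np.array([0,0,1.]); bx=np.cross(by,bz)
    B=np.c_[bx,by,bz]; h=1 if hand=='L' else -1
    g=p-.019*R[:,1]; o=np.array([est[0],est[1],0]); v=B.T@(g-o); print("grasp pt in body mm",(v*1000).round(1))
    v[1]=h*.043; t=g-B@v
    Bt=R.T@B; pt=R.T@(t-p); np.savez(name,Bt=Bt,pt=pt); 
def tool_for(name,B):
    f=np.load(name+".npz"); Rb,tb=B; R=Rb@f["Bt"].T; return tb-R@f["pt"],R
E
python3 - <<'E'
from kin import *
save_grasp("gLB",1,'L',LB)
s=ctrl.read_state(); p=s["position"]; R=s["ee_rot"]
tp,tR=tool_for("gLB",standing(-.012,.015,'L')); print(tp)
up=p+[0,0,.12]
mid=np.array([.60,.25,.20])
rel([(up,R)]); 
rel(between(p+[0,0,.12],R,[.655,.17,.17],tR,5))
E
```

```text
t 10.22 p [0.3915 0.2512 0.0287] q [ 43.4  50.3   4.2  86.6 -15.7 -16.6] F [0.1 1.  1.5] w 0.0096
grasp pt in body mm [ 3.  43.2 42.2]
[0.65150008 0.10256903 0.02163059]
t 10.22 p [0.3915 0.2512 0.0287] q [ 43.4  50.3   4.2  86.6 -15.7 -16.6] F [0.1 1.  1.5] w 0.0096
rows 2.9 d 0.120 a 0 [0.0, -0.106, 0.106, 0.0, 0.0, 0.0] q [43, 44, 10, 99, -16, -17]
t 10.22 p [0.3915 0.2512 0.0287] q [ 43.4  50.3   4.2  86.6 -15.7 -16.6] F [0.1 1.  1.5] w 0.0096
rows 4.5 d 0.136 a 32 [-0.068, -0.116, 0.104, -0.029, 0.178, 0.0] q [39, 42, 12, 96, -18, 11]
rows 4.5 d 0.055 a 32 [-0.136, -0.125, 0.102, -0.057, 0.356, 0.001] q [36, 41, 13, 92, -22, 38]
rows 4.5 d 0.055 a 32 [-0.205, -0.135, 0.1, -0.086, 0.533, 0.001] q [35, 42, 15, 90, -27, 67]
rows 4.5 d 0.055 a 32 [-0.273, -0.145, 0.099, -0.115, 0.711, 0.001] q [33, 44, 20, 90, -33, 97]
rows 4.5 d 0.055 a 32 [-0.342, -0.154, 0.097, -0.144, 0.889, 0.002] q [31, 50, 29, 95, -38, 129]
```

Emit:
arm_command:
  moves:
    - [[0,-0.02,0.02,0,0,0],[0,-0.045,0.045,0,0,0],[0,-0.075,0.075,0,0,0],[0,-0.106,0.106,0,0,0],[-0.015,-0.108,0.106,-0.006,0.038,0],[-0.03,-0.11,0.105,-0.012,0.076,0],[-0.045,-0.112,0.105,-0.018,0.114,0],[-0.06,-0.114,0.104,-0.024,0.152,0]]

```text
time: 10.88
position: [0.4385, 0.2365, 0.152]
ee_rot: [[-0.672, -0.249, -0.697], [0.671, -0.602, -0.432], [-0.312, -0.758, 0.572]]
ft_force: [-0.0, 0.2, -1.1]
width: 0.0093
```

```bash
python3 - <<'E'
from kin import *
s=ctrl.read_state(); p=s["position"]; R=s["ee_rot"]
tp,tR=tool_for("gLB",standing(-.012,.015,'L'))
rel(between(p,R,[.655,.17,.17],tR,5))
im=ctrl.grab_frame("side"); crop(im,230,150,170,130,4.7,"s9")
E
```

```text
t 10.88 p [0.4385 0.2365 0.152 ] q [ 39.6  42.6  11.9  96.5 -17.7   6.8] F [-0.   0.2 -1.1] w 0.0093
rows 3.7 d 0.045 a 27 [-0.049, -0.007, -0.028, -0.024, 0.147, 0.0] q [37, 41, 13, 94, -21, 30]
rows 3.7 d 0.045 a 27 [-0.098, -0.014, -0.056, -0.048, 0.294, 0.0] q [35, 41, 14, 91, -24, 53]
rows 3.7 d 0.045 a 27 [-0.147, -0.021, -0.084, -0.072, 0.441, 0.0] q [34, 42, 16, 90, -29, 77]
rows 3.7 d 0.045 a 27 [-0.196, -0.028, -0.112, -0.096, 0.588, 0.001] q [33, 45, 21, 91, -34, 103]
rows 3.7 d 0.045 a 27 [-0.245, -0.035, -0.14, -0.119, 0.735, 0.001] q [31, 50, 29, 95, -38, 129]
```

View pics/s9.png

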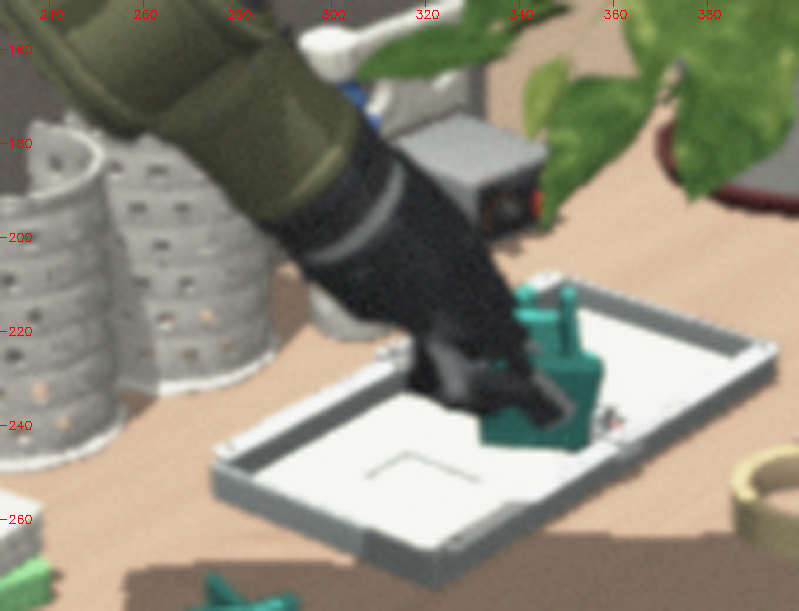

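Emit:
arm_command:
  moves:
    - [[-0.013,-0.002,-0.007,-0.006,0.039,0],[-0.026,-0.004,-0.015,-0.013,0.078,0],[-0.039,-0.006,-0.022,-0.019,0.117,0],[-0.052,-0.007,-0.03,-0.025,0.156,0],[-0.065,-0.009,-0.037,-0.032,0.195,0],[-0.078,-0.011,-0.044,-0.038,0.233,0],[-0.091,-0.013,-0.052,-0.044,0.272,0],[-0.104,-0.015,-0.059,-0.05,0.31,0]]

```text
time: 11.6
position: [0.5298, 0.2086, 0.1591]
ee_rot: [[0.21, -0.108, -0.972], [0.776, -0.586, 0.233], [-0.594, -0.803, -0.039]]
ft_force: [0.4, -0.1, -1.8]
width: 0.0094
```

```bash
python3 - <<'E'
from kin import *
s=ctrl.read_state(); p=s["position"]; R=s["ee_rot"]
tp,tR=tool_for("gLB",standing(-.012,.015,'L'))
rel(between(p,R,[.655,.15,.17],tR,4))
E
```

```text
t 11.60 p [0.5298 0.2086 0.1591] q [ 35.1  41.3  14.4  91.  -24.7  55.5] F [ 0.4 -0.1 -1.8] w 0.0094
rows 2.7 d 0.035 a 19 [-0.008, 0.004, -0.042, -0.017, 0.106, -0.0] q [34, 42, 15, 89, -28, 73]
rows 2.7 d 0.035 a 19 [-0.016, 0.008, -0.085, -0.035, 0.213, -0.0] q [33, 43, 17, 89, -32, 90]
rows 2.7 d 0.035 a 19 [-0.024, 0.011, -0.127, -0.052, 0.319, -0.0] q [31, 45, 21, 90, -35, 109]
rows 2.7 d 0.035 a 19 [-0.032, 0.015, -0.17, -0.07, 0.426, -0.0] q [30, 48, 26, 93, -39, 127]
```

Emit:
arm_command:
  moves:
    - [[-0.003,0.001,-0.016,-0.006,0.039,0],[-0.006,0.003,-0.031,-0.013,0.078,0],[-0.009,0.004,-0.047,-0.019,0.117,0],[-0.012,0.005,-0.062,-0.026,0.156,0],[-0.015,0.007,-0.078,-0.032,0.195,0],[-0.018,0.008,-0.093,-0.038,0.234,0],[-0.02,0.009,-0.109,-0.045,0.273,0],[-0.023,0.011,-0.124,-0.051,0.312,0]]

```text
time: 12.27
position: [0.6214, 0.1665, 0.1666]
ee_rot: [[0.928, 0.01, -0.372], [0.283, -0.667, 0.69], [-0.241, -0.745, -0.622]]
ft_force: [-0.8, 0.8, -1.2]
width: 0.0091
```

```bash
python3 - <<'E'
from kin import *
s=ctrl.read_state(); p=s["position"]; R=s["ee_rot"]
tp,tR=tool_for("gLB",standing(-.012,.015,'L'))
a=tp+[0,.012,.11]
rel(between(p,R,a,tR,4)+[(tp+[0,0,.06],tR)])
E
```

```text
t 12.27 p [0.6214 0.1665 0.1666] q [ 31.6  44.8  20.3  90.  -35.  107.4] F [-0.8  0.8 -1.2] w 0.0091
rows 0.7 d 0.017 a 5 [0.007, 0.019, -0.008, -0.005, 0.029, -0.0] q [31, 45, 19, 88, -36, 112]
rows 0.7 d 0.017 a 5 [0.014, 0.038, -0.016, -0.009, 0.057, -0.0] q [30, 46, 18, 87, -37, 116]
rows 0.7 d 0.017 a 5 [0.02, 0.057, -0.024, -0.014, 0.086, -0.0] q [29, 46, 18, 85, -38, 120]
rows 0.7 d 0.017 a 5 [0.027, 0.076, -0.032, -0.019, 0.114, -0.0] q [28, 47, 17, 84, -39, 125]
rows 1.2 d 0.051 a 0 [0.038, 0.133, -0.003, -0.019, 0.114, -0.0] q [27, 48, 12, 77, -40, 124]
```

Emit:
arm_command:
  moves:
    - [[0.007,0.019,-0.008,-0.005,0.029,0],[0.014,0.038,-0.016,-0.009,0.057,0],[0.02,0.057,-0.024,-0.014,0.086,0],[0.027,0.076,-0.032,-0.019,0.114,0],[0.033,0.105,-0.018,-0.019,0.114,0],[0.038,0.133,-0.003,-0.019,0.114,0],[0.038,0.133,-0.003,-0.019,0.114,0],[0.038,0.133,-0.003,-0.019,0.114,0]]

```text
time: 12.93
position: [0.6501, 0.1018, 0.0805]
ee_rot: [[0.999, 0.019, -0.029], [0.034, -0.71, 0.704], [-0.007, -0.704, -0.71]]
ft_force: [1.2, 0.0, -0.6]
width: 0.0089
```

```bash
python3 - <<'E'
from kin import *
t=ctrl.grab_frame("top"); s=ctrl.grab_frame("side")
crop(s,250,170,140,100,5.7,"s10"); crop(t,290,180,110,90,6,"t10")
tp,tR=tool_for("gLB",standing(-.012,.015,'L'))
rel([(tp+[0,0,.01],tR),(tp,tR)])
E
```

```text
t 13.03 p [0.652  0.1031 0.083 ] q [ 27.1  48.2  12.5  77.5 -39.9 123.6] F [ 0.4 -0.5 -1.6] w 0.0092
rows 1.2 d 0.051 a 0 [-0.001, 0.046, 0.045, 0.0, 0.001, 0.0] q [27, 51, 10, 72, -40, 124]
rows 0.2 d 0.010 a 0 [-0.001, 0.055, 0.054, 0.0, 0.001, 0.0] q [27, 51, 10, 71, -40, 124]
```

View pics/s10.png

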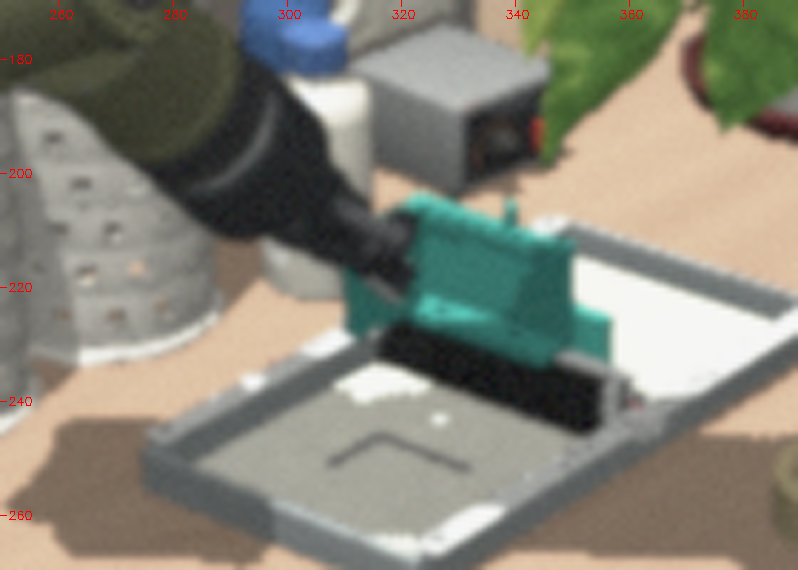

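View pics/t10.png

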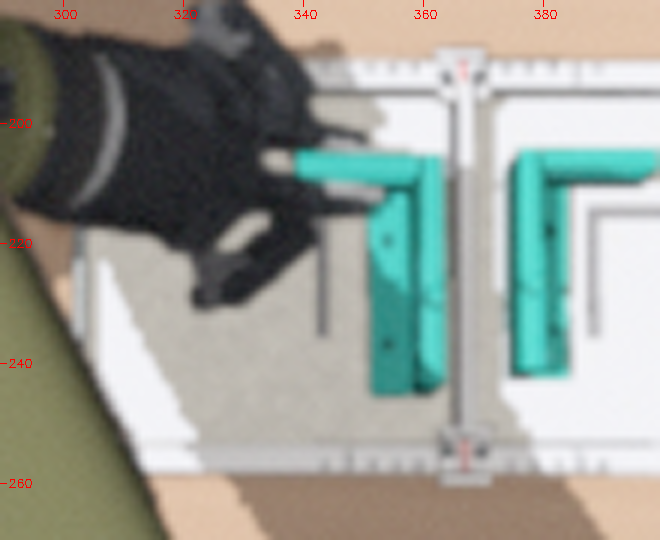

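Emit:
arm_command:
  moves:
    - [[0,0.012,0.012,0,0,0],[0,0.025,0.025,0,0,0],[0,0.037,0.036,0,0,0],[-0.001,0.043,0.042,0,0.001,0],[-0.001,0.047,0.046,0,0.001,0],[-0.001,0.047,0.046,0,0.001,0],[-0.001,0.047,0.046,0,0.001,0]]

```text
time: 13.62
position: [0.6509, 0.1018, 0.0293]
ee_rot: [[1.0, 0.022, -0.021], [0.031, -0.708, 0.705], [0.001, -0.705, -0.709]]
ft_force: [-0.2, 1.0, -0.6]
width: 0.0094
```

```bash
python3 - <<'E'
from kin import *
tp,tR=tool_for("gLB",standing(-.012,.015,'L'))
rel([(tp+[0,0,.003],tR),(tp,tR)])
E
```

```text
t 13.62 p [0.6509 0.1018 0.0293] q [ 27.1  51.    9.7  71.9 -39.9 123.8] F [-0.2  1.  -0.6] w 0.0094
rows 0.1 d 0.005 a 0 [0.001, 0.004, 0.005, 0.0, -0.0, 0.0] q [27, 51, 10, 72, -40, 124]
rows 0.1 d 0.003 a 0 [0.001, 0.006, 0.007, 0.0, -0.0, 0.0] q [27, 51, 10, 71, -40, 124]
```

Emit:
arm_command:
  moves:
    - [[0,0.001,0.001,0,0,0],[0,0.002,0.002,0,0,0],[0,0.003,0.003,0,0,0],[0,0.004,0.004,0,0,0],[0,0.0045,0.0045,0,0,0],[0,0.0045,0.0045,0,0,0]]

```text
time: 14.12
position: [0.6508, 0.1018, 0.0241]
ee_rot: [[1.0, 0.022, -0.021], [0.031, -0.708, 0.705], [0.001, -0.706, -0.709]]
ft_force: [-0.1, 0.2, -0.8]
width: 0.0093
```

Emit:
arm_command:
  moves:
    - [[0,0.0006,0.0006,0,0,0],[0,0.0012,0.0012,0,0,0],[0,0.0018,0.0018,0,0,0],[0,0.0022,0.0022,0,0,0],[0,0.0022,0.0022,0,0,0]]

```text
time: 14.53
position: [0.6512, 0.1017, 0.0235]
ee_rot: [[0.999, 0.024, -0.021], [0.032, -0.709, 0.704], [0.001, -0.705, -0.71]]
ft_force: [-2.4, 0.9, 6.1]
width: 0.0093
```

Emit:
arm_command:
  moves:
    - [[0,-0.0005,-0.0005,0,0,0],[0,-0.0005,-0.0005,0,0,0],[0,-0.0005,-0.0005,0,0,0],[0,-0.0005,-0.0005,0,0,0]]
  grip: 0.35

```text
time: 14.87
position: [0.6509, 0.1017, 0.022]
ee_rot: [[1.0, 0.022, -0.021], [0.031, -0.708, 0.705], [0.001, -0.706, -0.709]]
ft_force: [0.8, 0.5, 0.1]
width: 0.0278
```

```bash
python3 - <<'E'
from kin import *
t=ctrl.grab_frame("top"); s=ctrl.grab_frame("side")
crop(s,270,180,110,85,7,"s11"); crop(t,310,180,80,80,7,"t11"); st()
E
```

```text
t 14.97 p [0.6508 0.1017 0.022 ] q [ 27.   51.4   9.4  71.2 -39.9 123.8] F [ 0.5  0.3 -0. ] w 0.0272
```

View pics/s11.png

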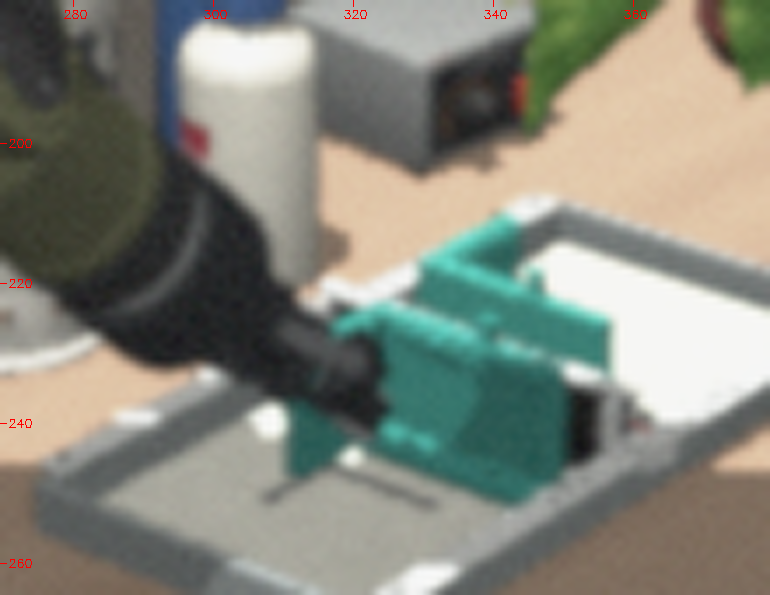

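View pics/t11.png

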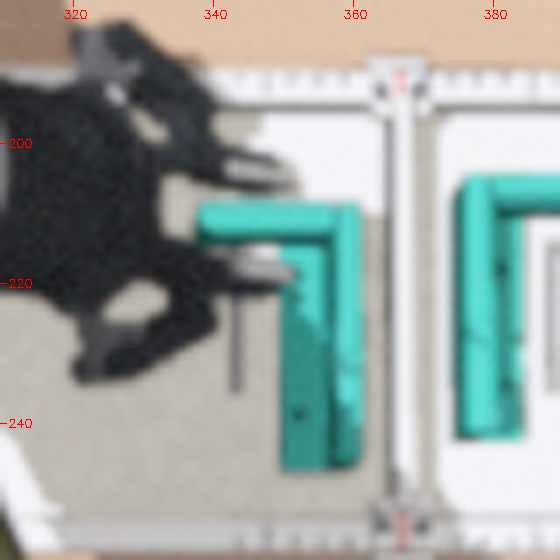

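Emit:
arm_command:
  moves:
    - [[0,-0.015,0,0,0,0],[0,-0.04,0,0,0,0],[0,-0.075,0,0,0,0],[0,-0.12,-0.005,0,0,0],[0,-0.16,-0.015,0,0,0],[0,-0.19,-0.025,0,0,0]]

```text
time: 15.47
position: [0.648, 0.1972, 0.1454]
ee_rot: [[0.999, 0.024, -0.021], [0.032, -0.708, 0.706], [0.002, -0.706, -0.708]]
ft_force: [0.3, 0.0, -0.4]
width: 0.0277
```

```bash
python3 - <<'E'
from kin import *
s=ctrl.read_state(); 
p,R=grasp(lying(*LA),'L',41,1); d=R[:,1]
pre=p-.08*d+[0,0,.03]; print(p,pre)
rel(between(s["position"],s["ee_rot"],pre,R,5))
E
```

```text
[0.5256909  0.3643925  0.02766052] [0.54220084 0.41421286 0.11803728]
t 15.47 p [0.648  0.1972 0.1454] q [ 33.5  51.6  29.1  95.2 -37.1 131.2] F [ 0.3  0.  -0.4] w 0.0277
rows 4.6 d 0.049 a 33 [-0.025, -0.034, 0.044, 0.022, -0.182, -0.006] q [36, 51, 29, 94, -33, 99]
rows 4.6 d 0.049 a 33 [-0.049, -0.068, 0.087, 0.045, -0.365, -0.013] q [38, 52, 32, 97, -28, 68]
rows 4.6 d 0.049 a 33 [-0.074, -0.103, 0.131, 0.067, -0.547, -0.019] q [40, 56, 41, 103, -23, 38]
rows 4.6 d 0.049 a 33 [-0.099, -0.137, 0.175, 0.089, -0.729, -0.026] q [42, 63, 54, 114, -19, 9]
  bad at 0.5 4.921424569093056e-05
  bad at 0.625 0.0003267925393319095
  bad at 0.75 0.0008514573569844824
  bad at 0.875 0.0016237377208305202
  bad at 1.0 0.0026417993981099988
rows 4.6 d 0.049 a 33 [-0.124, -0.171, 0.218, 0.111, -0.911, -0.032] q [45, 68, 64, 121, -17, -21]
```

```bash
python3 - <<'E'
from kin import *
s=ctrl.read_state(); q0=np.array([44,62,40,100,-17,-20.])
for a in(38,40,42,45):
  p,R=grasp(lying(*LA),'L',a,1); d=R[:,1]
  for lab,o in(("g",0*d),("up6",np.array([0,0,.06])),("up9",np.array([0,0,.09])),("diag",-.03*d+[0,0,.06]),("right",np.array([-.03,-.03,.08]))):
    x=ik(p+o,R,q0); print(a,lab,[v.round(0).astype(int).tolist() for v in x] if x else None)
E
```

```text
38 g [[43, 62, 37, 100, -17, -23]]
38 up6 [[43, 60, 41, 106, -17, -23]]
38 up9 [[43, 59, 44, 110, -17, -23]]
38 diag [[44, 62, 50, 113, -17, -23]]
38 right [[43, 53, 30, 101, -17, -23]]
40 g [[43, 64, 40, 103, -18, -22]]
40 up6 [[43, 62, 44, 109, -18, -22]]
40 up9 [[43, 61, 47, 113, -18, -22]]
40 diag [[44, 65, 55, 117, -17, -22]]
40 right [[43, 55, 32, 104, -18, -22]]
42 g [[44, 66, 43, 106, -18, -21]]
42 up6 [[44, 64, 48, 112, -18, -21]]
42 up9 [[44, 63, 51, 116, -18, -21]]
42 diag [[44, 67, 59, 121, -18, -21]]
42 right [[44, 57, 34, 106, -18, -22]]
45 g [[44, 69, 48, 111, -19, -20]]
45 up6 [[44, 67, 53, 118, -19, -20]]
45 up9 None
45 diag None
45 right [[44, 59, 38, 110, -19, -20]]
```

```bash
python3 - <<'E'
from kin import *
s=ctrl.read_state(); 
p,R=grasp(lying(*LA),'L',41,1); d=R[:,1]
pre=p+[0,0,.08]; print(p,pre)
rel(between(s["position"],s["ee_rot"],pre,R,5))
E
```

```text
[0.5256909  0.3643925  0.02766052] [0.5256909  0.3643925  0.10766052]
t 15.47 p [0.648  0.1972 0.1454] q [ 33.5  51.6  29.1  95.2 -37.1 131.2] F [ 0.3  0.  -0.4] w 0.0277
rows 4.6 d 0.042 a 33 [-0.029, -0.024, 0.037, 0.022, -0.182, -0.006] q [36, 50, 26, 92, -33, 99]
rows 4.6 d 0.042 a 33 [-0.058, -0.047, 0.074, 0.045, -0.365, -0.013] q [37, 50, 27, 93, -28, 67]
rows 4.6 d 0.042 a 33 [-0.088, -0.071, 0.111, 0.067, -0.547, -0.019] q [39, 52, 31, 98, -24, 37]
rows 4.6 d 0.042 a 33 [-0.117, -0.095, 0.147, 0.089, -0.729, -0.026] q [41, 56, 39, 105, -20, 7]
rows 4.6 d 0.042 a 33 [-0.146, -0.118, 0.184, 0.111, -0.911, -0.032] q [44, 62, 48, 113, -18, -22]
```

Emit:
arm_command:
  moves:
    - [[-0.006,-0.005,0.008,0.005,-0.039,-0.001],[-0.013,-0.01,0.016,0.01,-0.078,-0.003],[-0.019,-0.015,0.024,0.014,-0.117,-0.004],[-0.025,-0.02,0.032,0.019,-0.156,-0.005],[-0.031,-0.025,0.039,0.024,-0.195,-0.007],[-0.037,-0.03,0.047,0.029,-0.234,-0.008],[-0.044,-0.035,0.055,0.033,-0.273,-0.01],[-0.05,-0.04,0.063,0.038,-0.312,-0.011]]
  grip: -1

```text
time: 16.13
position: [0.6057, 0.2526, 0.1304]
ee_rot: [[0.532, -0.006, -0.847], [0.662, -0.621, 0.42], [-0.529, -0.783, -0.327]]
ft_force: [-0.3, -0.2, -0.4]
width: 0.0852
```

```bash
python3 - <<'E'
from kin import *
s=ctrl.read_state(); 
p,R=grasp(lying(*LA),'L',41,1); d=R[:,1]
rel(between(s["position"],s["ee_rot"],p+[0,0,.08],R,4))
t=ctrl.grab_frame("top"); cv2.imwrite("pics/top12.png",t[:,:,::-1]); crop(t,310,180,80,80,7,"t12")
E
```

```text
t 16.13 p [0.6057 0.2526 0.1304] q [ 36.6  49.4  26.2  92.3 -29.7  75.8] F [-0.3 -0.2 -0.4] w 0.0852
rows 3.8 d 0.035 a 27 [0.014, -0.016, 0.038, 0.018, -0.149, -0.005] q [38, 51, 29, 95, -26, 51]
rows 3.8 d 0.035 a 27 [0.027, -0.032, 0.076, 0.036, -0.299, -0.011] q [39, 53, 34, 100, -22, 26]
rows 3.8 d 0.035 a 27 [0.041, -0.048, 0.114, 0.054, -0.448, -0.016] q [41, 57, 40, 106, -20, 2]
rows 3.8 d 0.035 a 27 [0.054, -0.064, 0.153, 0.072, -0.598, -0.021] q [44, 62, 48, 113, -18, -22]
```

View pics/t12.png

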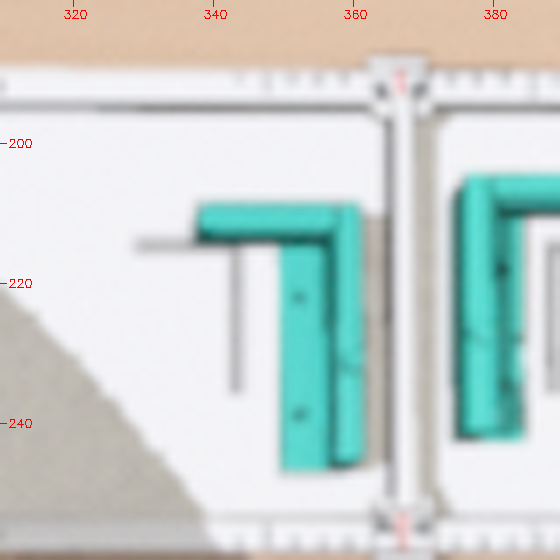

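Emit:
arm_command:
  moves:
    - [[0.003,-0.004,0.01,0.005,-0.039,-0.001],[0.007,-0.008,0.02,0.009,-0.078,-0.003],[0.01,-0.012,0.03,0.014,-0.117,-0.004],[0.014,-0.016,0.04,0.019,-0.156,-0.005],[0.017,-0.02,0.049,0.023,-0.194,-0.007],[0.021,-0.025,0.06,0.028,-0.233,-0.008],[0.024,-0.029,0.07,0.033,-0.272,-0.01],[0.028,-0.033,0.079,0.037,-0.31,-0.011]]

```text
time: 16.85
position: [0.5651, 0.3102, 0.1185]
ee_rot: [[-0.395, -0.114, -0.912], [0.769, -0.585, -0.26], [-0.504, -0.803, 0.318]]
ft_force: [0.7, 0.3, -0.6]
width: 0.0856
```

```bash
python3 - <<'E'
from kin import *
s=ctrl.read_state(); 
p,R=grasp(lying(*LA),'L',41,1); d=R[:,1]
rel(between(s["position"],s["ee_rot"],p+[0,0,.07],R,7))
E
```

```text
t 16.85 p [0.5651 0.3102 0.1185] q [ 39.6  53.7  34.  100.1 -22.2  24.3] F [ 0.7  0.3 -0.6] w 0.0856
rows 1.0 d 0.010 a 7 [0.012, -0.002, 0.003, 0.005, -0.041, -0.002] q [40, 55, 35, 102, -21, 18]
rows 1.0 d 0.010 a 7 [0.024, -0.004, 0.005, 0.01, -0.082, -0.003] q [41, 56, 37, 103, -21, 11]
rows 1.0 d 0.010 a 7 [0.036, -0.006, 0.008, 0.015, -0.124, -0.005] q [41, 57, 39, 105, -20, 4]
rows 1.0 d 0.010 a 7 [0.048, -0.007, 0.011, 0.02, -0.165, -0.006] q [42, 58, 41, 106, -19, -2]
rows 1.0 d 0.010 a 7 [0.06, -0.009, 0.014, 0.025, -0.206, -0.008] q [42, 60, 43, 108, -19, -9]
rows 1.0 d 0.010 a 7 [0.072, -0.011, 0.016, 0.03, -0.247, -0.009] q [43, 61, 45, 110, -18, -15]
rows 1.0 d 0.010 a 7 [0.085, -0.013, 0.019, 0.035, -0.289, -0.011] q [44, 62, 47, 112, -18, -22]
```

Emit:
arm_command:
  moves:
    - [[0.012,-0.002,0.003,0.005,-0.039,-0.002],[0.024,-0.004,0.005,0.01,-0.078,-0.003],[0.036,-0.006,0.008,0.015,-0.117,-0.005],[0.048,-0.007,0.011,0.02,-0.156,-0.006],[0.06,-0.009,0.014,0.025,-0.195,-0.008],[0.072,-0.011,0.016,0.03,-0.234,-0.009],[0.085,-0.013,0.019,0.034,-0.272,-0.01],[0.085,-0.013,0.019,0.035,-0.289,-0.011]]

```text
time: 17.52
position: [0.5246, 0.3661, 0.0953]
ee_rot: [[-0.95, -0.207, -0.235], [0.313, -0.623, -0.717], [0.002, -0.754, 0.657]]
ft_force: [-0.7, -0.6, -0.4]
width: 0.0853
```

```bash
python3 - <<'E'
from kin import *
t=ctrl.grab_frame("top"); si=ctrl.grab_frame("side")
crop(t,205,200,100,90,6,"t13"); crop(si,235,220,110,90,6,"s13")
p,R=grasp(lying(*LA),'L',41,1); d=R[:,1]
rel([(p+[0,0,.02],R),(p,R)])
E
```

```text
t 17.62 p [0.5256 0.3649 0.0961] q [ 43.7  62.6  47.  111.9 -18.  -21.7] F [0.7 0.1 1. ] w 0.0855
rows 1.2 d 0.048 a 0 [-0.0, 0.046, -0.039, -0.0, -0.001, -0.0] q [44, 64, 43, 106, -18, -22]
rows 0.5 d 0.020 a 0 [-0.0, 0.065, -0.056, -0.0, -0.001, -0.0] q [44, 65, 41, 104, -18, -22]
```

View pics/t13.png

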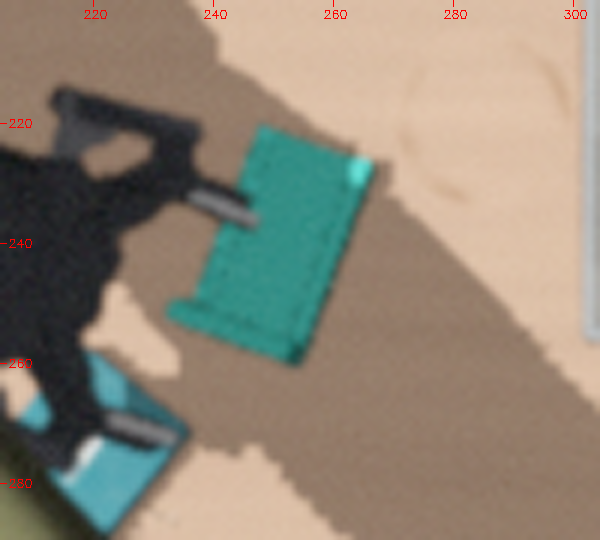

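View pics/s13.png

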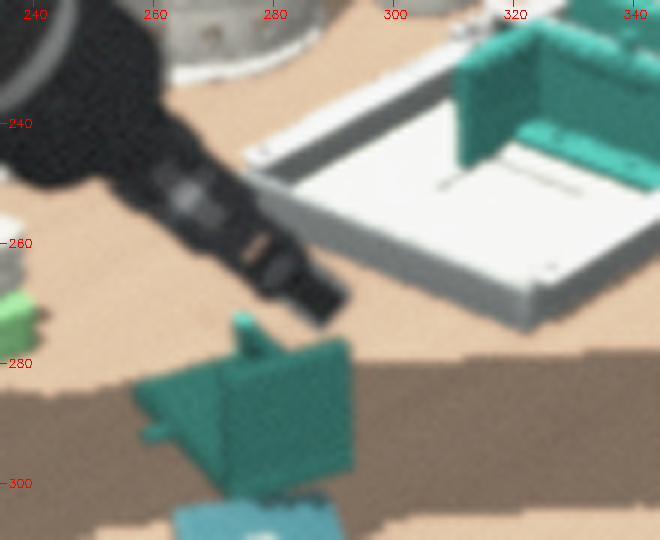

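```bash
python3 - <<'E'
from kin import *
B,t=lying(*LA)
for uv in((236,267),(217,259),(198,280),(218,294)):
    w=ray("top",*uv,.026); print(uv,w.round(3),"body mm",(B.T@(w-t)*1000).round(0))
E
```

```text
(236, 267) [0.498 0.394 0.026] body mm [ 9. 79. 26.]
(217, 259) [0.517 0.444 0.026] body mm [63. 76. 26.]
(198, 280) [0.461 0.49  0.026] body mm [ 89. 144.  26.]
(218, 294) [0.427 0.437 0.026] body mm [ 27. 159.  26.]
```

Emit:
arm_command:
  moves:
    - [[0,0,0,0,0,0],[0,0.01,-0.009,0,0,0],[0,0.023,-0.02,0,0,0],[0,0.036,-0.031,0,-0.001,0],[0,0.049,-0.042,0,-0.001,0],[0,0.06,-0.051,0,-0.001,0],[0,0.065,-0.056,0,-0.001,0],[0,0.065,-0.056,0,-0.001,0]]
  grip: 0.1

```text
time: 18.28
position: [0.5252, 0.3637, 0.0271]
ee_rot: [[-0.949, -0.208, -0.236], [0.315, -0.623, -0.716], [0.002, -0.754, 0.657]]
ft_force: [-0.5, 0.9, -0.6]
width: 0.0384
```

```bash
python3 - <<'E'
from kin import *
t=ctrl.grab_frame("top"); si=ctrl.grab_frame("side")
crop(t,205,200,100,90,6,"t14"); crop(si,235,220,110,90,6,"s14")
p,R=grasp(lying(*LA),'L',41,1); d=R[:,1]
rel([(p,R)])
E
```

```text
t 18.38 p [0.5258 0.3643 0.0289] q [ 43.6  64.5  41.5 104.4 -17.9 -22. ] F [-0.3 -0.7  0.6] w 0.0383
rows 0.0 d 0.001 a 0 [0.0, 0.001, -0.001, 0.0, 0.0, 0.0] q [44, 65, 41, 104, -18, -22]
```

View pics/t14.png

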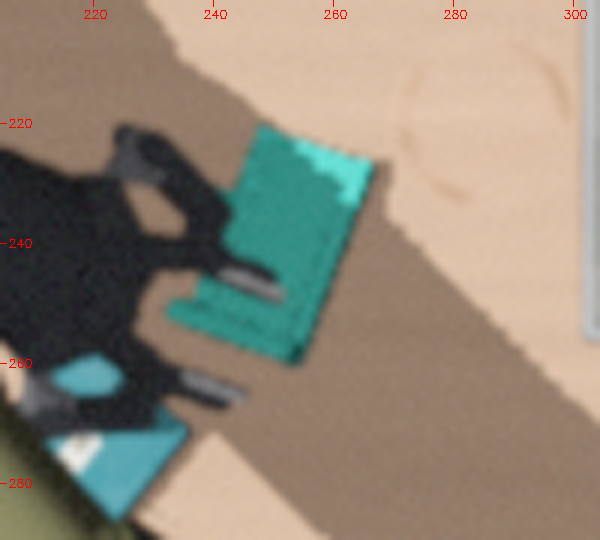

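View pics/s14.png

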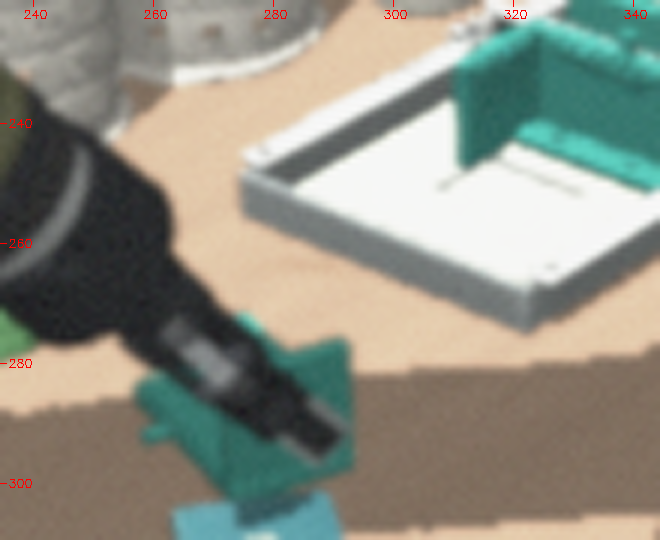

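Fingers straddle the short wall, clear of the mould. Close.

Emit:
arm_command:
  moves:
    - [[0,0,0,0,0,0],[0,0,0,0,0,0],[0,0,0,0,0,0],[0,0,0,0,0,0],[0,0,0,0,0,0]]
  grip: 1

```text
time: 18.8
position: [0.5261, 0.3648, 0.0296]
ee_rot: [[-0.95, -0.205, -0.237], [0.313, -0.621, -0.718], [0.0, -0.756, 0.654]]
ft_force: [1.8, 0.7, 3.7]
width: 0.0089
```

```bash
python3 - <<'E'
from kin import *
save_grasp("gLA",1,'L',LA)
s=ctrl.read_state(); p=s["position"]; R=s["ee_rot"]
tp,tR=tool_for("gLA",standing(-.012,.09,'L')); print(tp)
rel([(p+[0,0,.10],R)]); 
rel(between(p+[-.01,-.02,.10],R,[.645,.215,.17],tR,5))
E
```

```text
t 18.80 p [0.5261 0.3648 0.0296] q [ 43.6  64.5  41.6 104.4 -18.  -22. ] F [1.8 0.7 3.7] w 0.0089
grasp pt in body mm [ 2.5 42.7 44. ]
[0.64934216 0.17842669 0.02208129]
t 18.80 p [0.5261 0.3648 0.0296] q [ 43.6  64.5  41.6 104.4 -18.  -22. ] F [1.8 0.7 3.7] w 0.0089
rows 2.4 d 0.100 a 0 [0.0, -0.095, 0.082, 0.0, 0.0, 0.0] q [44, 62, 51, 116, -18, -22]
t 18.80 p [0.5261 0.3648 0.0296] q [ 43.6  64.5  41.6 104.4 -18.  -22. ] F [1.8 0.7 3.7] w 0.0089
rows 4.6 d 0.118 a 33 [-0.037, -0.071, 0.125, -0.023, 0.183, 0.013] q [41, 53, 35, 104, -21, 7]
rows 4.6 d 0.037 a 33 [-0.077, -0.065, 0.147, -0.045, 0.365, 0.026] q [40, 50, 30, 98, -26, 38]
rows 4.6 d 0.037 a 33 [-0.118, -0.059, 0.17, -0.068, 0.548, 0.039] q [39, 49, 28, 96, -31, 69]
rows 4.6 d 0.037 a 33 [-0.159, -0.053, 0.192, -0.091, 0.73, 0.053] q [38, 51, 30, 98, -35, 102]
rows 4.6 d 0.037 a 33 [-0.2, -0.047, 0.214, -0.113, 0.913, 0.066] q [36, 55, 37, 105, -39, 136]
```

Emit:
arm_command:
  moves:
    - [[0,-0.02,0.018,0,0,0],[0,-0.045,0.04,0,0,0],[0.002,-0.065,0.07,0,0,0],[0.004,-0.076,0.103,0,0,0],[-0.005,-0.075,0.107,-0.005,0.039,0.003],[-0.013,-0.074,0.112,-0.01,0.078,0.006],[-0.022,-0.073,0.117,-0.014,0.117,0.008],[-0.031,-0.072,0.122,-0.019,0.156,0.011]]

```text
time: 19.47
position: [0.5382, 0.3224, 0.136]
ee_rot: [[-0.726, -0.149, -0.672], [0.607, -0.599, -0.522], [-0.325, -0.786, 0.525]]
ft_force: [0.8, 0.1, -0.7]
width: 0.0089
```

```bash
python3 - <<'E'
from kin import *
s=ctrl.read_state(); p=s["position"]; R=s["ee_rot"]
tp,tR=tool_for("gLA",standing(-.012,.09,'L'))
rel(between(p,R,[.645,.21,.16],tR,5))
E
```

```text
t 19.47 p [0.5382 0.3224 0.136 ] q [ 41.3  54.1  36.2 104.9 -20.6   3.1] F [ 0.8  0.1 -0.7] w 0.0089
rows 3.8 d 0.031 a 27 [-0.038, 0.008, -0.0, -0.019, 0.151, 0.011] q [40, 51, 31, 100, -24, 28]
rows 3.8 d 0.031 a 27 [-0.077, 0.016, -0.0, -0.038, 0.302, 0.021] q [39, 49, 28, 96, -28, 54]
rows 3.8 d 0.031 a 27 [-0.115, 0.024, -0.0, -0.057, 0.453, 0.032] q [38, 50, 28, 96, -32, 80]
rows 3.8 d 0.031 a 27 [-0.153, 0.033, -0.0, -0.076, 0.604, 0.043] q [37, 51, 30, 98, -36, 108]
rows 3.8 d 0.031 a 27 [-0.192, 0.041, -0.001, -0.095, 0.755, 0.054] q [35, 55, 35, 103, -39, 136]
```

Emit:
arm_command:
  moves:
    - [[-0.01,0.002,0,-0.005,0.039,0.003],[-0.02,0.004,0,-0.01,0.078,0.006],[-0.03,0.006,0,-0.015,0.117,0.008],[-0.04,0.008,0,-0.02,0.156,0.011],[-0.05,0.01,0,-0.025,0.195,0.014],[-0.06,0.012,0,-0.03,0.234,0.016],[-0.07,0.015,0,-0.035,0.273,0.019],[-0.08,0.017,0,-0.039,0.312,0.022]]

```text
time: 20.13
position: [0.5826, 0.2755, 0.1459]
ee_rot: [[0.155, -0.017, -0.988], [0.769, -0.625, 0.132], [-0.62, -0.78, -0.084]]
ft_force: [-0.5, 0.0, -1.1]
width: 0.0096
```

```bash
python3 - <<'E'
from kin import *
s=ctrl.read_state(); p=s["position"]; R=s["ee_rot"]
tp,tR=tool_for("gLA",standing(-.012,.09,'L'))
rel(between(p,R,[.645,.205,.155],tR,4))
E
```

```text
t 20.13 p [0.5826 0.2755 0.1459] q [ 39.   49.4  28.1  96.2 -28.4  55.3] F [-0.5  0.  -1.1] w 0.0096
rows 2.8 d 0.024 a 20 [-0.016, 0.011, -0.022, -0.014, 0.111, 0.008] q [38, 49, 27, 95, -32, 75]
rows 2.8 d 0.024 a 20 [-0.031, 0.022, -0.045, -0.028, 0.222, 0.016] q [37, 50, 28, 96, -35, 94]
rows 2.8 d 0.024 a 20 [-0.047, 0.034, -0.067, -0.042, 0.332, 0.023] q [36, 52, 30, 98, -37, 115]
rows 2.8 d 0.024 a 20 [-0.063, 0.045, -0.09, -0.056, 0.443, 0.031] q [35, 55, 34, 102, -39, 135]
```

Emit:
arm_command:
  moves:
    - [[-0.006,0.004,-0.008,-0.005,0.039,0.003],[-0.011,0.008,-0.016,-0.01,0.078,0.005],[-0.017,0.012,-0.024,-0.015,0.117,0.008],[-0.022,0.016,-0.032,-0.02,0.156,0.011],[-0.028,0.02,-0.04,-0.025,0.195,0.014],[-0.033,0.024,-0.048,-0.03,0.234,0.016],[-0.039,0.028,-0.056,-0.035,0.273,0.019],[-0.044,0.032,-0.063,-0.039,0.312,0.022]]

```text
time: 20.8
position: [0.6267, 0.2261, 0.1516]
ee_rot: [[0.907, 0.037, -0.419], [0.316, -0.716, 0.622], [-0.277, -0.697, -0.662]]
ft_force: [0.5, 0.3, -2.2]
width: 0.0093
```

```bash
python3 - <<'E'
from kin import *
s=ctrl.read_state(); p=s["position"]; R=s["ee_rot"]
tp,tR=tool_for("gLA",standing(-.012,.09,'L'))
rel(between(p,R,tp+[0,.01,.10],tR,4)+[(tp+[0,0,.075],tR)])
E
```

```text
t 20.80 p [0.6267 0.2261 0.1516] q [ 36.5  51.7  29.5  97.4 -36.7 110.9] F [ 0.5  0.3 -2.2] w 0.0093
rows 0.8 d 0.013 a 6 [0.005, 0.015, -0.004, -0.004, 0.033, 0.002] q [36, 52, 29, 97, -38, 117]
rows 0.8 d 0.013 a 6 [0.01, 0.03, -0.008, -0.008, 0.066, 0.005] q [35, 53, 29, 96, -38, 122]
rows 0.8 d 0.013 a 6 [0.016, 0.045, -0.013, -0.013, 0.098, 0.007] q [35, 54, 29, 96, -39, 128]
rows 0.8 d 0.013 a 6 [0.021, 0.06, -0.017, -0.017, 0.131, 0.009] q [34, 55, 29, 96, -40, 134]
rows 0.6 d 0.027 a 0 [0.026, 0.091, -0.004, -0.017, 0.131, 0.009] q [33, 55, 26, 92, -40, 133]
```

Emit:
arm_command:
  moves:
    - [[0.005,0.015,-0.004,-0.004,0.033,0.002],[0.01,0.03,-0.008,-0.008,0.066,0.005],[0.016,0.045,-0.013,-0.013,0.098,0.007],[0.021,0.06,-0.017,-0.017,0.131,0.009],[0.024,0.076,-0.01,-0.017,0.131,0.009],[0.026,0.091,-0.004,-0.017,0.131,0.009],[0.026,0.091,-0.004,-0.017,0.131,0.009],[0.026,0.091,-0.004,-0.017,0.131,0.009]]

```text
time: 21.47
position: [0.6492, 0.1783, 0.0967]
ee_rot: [[0.999, 0.021, -0.026], [0.033, -0.756, 0.653], [-0.006, -0.654, -0.757]]
ft_force: [-0.5, 0.0, -1.2]
width: 0.0093
```

```bash
python3 - <<'E'
from kin import *
t=ctrl.grab_frame("top"); s=ctrl.grab_frame("side")
crop(s,240,170,130,100,6,"s15"); crop(t,290,180,100,90,6,"t15")
tp,tR=tool_for("gLA",standing(-.012,.09,'L'))
rel([(tp+[0,0,.03],tR),(tp+[0,0,.008],tR),(tp,tR)])
E
```

```text
t 21.57 p [0.6499 0.1792 0.0981] q [ 33.3  54.8  25.9  92.2 -40.1 132.9] F [-0.9  0.6 -1.1] w 0.0095
rows 1.1 d 0.046 a 0 [-0.001, 0.038, 0.043, -0.0, 0.002, 0.001] q [33, 57, 23, 88, -40, 133]
rows 0.5 d 0.022 a 0 [-0.0, 0.056, 0.064, -0.0, 0.002, 0.001] q [33, 58, 23, 86, -40, 133]
rows 0.2 d 0.008 a 0 [-0.0, 0.063, 0.071, -0.0, 0.002, 0.001] q [33, 58, 22, 85, -40, 133]
```

View pics/s15.png

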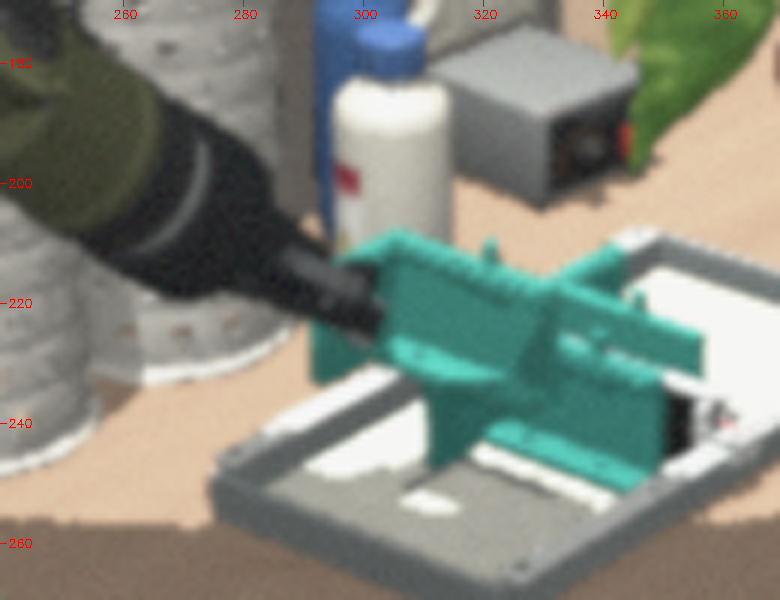

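View pics/t15.png

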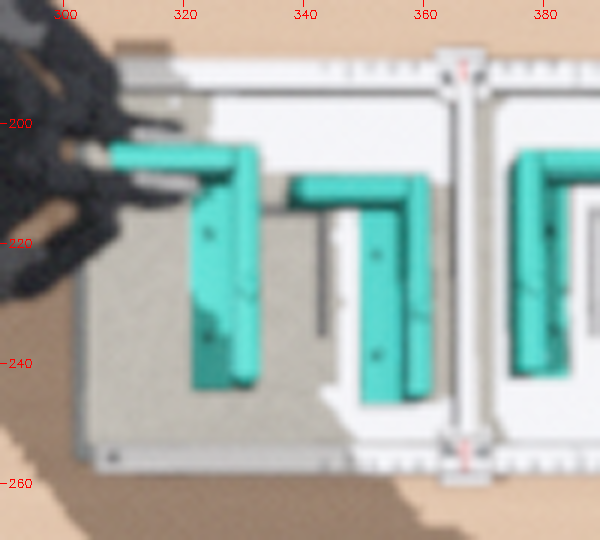

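Emit:
arm_command:
  moves:
    - [[0,0.012,0.014,0,0,0],[0,0.025,0.028,0,0.001,0],[0,0.038,0.043,0,0.002,0.001],[0,0.047,0.053,0,0.002,0.001],[0,0.053,0.06,0,0.002,0.001],[0,0.056,0.064,0,0.002,0.001],[0,0.056,0.064,0,0.002,0.001],[0,0.056,0.064,0,0.002,0.001]]

```text
time: 22.23
position: [0.6497, 0.1785, 0.0298]
ee_rot: [[1.0, 0.02, -0.019], [0.027, -0.756, 0.654], [-0.001, -0.654, -0.756]]
ft_force: [0.7, 0.9, -1.4]
width: 0.0093
```

Emit:
arm_command:
  moves:
    - [[0,0.0008,0.001,0,0,0],[0,0.0016,0.002,0,0,0],[0,0.0024,0.003,0,0,0],[0,0.0032,0.0038,0,0,0],[0,0.004,0.0046,0,0,0],[0,0.004,0.0046,0,0,0]]

```text
time: 22.73
position: [0.6496, 0.1784, 0.0247]
ee_rot: [[1.0, 0.02, -0.018], [0.027, -0.756, 0.654], [-0.001, -0.654, -0.756]]
ft_force: [1.0, 0.4, -1.4]
width: 0.0093
```

Emit:
arm_command:
  moves:
    - [[0,0.0006,0.0007,0,0,0],[0,0.0012,0.0014,0,0,0],[0,0.0017,0.002,0,0,0],[0,0.0021,0.0025,0,0,0],[0,0.0021,0.0025,0,0,0]]

```text
time: 23.15
position: [0.6497, 0.1784, 0.0246]
ee_rot: [[1.0, 0.021, -0.019], [0.028, -0.757, 0.653], [-0.001, -0.653, -0.757]]
ft_force: [-2.3, 1.3, 10.0]
width: 0.0092
```

Emit:
arm_command:
  moves:
    - [[0,-0.0012,-0.0014,0,0,0],[0,-0.0012,-0.0014,0,0,0]]

```text
time: 23.32
position: [0.6497, 0.1785, 0.0246]
ee_rot: [[1.0, 0.02, -0.018], [0.027, -0.756, 0.654], [-0.001, -0.654, -0.756]]
ft_force: [-1.6, 2.7, 5.6]
width: 0.0093
```

Emit:
arm_command:
  moves:
    - [[0,0,0,0,0,0],[0,0,0,0,0,0],[0,0,0,0,0,0],[0,0,0,0,0,0]]
  grip: 0.35

```text
time: 23.65
position: [0.6495, 0.1782, 0.0229]
ee_rot: [[1.0, 0.019, -0.019], [0.027, -0.756, 0.654], [-0.002, -0.654, -0.756]]
ft_force: [0.3, -0.0, -0.0]
width: 0.0277
```

Emit:
arm_command:
  moves:
    - [[0,-0.015,0,0,0,0],[0,-0.04,0,0,0,0],[0,-0.075,0,0,0,0],[0,-0.11,-0.01,0,0,0],[0,-0.14,-0.035,0,0,0],[0,-0.165,-0.07,0,0,0]]

```text
time: 24.15
position: [0.6472, 0.2435, 0.151]
ee_rot: [[1.0, 0.02, -0.022], [0.029, -0.757, 0.653], [-0.004, -0.653, -0.757]]
ft_force: [0.8, -0.1, 0.3]
width: 0.0275
```

```bash
python3 - <<'E'
from kin import *
t=ctrl.grab_frame("top"); s=ctrl.grab_frame("side"); st()
crop(s,240,170,140,110,5.4,"s16"); crop(t,290,180,100,90,6,"t16")
E
```

```text
t 24.25 p [0.6498 0.2427 0.1582] q [ 37.   58.3  42.5 107.6 -38.1 137.4] F [-0.2 -0.1  0.7] w 0.0280
```

View pics/s16.png

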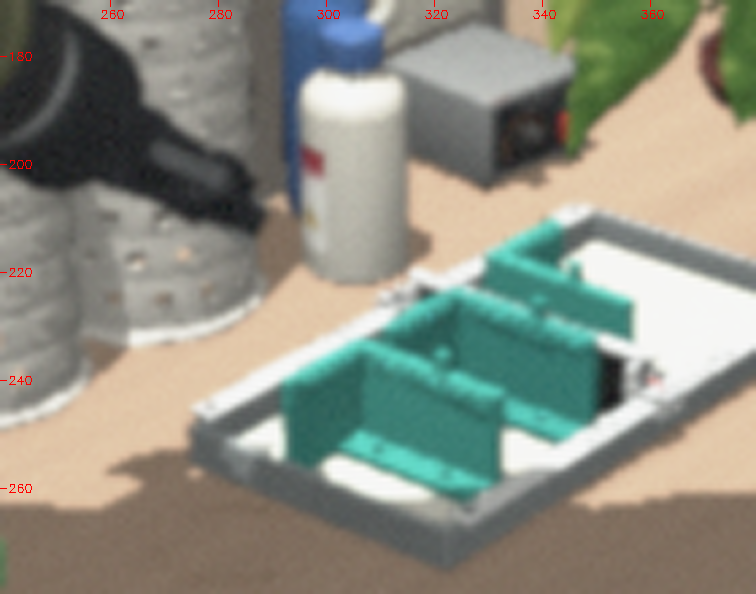

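View pics/t16.png

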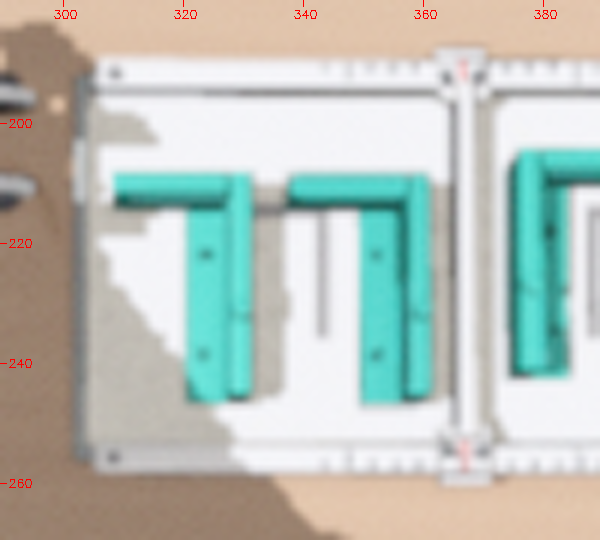

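```bash
python3 - <<'E'
from h import *
print("pot base",ray("side",400,183,0))
t=cv2.imread("pics/top0.png")[:,:,::-1]; crop(t,400,50,200,150,4,"t_plant")
t=cv2.imread("pics/top0.png")[:,:,::-1]; crop(t,430,180,200,150,4,"t_plant2")
E
```

```text
pot base [ 0.73389806 -0.42290794  0.        ]
```

View pics/t_plant.png

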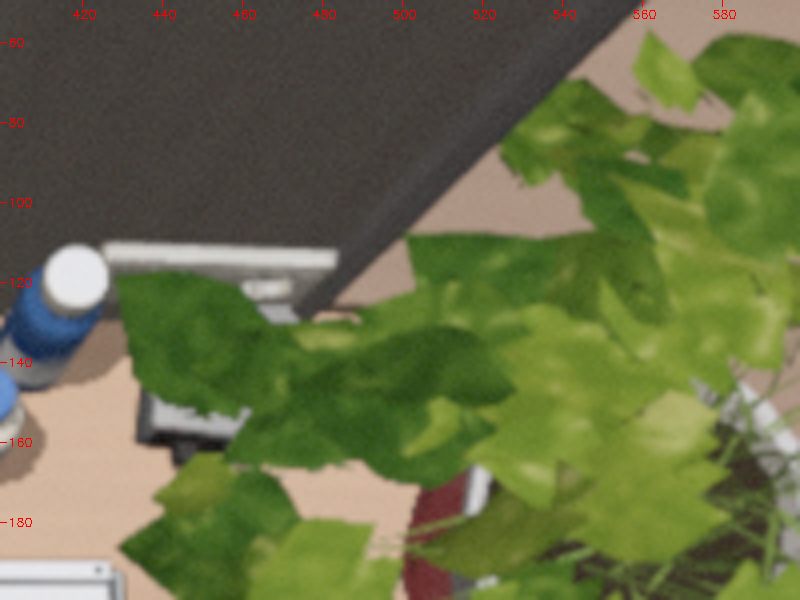

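View pics/t_plant2.png

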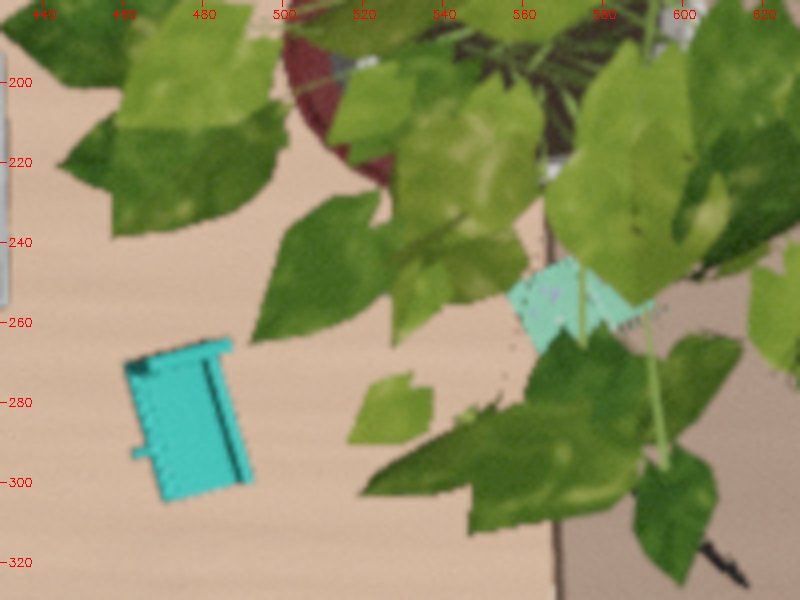

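```bash
python3 - <<'E'
from h import *
for uv in((443,221),(458,239),(500,206),(430,186),(473,163),(492,265)):
    print(uv,[ (z,ray("top",*uv,z)[:2].round(2).tolist(),proj("side",ray("top",*uv,z))[0].round(0).astype(int).tolist()) for z in(.0,.05,.1,.15,.2,.25,.3,.35)])
s=cv2.imread("pics/side5.png")[:,:,::-1]; crop(s,320,110,140,110,5.6,"s_plant2")
E
```

```text
(443, 221) [(0.0, [0.64, -0.15], [375, 217]), (0.05, [0.63, -0.14], [375, 204]), (0.1, [0.62, -0.12], [375, 190]), (0.15, [0.62, -0.11], [375, 176]), (0.2, [0.61, -0.1], [375, 162]), (0.25, [0.6, -0.08], [375, 147]), (0.3, [0.6, -0.07], [375, 131]), (0.35, [0.59, -0.06], [375, 115])]
(458, 239) [(0.0, [0.59, -0.19], [395, 217]), (0.05, [0.59, -0.17], [395, 204]), (0.1, [0.58, -0.16], [394, 190]), (0.15, [0.58, -0.15], [394, 176]), (0.2, [0.57, -0.13], [393, 162]), (0.25, [0.56, -0.12], [393, 147]), (0.3, [0.56, -0.1], [392, 131]), (0.35, [0.55, -0.09], [392, 115])]
(500, 206) [(0.0, [0.68, -0.3], [392, 198]), (0.05, [0.67, -0.28], [391, 186]), (0.1, [0.67, -0.26], [391, 174]), (0.15, [0.66, -0.25], [391, 161]), (0.2, [0.65, -0.23], [390, 147]), (0.25, [0.64, -0.21], [390, 134]), (0.3, [0.63, -0.19], [389, 119]), (0.35, [0.62, -0.17], [389, 104])]
(430, 186) [(0.0, [0.73, -0.11], [344, 212]), (0.05, [0.72, -0.1], [345, 199]), (0.1, [0.71, -0.09], [345, 186]), (0.15, [0.7, -0.08], [346, 173]), (0.2, [0.69, -0.07], [346, 158]), (0.25, [0.68, -0.06], [347, 144]), (0.3, [0.67, -0.04], [348, 128]), (0.35, [0.66, -0.03], [348, 112])]
(473, 163) [(0.0, [0.8, -0.23], [350, 195]), (0.05, [0.79, -0.21], [351, 184]), (0.1, [0.77, -0.2], [351, 172]), (0.15, [0.76, -0.18], [352, 159]), (0.2, [0.75, -0.17], [352, 146]), (0.25, [0.73, -0.15], [353, 132]), (0.3, [0.72, -0.13], [353, 118]), (0.35, [0.71, -0.12], [354, 103])]
(492, 265) [(0.0, [0.52, -0.28], [429, 213]), (0.05, [0.52, -0.26], [428, 200]), (0.1, [0.52, -0.24], [427, 187]), (0.15, [0.52, -0.23], [426, 173]), (0.2, [0.51, -0.21], [425, 159]), (0.25, [0.51, -0.19], [423, 144]), (0.3, [0.51, -0.17], [422, 129]), (0.35, [0.5, -0.16], [421, 113])]
```

View pics/s_plant2.png

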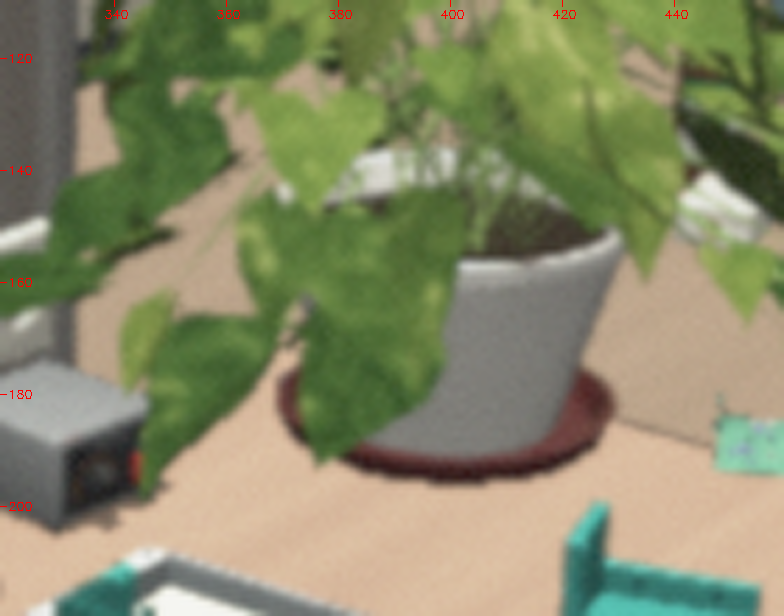

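```bash
python3 - <<'E'
from kin import *
q0=np.array([0,30,-30,20,-30,64.])
for a in(52,56,60):
    for sx in(-1,1):
        p,R=grasp(lying(*RA),'R',a,sx); d=R[:,1]
        for lab,P in(("pick",p),("pre",p-.1*d),("ret",p-.15*d+[0,0,.05])):
            s=ik(P,R,q0); print(a,sx,lab,P.round(3),None if not s else [x.round(0).astype(int).tolist() for x in s])
        p,R=grasp(standing(-.012,-.153,'R',0,YAW+np.pi),'R',a,sx)
        for lab,P in(("place",p),("above",p+[0,0,.1])):
            s=ik(P,R,np.array([10,50,10,70,-20,64.])); print(a,sx,lab,P.round(3),None if not s else [x.round(0).astype(int).tolist() for x in s])
E
```

```text
52 -1 pick [ 0.515 -0.232  0.03 ] [[1, 29, -51, -10, -49, 65]]
52 -1 pre [ 0.492 -0.157  0.092] [[11, 22, -46, 15, -52, 81]]
52 -1 ret [ 0.481 -0.119  0.173] [[17, 15, -39, 36, -52, 90]]
52 -1 place [ 0.57  -0.066  0.019] [[13, 36, -20, 43, -37, -76]]
52 -1 above [ 0.57  -0.066  0.119] [[13, 29, -14, 55, -37, -76]]
52 1 pick [ 0.515 -0.232  0.03 ] [[1, 29, -51, -10, -49, -115]]
52 1 pre [ 0.492 -0.157  0.092] [[11, 22, -46, 15, -52, -99]]
52 1 ret [ 0.481 -0.119  0.173] [[17, 15, -39, 36, -52, -90]]
52 1 place [ 0.57  -0.066  0.019] [[13, 36, -20, 43, -37, 104]]
52 1 above [ 0.57  -0.066  0.119] [[13, 29, -14, 55, -37, 104]]
56 -1 pick [ 0.515 -0.233  0.031] [[3, 32, -52, -14, -54, 66]]
56 -1 pre [ 0.491 -0.154  0.087] [[14, 25, -47, 14, -56, 84]]
56 -1 ret [ 0.479 -0.114  0.165] [[19, 18, -40, 36, -56, 94]]
56 -1 place [ 0.57  -0.065  0.018] [[11, 34, -21, 41, -33, -78]]
56 -1 above [ 0.57  -0.065  0.118] [[11, 28, -15, 54, -33, -78]]
56 1 pick [ 0.515 -0.233  0.031] [[3, 32, -52, -14, -54, -114]]
56 1 pre [ 0.491 -0.154  0.087] [[14, 25, -47, 14, -56, -96]]
56 1 ret [ 0.479 -0.114  0.165] [[19, 18, -40, 36, -56, -86]]
56 1 place [ 0.57  -0.065  0.018] [[11, 34, -21, 41, -33, 102]]
56 1 above [ 0.57  -0.065  0.118] [[11, 28, -15, 54, -33, 102]]
60 -1 pick [ 0.515 -0.234  0.032] [[4, 34, -54, -19, -58, 66]]
60 -1 pre [ 0.49  -0.151  0.083] [[16, 28, -47, 13, -60, 88]]
60 -1 ret [ 0.478 -0.109  0.158] [[21, 21, -40, 37, -60, 99]]
60 -1 place [ 0.57  -0.064  0.018] [[10, 33, -21, 40, -30, -81]]
60 -1 above [ 0.57  -0.064  0.118] [[10, 27, -15, 53, -30, -81]]
60 1 pick [ 0.515 -0.234  0.032] [[4, 34, -54, -19, -58, -114]]
60 1 pre [ 0.49  -0.151  0.083] [[16, 28, -47, 13, -60, -92]]
60 1 ret [ 0.478 -0.109  0.158] [[21, 21, -40, 37, -60, -81]]
60 1 place [ 0.57  -0.064  0.018] [[10, 33, -21, 40, -30, 99]]
60 1 above [ 0.57  -0.064  0.118] [[10, 27, -15, 53, -30, 99]]
```

```bash
python3 - <<'E'
from kin import *
s=ctrl.read_state(); P0,R0=s["position"],s["ee_rot"]
p,R=grasp(lying(*RA),'R',55,-1); d=R[:,1]
pre=p-.09*d
b=between(P0,R0,[.53,.06,.25],R,1)
sl=Slerp([0,1],Ro.from_matrix([R0,R]))
rel([(np.array([.60,.16,.22]),sl(.3).as_matrix()),(np.array([.54,.06,.24]),sl(.65).as_matrix()),(np.array([.485,-.08,.18]),R),(pre,R),(p,R)])
E
```

```text
t 24.25 p [0.6498 0.2427 0.1582] q [ 37.   58.3  42.5 107.6 -38.1 137.4] F [-0.2 -0.1  0.7] w 0.0280
rows 2.7 d 0.115 a 5 [-0.065, 0.025, -0.125, -0.01, -0.016, -0.02] q [35, 43, 18, 96, -43, 132]
rows 2.8 d 0.118 a 6 [-0.143, 0.101, -0.225, -0.022, -0.035, -0.043] q [32, 29, -5, 80, -48, 122]
rows 3.9 d 0.162 a 6 [-0.217, 0.281, -0.283, -0.033, -0.054, -0.066] q [23, 19, -35, 45, -55, 100]
rows 3.1 d 0.128 a 0 [-0.21, 0.438, -0.259, -0.033, -0.054, -0.066] q [12, 24, -47, 11, -55, 82]
rows 2.2 d 0.090 a 0 [-0.186, 0.548, -0.268, -0.033, -0.054, -0.066] q [2, 31, -52, -13, -52, 66]
```

Emit:
arm_command:
  moves:
    - [[-0.022,0.008,-0.042,-0.003,-0.005,-0.007],[-0.043,0.017,-0.083,-0.007,-0.011,-0.013],[-0.065,0.025,-0.125,-0.01,-0.016,-0.02],[-0.091,0.05,-0.158,-0.014,-0.022,-0.028],[-0.117,0.076,-0.192,-0.018,-0.029,-0.035],[-0.143,0.101,-0.225,-0.022,-0.035,-0.043],[-0.162,0.146,-0.24,-0.025,-0.04,-0.049],[-0.18,0.19,-0.254,-0.027,-0.045,-0.055]]
  grip: -0.2

```text
time: 24.92
position: [0.5098, -0.0115, 0.2068]
ee_rot: [[0.968, 0.2, -0.149], [0.249, -0.784, 0.569], [-0.003, -0.588, -0.809]]
ft_force: [0.2, 0.2, 0.3]
width: 0.0511
```

```bash
python3 - <<'E'
from kin import *
s=ctrl.read_state(); P0,R0=s["position"],s["ee_rot"]
p,R=grasp(lying(*RA),'R',55,-1); d=R[:,1]
pre=p-.09*d
rel([(np.array([.485,-.08,.17]),R),(pre,R),(p,R)])
t=ctrl.grab_frame("top");crop(t,290,180,150,90,5.3,"t17")
E
```

```text
t 24.92 p [ 0.5098 -0.0115  0.2068] q [ 28.3  23.6 -21.   63.7 -51.7 112.7] F [0.2 0.2 0.3] w 0.0511
rows 2.0 d 0.082 a 3 [-0.051, 0.088, -0.007, -0.006, -0.007, -0.012] q [23, 19, -35, 44, -55, 100]
rows 2.9 d 0.120 a 0 [-0.066, 0.235, 0.021, -0.006, -0.007, -0.012] q [12, 24, -47, 11, -55, 82]
rows 2.2 d 0.090 a 0 [-0.062, 0.347, 0.019, -0.006, -0.007, -0.012] q [2, 31, -52, -13, -52, 66]
```

View pics/t17.png

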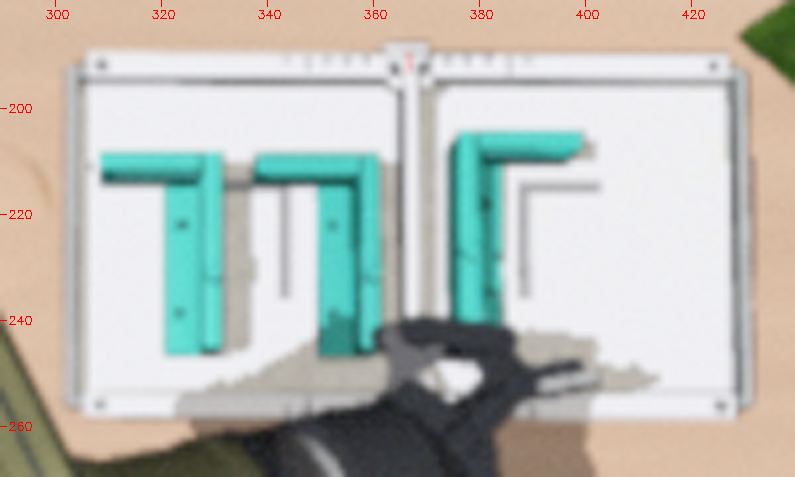

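Emit:
arm_command:
  moves:
    - [[-0.02,0.04,-0.003,-0.003,-0.003,-0.006],[-0.04,0.085,-0.007,-0.006,-0.007,-0.012],[-0.054,0.125,0,-0.006,-0.007,-0.012],[-0.058,0.165,0.008,-0.006,-0.007,-0.012],[-0.062,0.2,0.014,-0.006,-0.007,-0.012],[-0.066,0.23,0.02,-0.006,-0.007,-0.012],[-0.066,0.235,0.021,-0.006,-0.007,-0.012],[-0.066,0.235,0.021,-0.006,-0.007,-0.012]]

```text
time: 25.63
position: [0.4925, -0.1622, 0.0814]
ee_rot: [[0.958, 0.233, -0.167], [0.287, -0.785, 0.548], [-0.004, -0.573, -0.819]]
ft_force: [-0.5, -0.1, 0.3]
width: 0.0511
```

```bash
python3 - <<'E'
from kin import *
t=ctrl.grab_frame("top");si=ctrl.grab_frame("side")
p,R=grasp(lying(*RA),'R',55,-1); d=R[:,1]
rel([(p,R)])
crop(t,400,230,120,90,6,"t18");crop(si,370,150,120,90,6,"s18")
E
```

```text
t 25.73 p [ 0.4947 -0.1607  0.0829] q [ 12.2  24.6 -47.1  11.8 -54.8  82. ] F [ 0.2  0.3 -0.4] w 0.0513
rows 2.2 d 0.091 a 0 [-0.002, 0.114, -0.0, 0.0, -0.0, -0.001] q [2, 31, -52, -13, -52, 66]
```

View pics/t18.png

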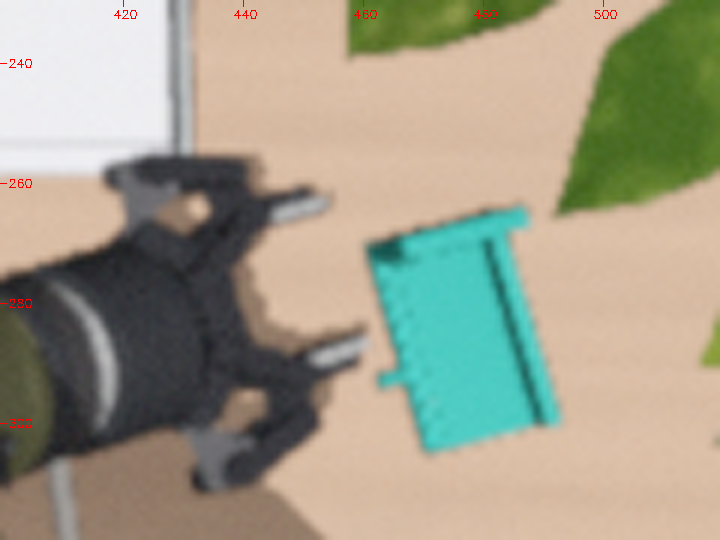

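View pics/s18.png

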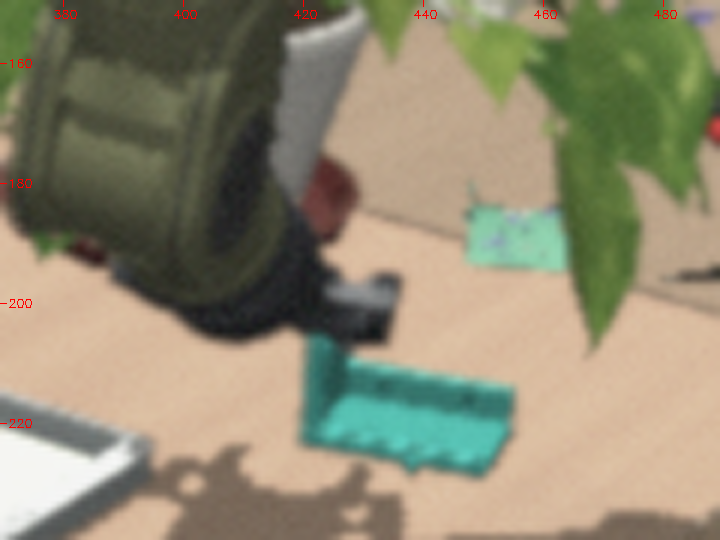

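Emit:
arm_command:
  moves:
    - [[0,0.025,0,0,0,0],[-0.001,0.05,0,0,0,0],[-0.002,0.075,0,0,0,0],[-0.002,0.095,0,0,0,0],[-0.002,0.108,0,0,0,-0.001],[-0.002,0.113,0,0,0,-0.001],[-0.002,0.113,0,0,0,-0.001]]

```text
time: 26.32
position: [0.515, -0.2321, 0.0311]
ee_rot: [[0.956, 0.24, -0.165], [0.292, -0.784, 0.548], [0.002, -0.573, -0.82]]
ft_force: [0.4, 0.4, 0.5]
width: 0.0511
```

```bash
python3 - <<'E'
from kin import *
t=ctrl.grab_frame("top");si=ctrl.grab_frame("side")
p,R=grasp(lying(*RA),'R',55,-1); d=R[:,1]
rel([(p,R)])
crop(t,420,240,90,75,7,"t19");crop(si,400,170,80,65,8,"s19")
E
```

```text
t 26.42 p [ 0.515  -0.2317  0.0315] q [  2.5  30.9 -52.3 -13.  -52.5  65.8] F [-0.3 -0.3 -0.1] w 0.0513
rows 0.0 d 0.001 a 0 [-0.0, 0.001, -0.0, 0.0, -0.0, 0.001] q [2, 31, -52, -13, -52, 66]
```

View pics/t19.png

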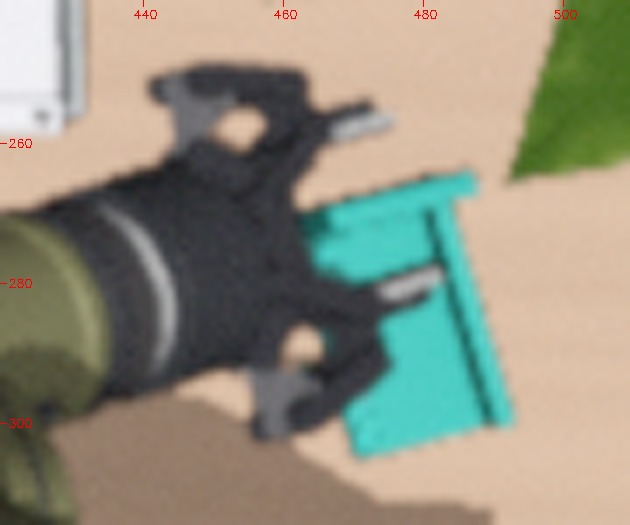

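View pics/s19.png

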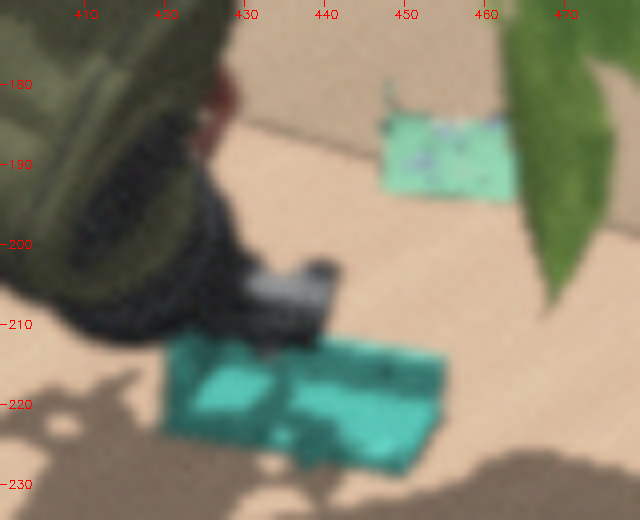

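Emit:
arm_command:
  moves:
    - [[0,0,0,0,0,0],[0,0,0,0,0,0],[0,0,0,0,0,0],[0,0,0,0,0,0],[0,0,0,0,0,0]]
  grip: 1

```text
time: 26.83
position: [0.5145, -0.2322, 0.0313]
ee_rot: [[0.956, 0.241, -0.166], [0.292, -0.784, 0.548], [0.002, -0.572, -0.82]]
ft_force: [-0.8, 2.2, 2.4]
width: 0.0091
```

```bash
python3 - <<'E'
from kin import *
save_grasp("gRA",-1,'R',RA)
s=ctrl.read_state(); p=s["position"]; R=s["ee_rot"]; d=R[:,1]
tp,tR=tool_for("gRA",standing(-.012,-.153,'R',0,YAW+np.pi)); print(tp)
r=p-.10*d+[0,0,.06]
rel([(p+[0,0,.01]-.02*d,R),(r,R)]+between(r,R,tp+[-.03,.02,.14],tR,5))
E
```

```text
t 26.83 p [ 0.5145 -0.2322  0.0313] q [  2.5  31.  -52.3 -13.1 -52.5  65.7] F [-0.8  2.2  2.4] w 0.0091
grasp pt in body mm [  2.6 -42.6  42.2]
[ 0.57010676 -0.06514591  0.01899668]
t 26.83 p [ 0.5145 -0.2322  0.0313] q [  2.5  31.  -52.3 -13.1 -52.5  65.7] F [-0.8  2.2  2.4] w 0.0091
rows 0.6 d 0.027 a 0 [0.0, -0.032, -0.01, 0.0, 0.0, 0.0] q [5, 28, -51, -6, -53, 69]
rows 2.8 d 0.116 a 0 [0.0, -0.168, -0.062, 0.0, 0.0, 0.0] q [13, 18, -43, 24, -55, 83]
rows 4.7 d 0.024 a 34 [0.02, -0.188, -0.051, 0.018, -0.184, -0.033] q [13, 14, -44, 20, -49, 45]
rows 4.7 d 0.024 a 34 [0.04, -0.208, -0.04, 0.036, -0.368, -0.065] q [12, 12, -41, 24, -43, 11]
rows 4.7 d 0.024 a 34 [0.06, -0.227, -0.029, 0.054, -0.553, -0.098] q [12, 13, -34, 35, -37, -20]
rows 4.7 d 0.024 a 34 [0.079, -0.247, -0.019, 0.072, -0.737, -0.131] q [12, 18, -24, 47, -34, -48]
rows 4.7 d 0.024 a 34 [0.099, -0.267, -0.008, 0.091, -0.921, -0.164] q [14, 24, -15, 60, -34, -74]
```

```bash
python3 - <<'E'
from kin import *
s=ctrl.read_state(); p=s["position"]; R=s["ee_rot"]; d=R[:,1]
tp,tR=tool_for("gRA",standing(-.012,-.153,'R',0,YAW+np.pi))
r=np.array([.46,-.06,.16]); a=p-.03*d+[0,0,.015]
rel([(a,R),(r,R)]+between(r,R,[.50,-.03,.19],tR,5))
E
```

```text
t 26.83 p [ 0.5145 -0.2322  0.0313] q [  2.5  31.  -52.3 -13.1 -52.5  65.7] F [-0.8  2.2  2.4] w 0.0091
rows 1.0 d 0.040 a 0 [0.0, -0.048, -0.015, 0.0, 0.0, 0.0] q [6, 27, -50, -3, -53, 71]
rows 4.4 d 0.183 a 0 [-0.002, -0.277, -0.003, 0.0, 0.0, 0.0] q [27, 20, -37, 46, -54, 106]
rows 4.7 d 0.012 a 34 [0.01, -0.285, -0.006, 0.018, -0.184, -0.033] q [25, 14, -40, 38, -50, 64]
rows 4.7 d 0.012 a 34 [0.022, -0.293, -0.01, 0.036, -0.368, -0.065] q [22, 11, -39, 37, -44, 24]
rows 4.7 d 0.012 a 34 [0.033, -0.3, -0.014, 0.054, -0.553, -0.098] q [19, 11, -33, 43, -38, -11]
rows 4.7 d 0.012 a 34 [0.045, -0.308, -0.017, 0.072, -0.737, -0.131] q [17, 14, -25, 53, -34, -42]
rows 4.7 d 0.012 a 34 [0.057, -0.316, -0.021, 0.091, -0.921, -0.164] q [17, 20, -16, 64, -33, -71]
```

Emit:
arm_command:
  moves:
    - [[0,-0.02,-0.006,0,0,0],[0,-0.048,-0.015,0,0,0],[0,-0.085,-0.013,0,0,0],[-0.001,-0.125,-0.011,0,0,0],[-0.001,-0.165,-0.009,0,0,0],[-0.002,-0.205,-0.007,0,0,0],[-0.002,-0.245,-0.005,0,0,0],[-0.002,-0.277,-0.003,0,0,0]]

```text
time: 27.5
position: [0.4594, -0.059, 0.1611]
ee_rot: [[0.956, 0.241, -0.166], [0.292, -0.783, 0.549], [0.002, -0.573, -0.819]]
ft_force: [1.3, 0.7, -1.5]
width: 0.0094
```

```bash
python3 - <<'E'
from kin import *
s=ctrl.read_state(); p=s["position"]; R=s["ee_rot"]; d=R[:,1]
tp,tR=tool_for("gRA",standing(-.012,-.153,'R',0,YAW+np.pi))
rel(between(p,R,[.50,-.03,.19],tR,6))
E
```

```text
t 27.50 p [ 0.4594 -0.059   0.1611] q [ 26.7  19.9 -36.7  46.7 -53.9 106.6] F [ 1.3  0.7 -1.5] w 0.0094
rows 3.9 d 0.010 a 28 [0.01, -0.006, -0.003, 0.015, -0.153, -0.027] q [26, 15, -40, 39, -51, 71]
rows 3.9 d 0.010 a 28 [0.02, -0.012, -0.006, 0.03, -0.307, -0.054] q [23, 11, -40, 37, -46, 37]
rows 3.9 d 0.010 a 28 [0.03, -0.018, -0.009, 0.045, -0.46, -0.082] q [20, 10, -36, 40, -41, 6]
rows 3.9 d 0.010 a 28 [0.039, -0.025, -0.012, 0.06, -0.614, -0.109] q [18, 12, -30, 47, -36, -22]
rows 3.9 d 0.010 a 28 [0.049, -0.031, -0.015, 0.076, -0.767, -0.136] q [17, 15, -23, 55, -34, -47]
rows 3.9 d 0.010 a 28 [0.059, -0.037, -0.018, 0.091, -0.921, -0.163] q [17, 20, -16, 64, -33, -71]
```

Emit:
arm_command:
  moves:
    - [[0.002,-0.002,-0.001,0.004,-0.039,-0.007],[0.005,-0.003,-0.002,0.008,-0.078,-0.014],[0.007,-0.005,-0.002,0.011,-0.116,-0.021],[0.01,-0.006,-0.003,0.015,-0.155,-0.027],[0.012,-0.008,-0.004,0.019,-0.194,-0.034],[0.015,-0.009,-0.005,0.023,-0.232,-0.041],[0.017,-0.011,-0.005,0.027,-0.27,-0.048],[0.02,-0.012,-0.006,0.03,-0.307,-0.054]]

```text
time: 28.17
position: [0.4729, -0.051, 0.169]
ee_rot: [[0.349, 0.307, -0.886], [0.753, -0.654, 0.07], [-0.558, -0.691, -0.459]]
ft_force: [-0.1, -0.3, -0.5]
width: 0.0091
```

```bash
python3 - <<'E'
from kin import *
s=ctrl.read_state(); p=s["position"]; R=s["ee_rot"]; d=R[:,1]
tp,tR=tool_for("gRA",standing(-.012,-.153,'R',0,YAW+np.pi))
rel(between(p,R,[.52,-.03,.18],tR,5))
E
```

```text
t 28.17 p [ 0.4729 -0.051   0.169 ] q [ 22.9  11.5 -39.7  36.5 -46.2  36.3] F [-0.1 -0.3 -0.5] w 0.0091
rows 3.1 d 0.011 a 22 [0.007, -0.002, -0.011, 0.012, -0.122, -0.022] q [21, 11, -37, 38, -42, 11]
rows 3.1 d 0.011 a 22 [0.013, -0.003, -0.023, 0.024, -0.245, -0.043] q [18, 12, -33, 43, -38, -12]
rows 3.1 d 0.011 a 22 [0.02, -0.005, -0.034, 0.036, -0.367, -0.065] q [17, 14, -27, 49, -35, -33]
rows 3.1 d 0.011 a 22 [0.026, -0.007, -0.045, 0.047, -0.49, -0.087] q [16, 18, -21, 56, -33, -53]
rows 3.1 d 0.011 a 22 [0.033, -0.009, -0.057, 0.059, -0.612, -0.108] q [17, 22, -15, 64, -34, -72]
```

Emit:
arm_command:
  moves:
    - [[0.002,-0.001,-0.004,0.004,-0.039,-0.007],[0.004,-0.001,-0.007,0.008,-0.078,-0.014],[0.006,-0.002,-0.011,0.011,-0.116,-0.021],[0.008,-0.002,-0.014,0.015,-0.155,-0.027],[0.01,-0.003,-0.018,0.019,-0.194,-0.034],[0.013,-0.003,-0.022,0.023,-0.232,-0.041],[0.015,-0.004,-0.025,0.027,-0.27,-0.048],[0.017,-0.004,-0.029,0.03,-0.308,-0.055]]

```text
time: 28.83
position: [0.4974, -0.0404, 0.1744]
ee_rot: [[-0.582, 0.198, -0.789], [0.598, -0.553, -0.58], [-0.551, -0.809, 0.203]]
ft_force: [0.2, 0.9, -1.0]
width: 0.0093
```

```bash
python3 - <<'E'
from kin import *
s=ctrl.read_state(); p=s["position"]; R=s["ee_rot"]; d=R[:,1]
tp,tR=tool_for("gRA",standing(-.012,-.153,'R',0,YAW+np.pi))
rel(between(p,R,[.54,-.045,.16],tR,8))
t=ctrl.grab_frame("top");crop(t,330,150,150,120,5,"t20")
E
```

```text
t 28.83 p [ 0.4974 -0.0404  0.1744] q [ 17.5  12.9 -29.7  45.8 -36.  -23. ] F [ 0.2  0.9 -1. ] w 0.0093
rows 1.0 d 0.006 a 7 [-0.003, 0.004, -0.005, 0.004, -0.038, -0.007] q [17, 14, -28, 47, -35, -30]
rows 1.0 d 0.006 a 7 [-0.006, 0.007, -0.011, 0.007, -0.076, -0.013] q [16, 15, -26, 49, -35, -37]
rows 1.0 d 0.006 a 7 [-0.009, 0.011, -0.016, 0.011, -0.114, -0.02] q [16, 17, -24, 51, -34, -43]
rows 1.0 d 0.006 a 7 [-0.012, 0.014, -0.021, 0.015, -0.152, -0.027] q [15, 18, -22, 53, -34, -50]
rows 1.0 d 0.006 a 7 [-0.015, 0.018, -0.026, 0.019, -0.19, -0.033] q [15, 19, -20, 54, -34, -56]
rows 1.0 d 0.006 a 7 [-0.018, 0.021, -0.032, 0.022, -0.228, -0.04] q [15, 21, -18, 56, -34, -62]
rows 1.0 d 0.006 a 7 [-0.021, 0.025, -0.037, 0.026, -0.266, -0.047] q [15, 23, -16, 58, -34, -68]
rows 1.0 d 0.006 a 7 [-0.024, 0.028, -0.042, 0.03, -0.304, -0.053] q [14, 24, -14, 60, -34, -74]
```

View pics/t20.png

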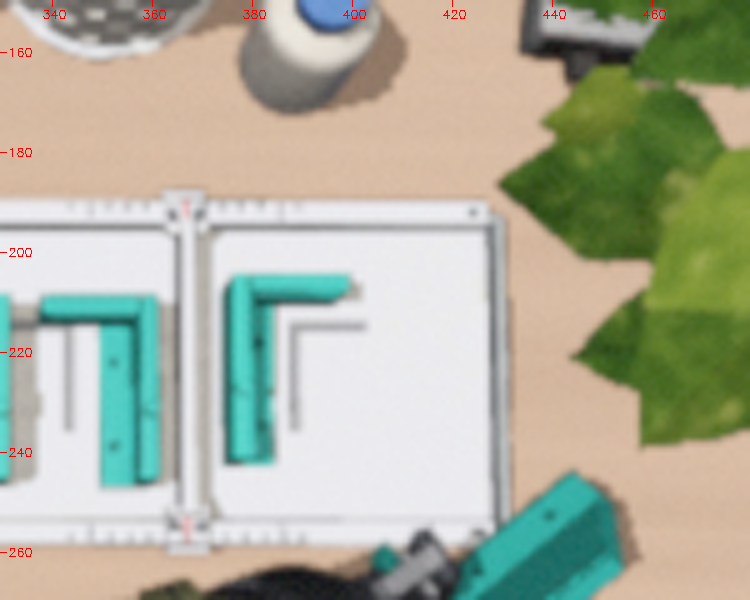

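Emit:
arm_command:
  moves:
    - [[-0.003,0.004,-0.005,0.004,-0.038,-0.007],[-0.006,0.007,-0.011,0.007,-0.076,-0.013],[-0.009,0.011,-0.016,0.011,-0.114,-0.02],[-0.012,0.014,-0.021,0.015,-0.152,-0.027],[-0.015,0.018,-0.026,0.019,-0.19,-0.033],[-0.018,0.021,-0.032,0.022,-0.228,-0.04],[-0.021,0.025,-0.037,0.026,-0.266,-0.047],[-0.024,0.028,-0.042,0.03,-0.304,-0.053]]

```text
time: 29.55
position: [0.54, -0.0452, 0.16]
ee_rot: [[-1.0, 0.016, 0.018], [-0.024, -0.574, -0.819], [-0.003, -0.819, 0.574]]
ft_force: [0.7, 0.4, -1.0]
width: 0.0092
```

```bash
python3 - <<'E'
from kin import *
tp,tR=tool_for("gRA",standing(-.012,-.153,'R',0,YAW+np.pi))
rel([(tp+[-.005,0,.11],tR),(tp+[0,0,.075],tR)])
E
```

```text
t 29.55 p [ 0.54   -0.0452  0.16  ] q [ 14.5  24.2 -14.5  60.2 -34.  -74.1] F [ 0.7  0.4 -1. ] w 0.0092
rows 1.1 d 0.045 a 0 [-0.031, 0.047, -0.001, -0.001, -0.001, -0.0] q [12, 27, -14, 56, -34, -77]
rows 0.8 d 0.035 a 0 [-0.037, 0.083, -0.026, -0.001, -0.001, -0.0] q [12, 30, -16, 51, -34, -77]
```

Emit:
arm_command:
  moves:
    - [[-0.015,0.023,0,0,0,0],[-0.031,0.047,-0.001,-0.001,-0.001,0],[-0.034,0.065,-0.013,-0.001,-0.001,0],[-0.037,0.083,-0.026,-0.001,-0.001,0],[-0.037,0.083,-0.026,-0.001,-0.001,0],[-0.037,0.083,-0.026,-0.001,-0.001,0]]

```text
time: 30.05
position: [0.5692, -0.0656, 0.0933]
ee_rot: [[-1.0, 0.015, 0.019], [-0.024, -0.571, -0.82], [-0.001, -0.821, 0.572]]
ft_force: [0.2, 0.5, -1.1]
width: 0.0094
```

```bash
python3 - <<'E'
from kin import *
t=ctrl.grab_frame("top"); s=ctrl.grab_frame("side")
crop(s,300,170,120,90,6.5,"s21"); crop(t,350,180,100,90,6,"t21")
tp,tR=tool_for("gRA",standing(-.012,-.153,'R',0,YAW+np.pi))
rel([(tp+[0,0,.03],tR),(tp+[0,0,.008],tR),(tp,tR)])
E
```

```text
t 30.15 p [ 0.5706 -0.0652  0.0951] q [ 11.8  29.4 -16.3  51.1 -34.2 -77.4] F [ 0.1 -0.2 -0.5] w 0.0093
rows 1.1 d 0.046 a 0 [0.001, 0.047, -0.033, 0.0, -0.001, -0.001] q [12, 33, -19, 46, -34, -77]
rows 0.5 d 0.022 a 0 [0.001, 0.07, -0.049, 0.0, -0.001, -0.001] q [12, 34, -20, 43, -34, -77]
rows 0.2 d 0.008 a 0 [0.001, 0.078, -0.054, 0.0, -0.001, -0.001] q [12, 35, -21, 42, -34, -77]
```

View pics/s21.png

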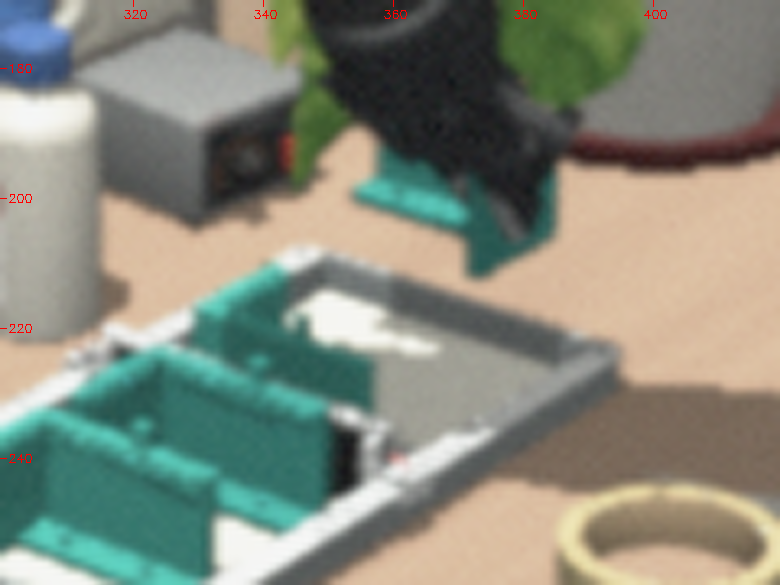

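View pics/t21.png

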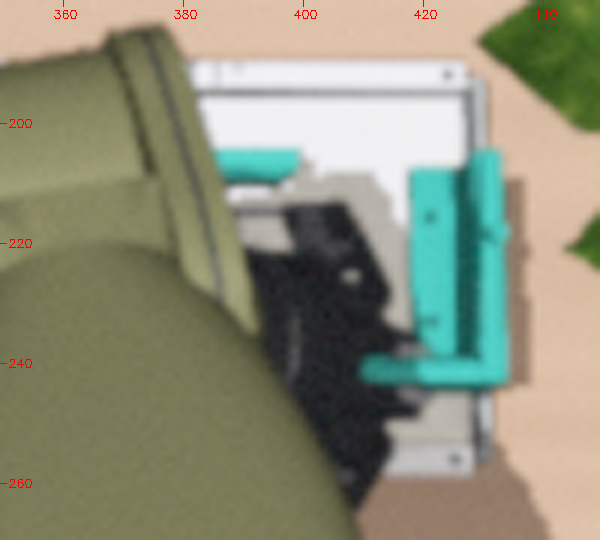

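```bash
python3 - <<'E'
from kin import *
tp,tR=tool_for("gRA",standing(-.004,-.145,'R',0,YAW+np.pi)); print(tp)
rel([(tp+[0,0,.06],tR),(tp+[0,0,.03],tR),(tp+[0,0,.008],tR),(tp,tR)])
E
```

```text
[ 0.57787965 -0.05692507  0.01899668]
t 30.15 p [ 0.5706 -0.0652  0.0951] q [ 11.8  29.4 -16.3  51.1 -34.2 -77.4] F [ 0.1 -0.2 -0.5] w 0.0093
rows 0.5 d 0.019 a 0 [-0.009, 0.011, -0.02, 0.0, -0.001, -0.001] q [12, 31, -16, 51, -34, -77]
rows 0.7 d 0.030 a 0 [-0.009, 0.041, -0.041, 0.0, -0.001, -0.001] q [12, 33, -17, 47, -34, -77]
rows 0.5 d 0.022 a 0 [-0.009, 0.064, -0.057, 0.0, -0.001, -0.001] q [12, 35, -19, 44, -34, -77]
rows 0.2 d 0.008 a 0 [-0.009, 0.072, -0.063, 0.0, -0.001, -0.001] q [12, 35, -19, 43, -34, -77]
```

Emit:
arm_command:
  moves:
    - [[-0.005,0.005,-0.01,0,0,0],[-0.009,0.011,-0.02,0,-0.001,-0.001],[-0.009,0.026,-0.031,0,-0.001,-0.001],[-0.009,0.041,-0.041,0,-0.001,-0.001],[-0.009,0.053,-0.05,0,-0.001,-0.001],[-0.009,0.062,-0.056,0,-0.001,-0.001],[-0.009,0.064,-0.057,0,-0.001,-0.001],[-0.009,0.064,-0.057,0,-0.001,-0.001]]

```text
time: 30.82
position: [0.5777, -0.0568, 0.0257]
ee_rot: [[-1.0, 0.014, 0.022], [-0.026, -0.571, -0.821], [0.001, -0.821, 0.571]]
ft_force: [0.5, -0.9, -1.4]
width: 0.0096
```

```bash
python3 - <<'E'
from kin import *
s=ctrl.grab_frame("side")
crop(s,300,170,120,90,6.5,"s22")
tp,tR=tool_for("gRA",standing(-.004,-.145,'R',0,YAW+np.pi))
rel([(tp,tR)])
E
```

```text
t 30.87 p [ 0.5781 -0.0568  0.0263] q [ 12.4  34.9 -18.6  44.  -34.1 -76.8] F [-0.1  0.4 -1.1] w 0.0095
rows 0.2 d 0.007 a 0 [0.0, 0.008, -0.005, 0.001, 0.0, 0.0] q [12, 35, -19, 43, -34, -77]
```

View pics/s22.png

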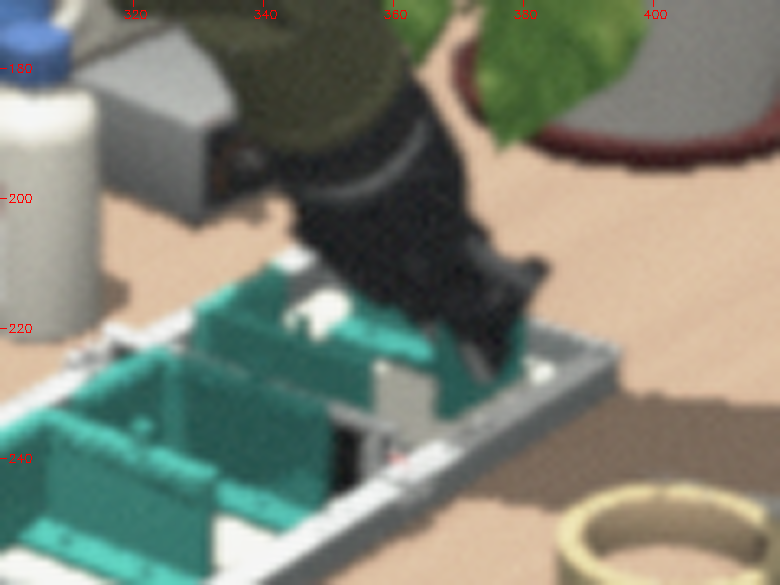

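Emit:
arm_command:
  moves:
    - [[0,0.001,-0.0007,0,0,0],[0,0.002,-0.0014,0,0,0],[0,0.003,-0.0021,0,0,0],[0,0.0038,-0.0026,0,0,0],[0,0.0044,-0.003,0,0,0],[0,0.0044,-0.003,0,0,0]]

```text
time: 31.37
position: [0.5782, -0.0569, 0.0227]
ee_rot: [[-1.0, 0.015, 0.021], [-0.026, -0.571, -0.82], [-0.0, -0.821, 0.571]]
ft_force: [-1.7, 1.6, 3.2]
width: 0.0093
```

Emit:
arm_command:
  moves:
    - [[0,0.0006,-0.0004,0,0,0],[0,0.001,-0.0007,0,0,0],[0,0.001,-0.0007,0,0,0]]

```text
time: 31.62
position: [0.5782, -0.0569, 0.0227]
ee_rot: [[-1.0, 0.016, 0.021], [-0.027, -0.572, -0.82], [-0.001, -0.82, 0.572]]
ft_force: [-2.2, 3.8, 10.0]
width: 0.0095
```

Emit:
arm_command:
  moves:
    - [[0,-0.001,0.0007,0,0,0],[0,-0.001,0.0007,0,0,0]]

```text
time: 31.78
position: [0.5782, -0.0569, 0.0227]
ee_rot: [[-1.0, 0.015, 0.021], [-0.026, -0.571, -0.821], [-0.0, -0.821, 0.571]]
ft_force: [-1.4, 2.9, 6.2]
width: 0.0092
```

Emit:
arm_command:
  moves:
    - [[0,0,0,0,0,0],[0,0,0,0,0,0],[0,0,0,0,0,0],[0,0,0,0,0,0]]
  grip: 0.45

```text
time: 32.12
position: [0.5777, -0.0571, 0.0217]
ee_rot: [[-1.0, 0.014, 0.021], [-0.026, -0.571, -0.821], [0.001, -0.821, 0.571]]
ft_force: [-0.2, -0.2, 0.3]
width: 0.0236
```

```bash
python3 - <<'E'
from kin import *
s=ctrl.grab_frame("side"); t=ctrl.grab_frame("top")
crop(s,300,170,120,90,6.5,"s23"); crop(t,370,190,70,75,8,"t23"); st()
E
```

```text
t 32.22 p [ 0.5778 -0.057   0.0218] q [ 12.4  35.2 -18.8  43.5 -34.1 -76.8] F [ 0.1 -0.7 -0.6] w 0.0233
```

View pics/s23.png

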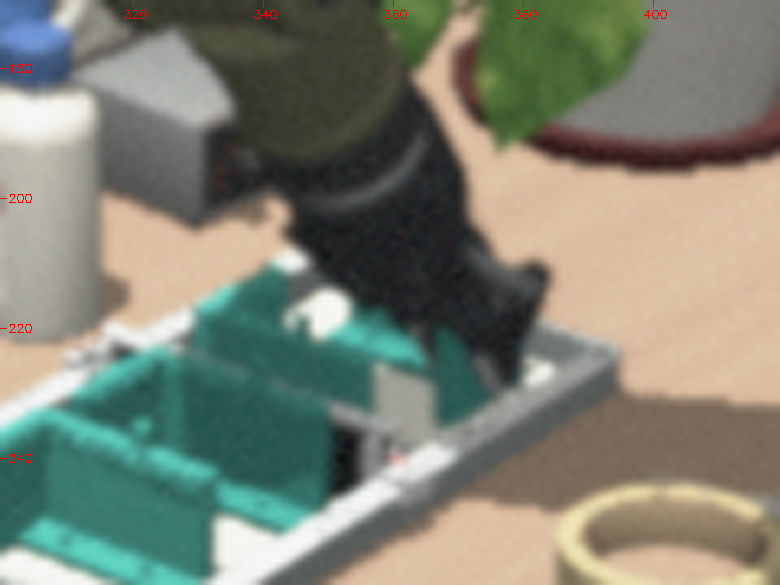

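View pics/t23.png

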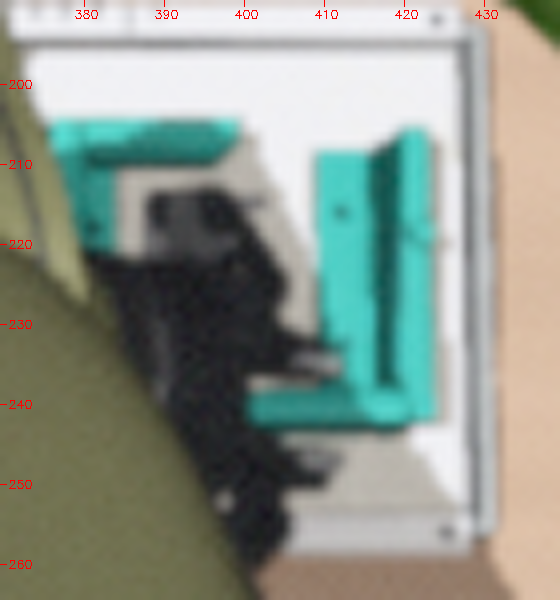

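Emit:
arm_command:
  moves:
    - [[0,-0.015,0,0,0,0],[0,-0.04,0,0,0,0],[0,-0.075,0.005,0,0,0],[0,-0.115,0.025,0,0,0],[0,-0.155,0.05,0,0,0],[0,-0.19,0.075,0,0,0],[0.04,-0.21,0.09,0,0,0],[0.08,-0.23,0.1,0,0,0]]

```text
time: 32.88
position: [0.5143, -0.0191, 0.2209]
ee_rot: [[-1.0, 0.018, 0.018], [-0.025, -0.57, -0.821], [-0.004, -0.822, 0.57]]
ft_force: [-1.7, 0.7, -0.1]
width: 0.0233
```

Emit:
arm_command:
  moves:
    - [[0.045,-0.01,0.01,0,0,0],[0.09,-0.02,0.02,0,0,0],[0.13,-0.03,0.03,0,0,0],[0.17,-0.04,0.04,0,0,0],[0.2,-0.05,0.05,0,0,0],[0.22,-0.05,0.05,0,0,0],[0.22,-0.05,0.05,0,0,0]]

```text
time: 33.47
position: [0.3344, -0.0344, 0.2751]
ee_rot: [[-1.0, 0.014, 0.023], [-0.027, -0.571, -0.821], [0.001, -0.821, 0.571]]
ft_force: [0.5, -0.8, -0.5]
width: 0.0233
```

```bash
python3 - <<'E'
from kin import *
s=ctrl.grab_frame("side"); t=ctrl.grab_frame("top"); st()
cv2.imwrite("pics/topF.png",t[:,:,::-1]);cv2.imwrite("pics/sideF.png",s[:,:,::-1])
crop(s,260,170,160,110,5,"s24"); crop(t,295,180,145,90,5.5,"t24")
E
```

```text
t 33.57 p [ 0.3375 -0.0337  0.2747] q [ 24.2   2.7 -25.6  76.5 -31.8 -63.1] F [ 0.3 -0.4  0.9] w 0.0235
```

View pics/s24.png

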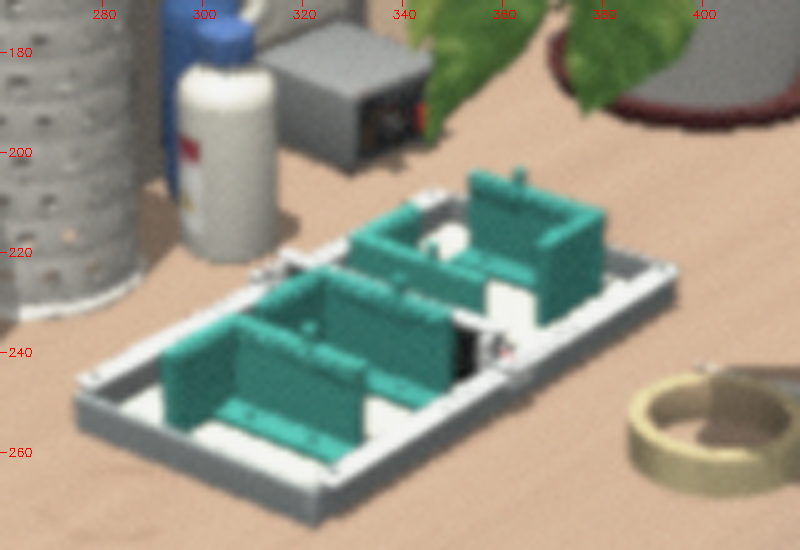

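View pics/t24.png

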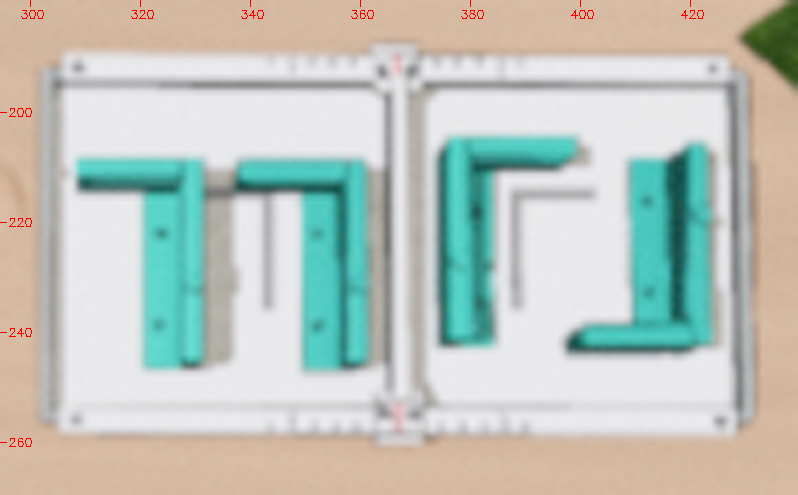

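View pics/topF.png

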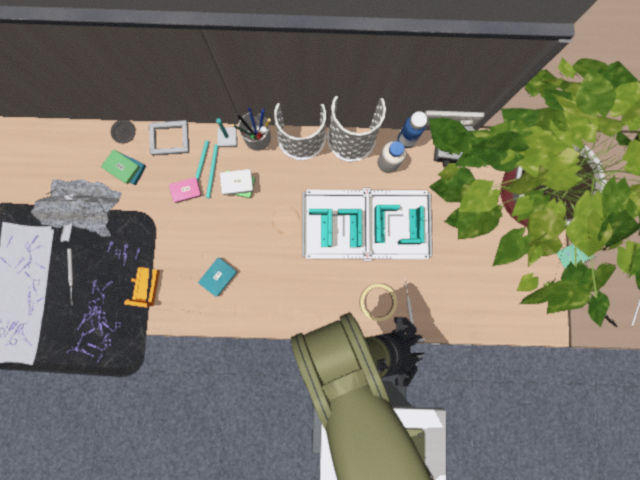

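```bash
python3 - <<'E'
from h import *
a0=cv2.imread("pics/top0.png")[:,:,::-1].astype(float); a=cv2.imread("pics/topF.png")[:,:,::-1].astype(float)
for nm,im in(("0",a0),("F",a)):
  for rows in((190,193),(254,257)):
    w=np.clip((im[rows[0]:rows[1],361:373,0]-im[rows[0]:rows[1],361:373,1])-8,0,None).sum(0); print(nm,rows,(w*np.arange(361,373)).sum()/w.sum())
print(np.abs(a0-a)[200:245,373:402].mean())
print(ctrl.read_state()["ft_force"].round(1)); print(ctrl.close_job())
E
```

```text
0 (190, 193) 366.375
0 (254, 257) 367.0471204188482
F (190, 193) 366.6666666666667
F (254, 257) 366.9673202614379
4.957343550446999
[ 0.3 -0.4  0.9]
the job is handed in; nothing more can be done
None
```

The partition is back on its mark, all three loose corners are standing in their bays, and I handed the job in at about 34 s of the 72 s.

- **Partition:** I pushed it back with closed fingers, using about 6–7 N. In the last top picture its pointers sit within 0.3 px (under 1 mm) of the red marks at both rims. That compares the pointers with where the marks were at the start, because the shoes now cover them.
- **Left-hand corners:** Both stand upright in the left bay with clear gaps, facing the same way as the inlaid plan. I lowered each one until the wrist force showed it touching the floor (6–10 N), then opened the fingers and withdrew.
- **Right-hand corner:** It stands upright in the right bay, set down the same way. It is turned half round compared with the filed corner, so its inner side faces left. I chose this to keep the gripper away from the plant leaves hanging over that end of the tray.
- **Last checks:** The last pictures show all four corners upright and clear of each other. The filed corner shows in the same place, and the other things on the bench look unmoved, though only the tray area was looked at closely. The arm was clear of everything, and the wrist force was about zero.
- **Disagreement between checks:** During the push, the position worked out from the arm and the one from the camera differed by about 2–3 mm. I went by the camera and pushed once more to correct it.

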